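# Pull the worn milling cutters from the sprung clip rack and box them for return

## Robot

A 6-joint arm with a two-finger parallel gripper is mounted at the origin on a cart in front of the work surface, level with it; the furniture and walls round the work are solid. World frame = base frame: x ahead of the robot, y to its left, z up, the work surface at z = 0. Lengths are in m, angles in rad, forces in N, time in s.
With the tool pointing down it reaches from about 0.425 to 0.95 m from the base axis. Payload 3.5 kg.
Tool frame: the origin (TCP) lies on the centre line of the jaws, within the pads' length; the fingertips stand 25 mm ahead of it and the grasp point (between the pads) lies 6 mm ahead of it; y points along the fingers, z is the direction in which the jaws open and shut, and the axes are right-handed (so a half turn about y gives the same grasp; the last joint's range is limited). The gripper opens to 85 mm and grips with 20 to 120 N. Pads are 22 mm wide; open, the fingers measure 114 mm over their backs; the gripper's body (76 mm by 85 mm) begins 54 mm behind the grasp point. The pads swing forward as they close: fully open they stand 13 mm farther back than shut.
Start: joints at [1.014, 0.286, 1.577, -0, 1.279, -0.15], TCP at [0.267, 0.62, 0.222] pointing down, gripper open.
Joint ranges: [-2.77, 2.77], [-0.9, 2.22], [0.21, 2.48], [-1.53, 4.67], [0.24, 2.81], [-2.84, 2.84]. Speed limits (rad/s): [2.79, 2.79, 3.14, 3.14, 3.14, 3.14].

## Interface

Orientations are given as a unit quaternion [x, y, z, w].
In Python, from plant import ctrl gives the robot as it stands.
- The arm moves only by the tool arm_command, never from a script. Its argument "steps" is a list of rows, each an object with "hand": the opening, from 0 (shut) to 1 (fully open); "travel": the shift along the tool's x, y, z in units of 0.3 m (1.0 is 0.3 m), a list of three; "rotation": the turn, a rotation vector about the tool's x, y, z in units of 30 degrees (1.0 is 30 degrees), a list of three. A call has 1 to 20 rows; each row shifts and turns the pose as measured when the row begins, along the tool's axes as they then stand; what a row does not reach is not made up. A row lasts 1/8 s, in which the tool goes at most 62.5 mm and 10.7 degrees, less where a joint would pass 70% of its speed; a pose out of reach is approached as far as the arm can. A call with a number of a shift or a turn outside -1 to 1 is refused whole. A call with a gripper value outside its range is refused whole. The fingers move at their own pace and stop on an object; "grip_force" is the grip in N (left out, the last holds). Time passes only in rows, so rows that do not move let the fingers close. It gives the time, the measured TCP pose, the force and the opening at its end, in the units of the state.
- ctrl.get_state(): the state, without advancing time (a new reading comes with each control period).
- ctrl.read_camera(name): name is "side" or "top" or "wrist"; returns (picture, depth): 480x640x3 uint8, blue, green, red; 480x640 float32, m along the optical axis (not along the pixel's ray), 0 where there is no reading.
- ctrl.camera_params(name): a dict with "fx", "fy", "cx", "cy" (pixels), "extrinsics" (4x4, takes a point from camera to world coordinates); the wrist camera has in their place "tool_from_camera" (4x4, takes a point from camera to tool coordinates, whose origin is the TCP and whose axes are the tool frame's). Camera axes: x right, y down, z forward; pixel columns grow to the right and rows downward; lengths in m; the calibration is good to about 2 mm. The wrist camera is an equidistant fisheye: a pixel r from the principal point sees the ray r / f radians off the axis. A picture is of the moment at which its call begins: read the wrist's pose just before it. camera_params takes no time and is no camera call.
- ctrl.sign_off(): hands the job in, once; it reports no verdict.
Trained networks look in the newest picture that a camera, given by its name, has taken for a name from the list of things; names that differ only in an ending like _2 or _b are one class to them, and where a whole thing is asked for, a point or a joint stands for the part that bears it (a point fixed in the world has none). Each returns a list of dicts, best first, with "score" (0 to 1); they miss things now and then, are a little off and sometimes report something else, mostly with a low value. They report only what shows in the picture. A call takes as long as a camera call. They do not tell look-alikes from the thing itself.
- ctrl.masks_of(camera, thing): "region" (480x640 bool, what is visible of it) and "at" ([column, row] in pixels, amid what is visible of it).
The state is a dict: "time": time; "qpos": joint angles; "dq": joint speeds; "joint_efforts": joint torques, N m; "eef_pos": TCP position; "tcp_rot": TCP orientation; "contact_force": force on the tool from outside, world axes, zero at the start; "wrist_torque": the same for the moment, N m; "opening": opening from 0.0 (shut) to 1.0 (fully open).
Only numpy, scipy, OpenCV 4.12 (cv2) and the standard library are available. Lean on these libraries where they do the work, as an engineer would, in place of code of your own. Each camera call takes 0.05 s, during which the arm holds its last target.

## Task

Pull the two worn milling cutters, the ones with orange sleeves, out of the sprung clips of the sloping rack, one at a time, and lay each flat on the floor of the open white box before you pull the next; they are brittle, so put them down gently and do not drop or fling them. Then close the box's lid fully and let go. Leave the two blue-sleeved cutters in their clips, and leave the polishing tin, the plaster model and the red wax stick where they are.

Things in the scene. Friction and masses are not known exactly. Their poses are not given: they have to be found in the camera images.
- clip_rack: Fixed rack, 116 x 250 mm, 188 mm high; origin: centre of its underside; its front (own -x) roughly faces the robot. Its face slopes up 40 deg from level towards own +x; the face's outward normal is (-0.643, 0, 0.766) in own axes. Four cutters lie up the slope, side by side, 60 mm apart (own y = -90, -30, 30, 90 mm), centres 26 mm out from the face.
- clip_row (a point): Middle of the row of four cutters, at their centre height (own x -17, z 70 mm of the rack; rack's axes). Each rod is held 30 mm above and below its middle by sprung steel jaws, 10 mm wide, within 14 mm of the rod's line, rising 10 mm over it; the 50 mm between them is free. Pulled out along the face's normal, a cutter resists with some 10 N at first and is free after 12 mm.
- shield_edge (a point): Middle of the front edge of a clear, level dust shield, 4 mm thick, over the whole rack, underside 184 mm up; it runs from here back to the rack's back panel. Its edge is straight above the cutters, so an upright gripper does not fit: point the tool along the face's normal (40 deg tilt) and draw a cutter out along it by 60 mm or more before lifting.
- worn_a_mid (a point): Worn milling cutter, one of two alike: round steel rod 9 mm thick, 96 mm long, square orange sleeve (26 mm long, 12 x 12 mm) round its middle, 50 g. Point: centre of the sleeve; x along the rod to its brass-coloured tip (up the slope at the start), z square to the rack's face. Starts in any of the rack's four places. Grip the sleeve across y; 28 mm beside it and 20 mm below its centre are free.
- worn_b_mid (a point): Worn milling cutter, one of two alike: round steel rod 9 mm thick, 96 mm long, square orange sleeve (26 mm long, 12 x 12 mm) round its middle, 50 g. Point: centre of the sleeve; x along the rod to its brass-coloured tip (up the slope at the start), z square to the rack's face. Starts in any of the rack's four places. Grip the sleeve across y; 28 mm beside it and 20 mm below its centre are free.
- good_a_mid (a point): Good milling cutter, one of two alike: round steel rod 9 mm thick, 96 mm long, square blue sleeve (26 mm long, 12 x 12 mm) round its middle, 50 g. Point: centre of the sleeve; x along the rod to its brass-coloured tip (up the slope at the start), z square to the rack's face. Starts in any of the rack's four places. Grip the sleeve across y; 28 mm beside it and 20 mm below its centre are free.
- good_b_mid (a point): Good milling cutter, one of two alike: round steel rod 9 mm thick, 96 mm long, square blue sleeve (26 mm long, 12 x 12 mm) round its middle, 50 g. Point: centre of the sleeve; x along the rod to its brass-coloured tip (up the slope at the start), z square to the rack's face. Starts in any of the rack's four places. Grip the sleeve across y; 28 mm beside it and 20 mm below its centre are free.
- return_box: Fixed white open box, 120 mm along own x, 150 mm along own y, 40 mm high, walls and floor 5 mm thick; origin: centre of its underside on the worktop. Two cutters fit side by side along own x, e.g. at own y = -32 and +32 mm; lying there, their centres are 11 mm above the worktop. A lid is hinged on top of the far (+x) wall.
- box_lid (a joint): Hinge of the grey lid (120 x 150 mm, 6 mm thick, no handle), rad: 0 closed flat on the box, 1.57 upright; starts at 1.75 to 1.87, leaning back. The hinge is stiff: the lid stays where it is left; open, it stands up to 160 mm high behind the box. Push its outer (back) face near the free edge, over towards own -x of the box and down; 2 to 3 N do it.
- box_lid_hinge (a point): Middle of the lid's hinge line, which runs along the box's own y at its rear top edge.
- lid_edge (a point): Middle of the lid's free edge, half-way through its thickness; 120 mm from the hinge line.
- polishing_tin: Bystander: round tin with a blue lid, 64 mm across, 28 mm high; origin at the centre of its underside.
- plaster_model: Bystander: yellowish plaster model of a dental arch, 62 x 66 mm, 28 mm high; origin at the centre of its underside.
- wax_block: Bystander: stick of red modelling wax, 16 x 70 mm, 12 mm high, long along its own y; origin at the centre of its underside.
There are look-alikes about, which are no part of the job. What is shaped like the part that bears worn_a_mid but green is not meant.

How it is judged:
On the way, in this order (a step that is already met when the one before it is completed fails the run):
1. one worn cutter has been pulled out of its clips, the other three cutters still sit in theirs (((distance of worn_a_mid from where it was at the start of the episode above 0.03 m and distance of each of worn_b_mid, good_a_mid, good_b_mid from where it was at the start of the episode below 0.008 m) or (distance of worn_b_mid from where it was at the start of the episode above 0.03 m and distance of each of worn_a_mid, good_a_mid, good_b_mid from where it was at the start of the episode below 0.008 m))), for 0.1 s.
2. that cutter lies flat and released on the floor of the box, the other still in its clips ((((x of worn_a_mid in the frame of return_box between -0.05 and 0.05 m and y of worn_a_mid in the frame of return_box between -0.067 and 0.067 m and z of worn_a_mid in the frame of return_box between 0.005 and 0.017 m and angle between worn_a_mid's own x axis and vertical between 1.44 and 1.7 rad and linear speed of worn_a below 0.03 m/s and contact force between the fingers and worn_a below 0.1 N) and distance of worn_b_mid from where it was at the start of the episode below 0.008 m) or ((x of worn_b_mid in the frame of return_box between -0.05 and 0.05 m and y of worn_b_mid in the frame of return_box between -0.067 and 0.067 m and z of worn_b_mid in the frame of return_box between 0.005 and 0.017 m and angle between worn_b_mid's own x axis and vertical between 1.44 and 1.7 rad and linear speed of worn_b below 0.03 m/s and contact force between the fingers and worn_b below 0.1 N) and distance of worn_a_mid from where it was at the start of the episode below 0.008 m))), for 0.2 s.
3. the second worn cutter has been pulled out of its clips (distance of each of worn_a_mid, worn_b_mid from where it was at the start of the episode above 0.03 m), for 0.1 s.
4. both worn cutters lie flat and released on the floor of the box (x of worn_a_mid in the frame of return_box between -0.05 and 0.05 m and y of worn_a_mid in the frame of return_box between -0.067 and 0.067 m and z of worn_a_mid in the frame of return_box between 0.005 and 0.017 m and angle between worn_a_mid's own x axis and vertical between 1.44 and 1.7 rad and linear speed of each of worn_a, worn_b below 0.03 m/s and contact force between the fingers and worn_a below 0.1 N and x of worn_b_mid in the frame of return_box between -0.05 and 0.05 m and y of worn_b_mid in the frame of return_box between -0.067 and 0.067 m and z of worn_b_mid in the frame of return_box between 0.005 and 0.017 m and angle between worn_b_mid's own x axis and vertical between 1.44 and 1.7 rad and contact force between the fingers and worn_b below 0.1 N), for 0.2 s.
5. the lid is closed (value of joint box_lid below 0.06 rad), for 0.2 s.
At the end, for the whole second after the job is handed in: Both orange-sleeved cutters lie level (within 7 deg), released, side by side on the box floor (not stacked); lid within 0.06 rad of closed; blue-sleeved cutters within 8 mm and tin, plaster model and wax stick within 20 mm of where they started (all of step 4 and value of joint box_lid below 0.06 rad and distance of each of good_a_mid, good_b_mid from where it was at the start of the episode below 0.008 m and distance of each of polishing_tin, plaster_model, wax_block from where it was at the start of the episode below 0.02 m); the robot touches nothing.
It fails at once if a blue-sleeved cutter was pulled or knocked over 8 mm (distance of any of good_a_mid, good_b_mid from where it was at the start of the episode above 0.008 m).
It fails at once if the tin, the plaster model or the wax stick was pushed over 20 mm (distance of any of polishing_tin, plaster_model, wax_block from where it was at the start of the episode above 0.02 m).
It fails at once if a worn cutter was dropped or flung (moving free of the fingers at over 0.7 m/s) ((linear speed of worn_a above 0.7 m/s and contact force between the fingers and worn_a below 0.01 N) or (linear speed of worn_b above 0.7 m/s and contact force between the fingers and worn_b below 0.01 N)).
It also fails if it takes over 64 s, if anything falls off the work surface, if the arm or the gripper's body presses on something with over 40 N, if the wrist force passes 120 N, or if a joint passes its speed limit or range.

## Working session

There is one attempt and no reset: what is moved stays moved. The work goes in short steps, Python scripts to look and compute and a tool call to move; the robot and the scene stay as the last step left them, time stands still between calls to the robot, and variables do not carry over. Pictures are saved under pics/ and viewed, and the job is handed in when it is done.

Besides the shell and the picture viewer there is one more tool, called after ">>>" as name(argument=value, ...), one argument or row to a line, values as JSON. arm_command: Moves the arm, as the interface text tells. Shifts and turns lie within -1 to 1; 1 stands for 0.3 m of shift or 30 degrees of turn. Its arguments: {"type":"object","properties":{"steps":{"type":"array","items":{"type":"object","properties":{"hand":{"type":"number"},"travel":{"type":"array","items":{"type":"number","minimum":-1,"maximum":1}},"rotation":{"type":"array","items":{"type":"number","minimum":-1,"maximum":1}}}}},"grip_force":{"type":"number"}},"required":["steps"]}

```bash
ls; mkdir -p pics; cat > h.py <<'E'
import numpy as np, cv2
from scipy.spatial.transform import Rotation as R
from plant import ctrl
def snap(n,f):
    p,d=ctrl.read_camera(n); cv2.imwrite('pics/'+f,p); return p,d
def world(n,uv,z):
    c=ctrl.camera_params(n);E=np.array(c['extrinsics'])
    uv=np.atleast_2d(uv);z=np.atleast_1d(z)
    P=np.c_[(uv[:,0]-c['cx'])/c['fx']*z,(uv[:,1]-c['cy'])/c['fy']*z,z]
    return P@E[:3,:3].T+E[:3,3]
def proj(n,P):
    c=ctrl.camera_params(n);E=np.array(c['extrinsics'])
    q=(np.atleast_2d(P)-E[:3,3])@E[:3,:3]
    return np.c_[q[:,0]/q[:,2]*c['fx']+c['cx'],q[:,1]/q[:,2]*c['fy']+c['cy']]
E
python3 - <<'E'
from h import *
np.set_printoptions(precision=4,suppress=True)
s=ctrl.get_state();print(s)
for n in ('side','top'):
    p,d=snap(n,n+'0.png');np.save(n+'0.npy',d)
    print(n,ctrl.camera_params(n))
    for t in ['clip_rack','worn_a_mid','good_a_mid','return_box','box_lid','polishing_tin','plaster_model','wax_block']:
        for m in ctrl.masks_of(n,t):
            g=m['region'];zz=d*g
            P=world(n,np.argwhere(g)[:,::-1],d[g]);P=P[d[g]>0]
            print(t,round(m['score'],2),m['at'],g.sum(),np.median(P,0) if len(P) else None, P.min(0) if len(P) else '',P.max(0) if len(P) else '')
print(ctrl.get_state()['time'],ctrl.camera_params('wrist'))
E
```

```text
pics
{'time': 0.0, 'qpos': array([ 1.014 ,  0.2872,  1.5782,  0.    ,  1.2786, -0.15  ]), 'dq': array([-0.0018,  0.0011, -0.0001,  0.0003,  0.0002, -0.001 ]), 'joint_efforts': array([ -0.0013, -40.598 , -29.2627,  -0.0002,   0.0059,  -0.    ]), 'eef_pos': array([0.2666, 0.6194, 0.2201]), 'tcp_rot': array([ 0.6933, -0.1431,  0.1425, -0.6917]), 'contact_force': array([ 0.2956, -0.1721, -0.408 ]), 'wrist_torque': array([-0.0097,  0.0392,  0.055 ]), 'opening': 0.999595828002165}
side {'fx': 449.6378916424856, 'fy': 449.6378916424856, 'cx': 314.90249259330665, 'cy': 239.55858167526588, 'extrinsics': array([[ 0.834 , -0.4679,  0.2925,  0.2252],
       [-0.5516, -0.7201,  0.4209, -0.3217],
       [ 0.0137, -0.5123, -0.8587,  0.8582],
       [ 0.    ,  0.    ,  0.    ,  1.    ]])}
clip_rack 0.72 [340.3, 180.3] 9659 [0.6061 0.142  0.0802] [ 0.5011  0.0176 -0.001 ] [0.8069 0.3635 0.1919]
worn_a_mid 0.7 [297.5, 420.2] 276 [ 0.2787 -0.1978  0.0103] [ 0.2412 -0.2202  0.0045] [ 0.322  -0.1722  0.0152]
worn_a_mid 0.51 [333.5, 209.1] 160 [0.5726 0.1121 0.0644] [0.54   0.1012 0.0172] [0.6015 0.1269 0
[... 2212 characters left out ...]
131] [ 0.373  -0.3492 -0.0063] [ 0.6056 -0.1361  0.1618]
box_lid 0.83 [442.0, 235.3] 1951 [ 0.5266 -0.2592  0.1056] [ 0.4845 -0.3281 -0.0055] [ 0.6119 -0.1885  0.1618]
polishing_tin 0.69 [290.8, 283.5] 599 [0.4343 0.0685 0.0282] [0.4033 0.0386 0.0017] [0.4687 0.0982 0.0386]
plaster_model 0.92 [383.7, 191.9] 734 [ 0.6594 -0.1446  0.0199] [ 0.6256 -0.1811 -0.0054] [ 0.7062 -0.1031  0.0355]
0.9 {'fx': 371.64829954431775, 'fy': 371.64829954431775, 'cx': 317.7937643713235, 'cy': 234.75835789995898, 'tool_from_camera': array([[-0.0004,  0.9471,  0.3208, -0.0812],
       [-0.0003, -0.3208,  0.9471, -0.1535],
       [ 1.    ,  0.0003,  0.0005, -0.0005],
       [ 0.    ,  0.    ,  0.    ,  1.    ]])}
```

View pics/side0.png

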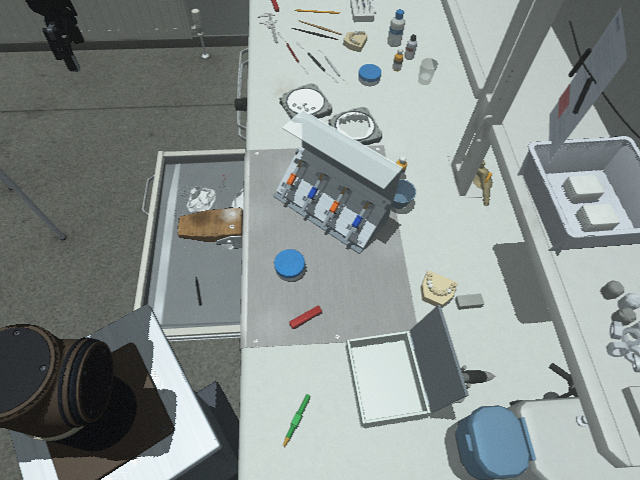

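View pics/top0.png

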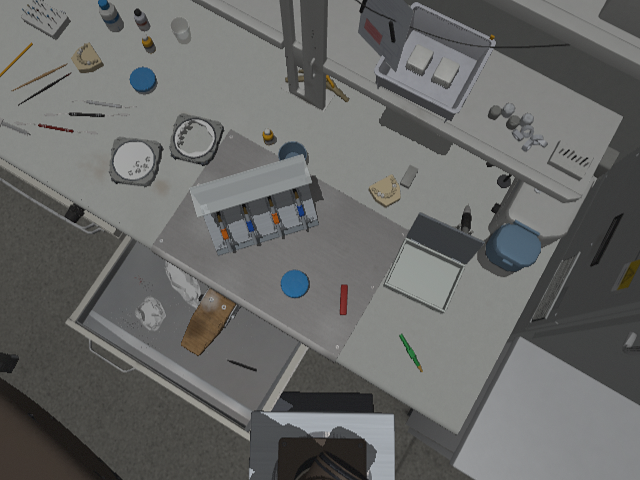

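```bash
python3 - <<'E'
import cv2
a=cv2.imread('pics/side0.png')[110:250,240:420];cv2.imwrite('pics/s_crop.png',cv2.resize(a,None,fx=4,fy=4,interpolation=cv2.INTER_CUBIC))
a=cv2.imread('pics/top0.png')[150:250,190:330];cv2.imwrite('pics/t_crop.png',cv2.resize(a,None,fx=5,fy=5,interpolation=cv2.INTER_CUBIC))
E
```

```text
(no output)
```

View pics/s_crop.png

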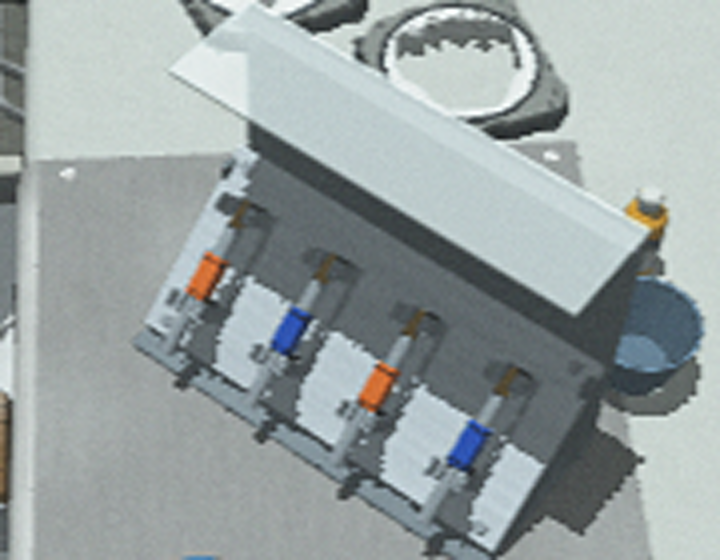

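View pics/t_crop.png

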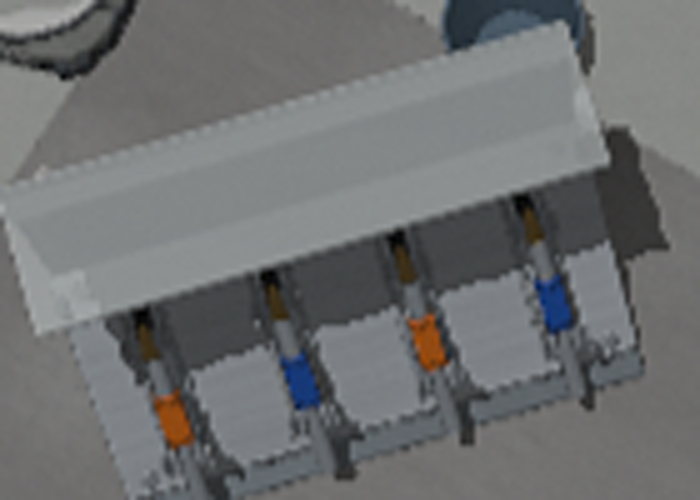

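The side view shows orange sleeves at about (292,180) and (334,207), with blue at about (313,192) and (357,221). The green pen at (297,420) is the look-alike. The box is at (390,375) with its lid leaning back. Next I'll fit the rack and box poses.

```bash
cat > fit.py <<'E'
from h import *
from scipy.optimize import least_squares
np.set_printoptions(precision=4,suppress=True)
n=np.array([-.6428,0,.766]);up=np.array([.766,0,.6428])
obs=[]
for cam in ('side','top'):
    im=cv2.imread(f'pics/{cam}0.png');d=np.load(cam+'0.npy');hsv=cv2.cvtColor(im,cv2.COLOR_BGR2HSV)
    for col,(lo,hi),ys in (('o',((3,170,120),(16,255,255)),(90,-30)),('b',((105,150,80),(125,255,255)),(30,-90))):
        m=cv2.inRange(hsv,lo,hi)
        k,l,st,c=cv2.connectedComponentsWithStats(m)
        for i in range(1,k):
            u,v=c[i]
            if 15<st[i,4]<200 and 140<v<260 and 200<u<380:
                g=l==i;P=world(cam,np.argwhere(g)[:,::-1],d[g]);P=P[d[g]>0]
                print(cam,col,c[i],st[i,4],np.median(P,0));obs.append((cam,col,c[i],np.median(P,0)))
def pose(p): return R.from_euler('z',p[2]).as_matrix(),np.array([p[0],p[1],0])
res_obs=[]
for cam in ('side','top'):
    for col,ys in (('o',(90,-30)),('b',(30,-90))):
        L=sorted([o for o in obs if o[0]==cam and o[1]==col],key=lambda o:o[2][0])
        assert len(L)==2
        res_obs+= [(cam,y/1000,o[2]) for y,o in zip(ys,L)]
def f(p):
    Rm,t=pose(p);r=[]
    for cam,y,uv in res_obs:
        P=Rm@(np.array([-.017,y,.070])+n*.005)+t
        r+=list(proj(cam,P)[0]-uv)
    return r
s=least_squares(f,[.6,.15,.2]);print('rack',s.x,np.degrees(s.x[2]));print(np.reshape(s.fun,(-1,2)))
np.save('rack.npy',s.x)
Rm,t=pose(s.x)
for y in (90,30,-30,-90): print(y,Rm@np.array([-.017,y/1000,.07])+t)
# box: rim fit from depth
E
python3 fit.py
python3 - <<'E'
import cv2
a=cv2.imread('pics/side0.png')[290:440,330:480];cv2.imwrite('pics/s_box.png',cv2.resize(a,None,fx=4,fy=4,interpolation=cv2.INTER_CUBIC))
a=cv2.imread('pics/top0.png')[200:320,370:490];cv2.imwrite('pics/t_box.png',cv2.resize(a,None,fx=4,fy=4,interpolation=cv2.INTER_CUBIC))
E
```

```text
side o [290.7609 178.9348] 46 [0.5357 0.2262 0.0671]
side o [333.8776 206.3061] 49 [0.5745 0.1127 0.0681]
side b [311.8077 192.3846] 52 [0.5549 0.1693 0.0671]
side b [356.4667 220.85  ] 60 [0.5932 0.0559 0.0672]
top o [275.2683 218.    ] 41 [0.5771 0.113  0.0672]
top o [224.2778 233.8611] 36 [0.5384 0.2267 0.0663]
top b [300.3958 210.5   ] 48 [0.595  0.0557 0.0674]
top b [249.82 225.94] 50 [0.5575 0.1695 0.066 ]
rack [0.583  0.1457 0.3215] 18.42278279835161
[[-0.0673 -1.2267]
 [ 0.233  -0.8048]
 [ 0.1848 -1.0421]
 [ 0.6293 -0.6347]
 [ 0.2943  0.6427]
 [ 0.5007  0.8154]
 [ 0.4191  0.6986]
 [ 0.767   0.5338]]
90 [0.5384 0.2257 0.07  ]
30 [0.5573 0.1688 0.07  ]
-30 [0.5763 0.1119 0.07  ]
-90 [0.5953 0.055  0.07  ]
```

View pics/s_box.png

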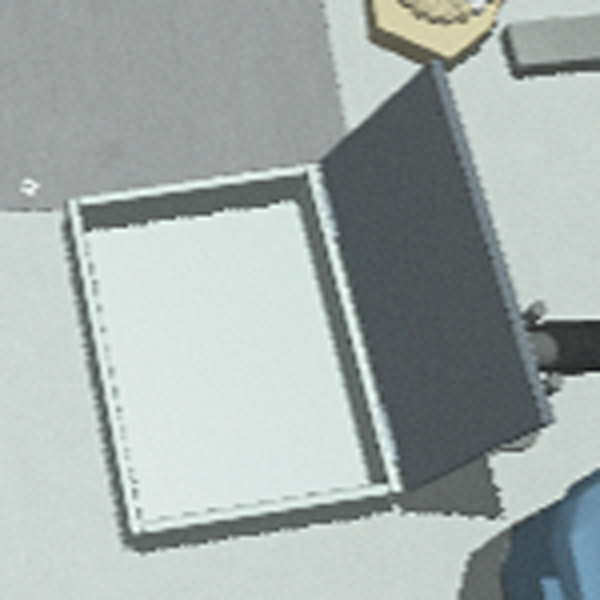

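View pics/t_box.png

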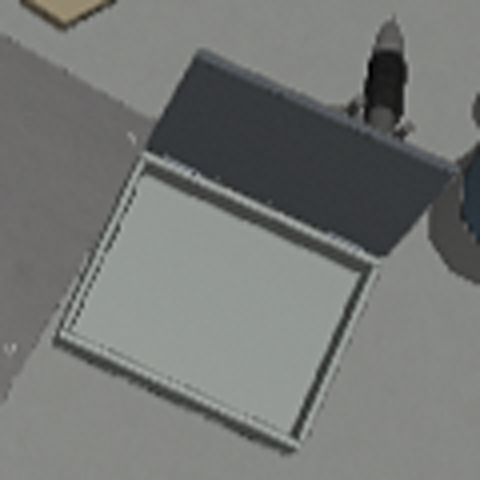

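```bash
cat > box.py <<'E'
from h import *
from scipy.optimize import least_squares
np.set_printoptions(precision=4,suppress=True)
C=np.array([[-.06,.075,.04],[-.06,-.075,.04],[.06,-.075,.04],[.06,.075,.04]])
ob={'side':[(346.5,340),(362.7,422),(430,412.5),(408,331.2)],'top':[(385,283.7),(444.2,310.7),(465,265.5),(405.7,238.7)]}
def f(p):
    W=C@R.from_euler('z',p[2]).as_matrix().T+[p[0],p[1],0]
    return np.concatenate([(proj(c,W)-np.array(ob[c])).ravel() for c in ob])
s=least_squares(f,[.47,-.24,-.3]);print(s.x,np.degrees(s.x[2]),s.fun.reshape(-1,2));np.save('box.npy',s.x)
# lid angle: lid edge from masks depth
d=np.load('side0.npy')
Rb=R.from_euler('z',s.x[2]).as_matrix();t=np.array([s.x[0],s.x[1],0])
for a in np.arange(1.7,1.95,.05):
    pts=np.array([[.06+.120*np.cos(np.pi-a)*1, y,.04+.12*np.sin(a)] for y in (.075,-.075)])
    print(a,proj('side',pts@Rb.T+t).ravel(),proj('top',pts@Rb.T+t).ravel())
for nm,P in (('tin',[.434,.068,.028]),('plaster',[.659,-.1446,.02]),('wax',[.3998,-.0453,.011])): print(nm,(np.array(P)-t)@Rb)
E
python3 box.py
```

```text
[ 0.4565 -0.2274 -0.4348] -24.91394778576015 [[-0.062  -0.8969]
 [-0.0447  1.7197]
 [ 0.637   0.3212]
 [ 0.5849 -0.9803]
 [-1.6071  0.2236]
 [ 0.4018  2.1498]
 [ 0.396  -0.3303]
 [-0.7144 -1.4681]]
1.7 [431.2552 304.81   459.1317 396.8768] [415.9706 218.2888 482.0129 248.5498]
1.75 [434.5423 304.5501 462.7321 396.4095] [417.0326 215.9474 482.9798 246.1317]
1.8 [437.7436 304.3637 466.2255 395.9912] [418.0582 213.6719 483.8955 243.7738]
1.85 [440.8485 304.251  469.6001 395.6229] [419.0445 211.4689 484.7575 241.4831]
1.9000000000000001 [443.8471 304.2118 472.8449 395.3057] [419.9885 209.3451 485.5634 239.2664]
tin [-0.1448  0.2584  0.028 ]
plaster [0.1488 0.1604 0.02  ]
wax [-0.1281  0.1412  0.011 ]
```

```bash
cat > plan.py <<'E'
from h import *
np.set_printoptions(precision=4,suppress=True)
rk=np.load('rack.npy');bx=np.load('box.npy')
def fr(p): return R.from_euler('z',p[2]).as_matrix(),np.array([p[0],p[1],0])
Rr,tr=fr(rk);Rb,tb=fr(bx)
n=np.array([-.6428,0,.766])
def rackpose(y,out,dx=0,dz=0):
    "TCP at sleeve centre + out along normal (rack frame y in m)"
    Y=-n;Z=np.array([0,1,0.]);X=np.cross(Y,Z)
    M=Rr@np.c_[X,Y,Z]
    return tr+Rr@(np.array([-.017+dx,y,.070+dz])+n*out),M
def boxpose(x,y,z):
    Y=np.array([0,0,-1.]);Z=np.array([0,1,0.]);X=np.cross(Y,Z)
    return tb+Rb@np.array([x,y,z]),Rb@np.c_[X,Y,Z]
def cur():
    s=ctrl.get_state();return s['eef_pos'],R.from_quat(s['tcp_rot']).as_matrix(),s
def rows(p0,M0,p1,M1,k):
    rv=R.from_matrix(M0.T@M1).as_rotvec();out=[]
    for i in range(k):
        Mi=M0@R.from_rotvec(rv*i/k).as_matrix()
        out.append((np.round(Mi.T@(p1-p0)/k/.3,3).tolist(),np.round(np.degrees(rv)/k/30,3).tolist()))
    return out
def show(p1,M1,k,p0=None,M0=None):
    if p0 is None: p0,M0,_=cur()
    print('dist',np.linalg.norm(p1-p0)*1000,'ang',np.degrees(R.from_matrix(M0.T@M1).magnitude()))
    for r in rows(p0,M0,p1,M1,k): print(r)
    return p1,M1
def err(p1,M1):
    p,M,s=cur();print('t',s['time'],'pos',p,'errTool(mm)',M1.T@(p-p1)*1000,'rot deg',np.degrees(R.from_matrix(M1.T@M).as_rotvec()),'F',s['contact_force'],'open',s['opening'],'q',s['qpos'])
E
python3 - <<'E'
from plan import *
p,M,s=cur();print(M)
print(rackpose(.09,.12))
show(*rackpose(.09,.14),14)
E
```

```text
[[ 0.9184  0.      0.3957]
 [-0.3957  0.      0.9184]
 [ 0.     -1.      0.    ]]
(array([0.4652, 0.2014, 0.1619]), array([[ 0.7267,  0.6099, -0.316 ],
       [ 0.2421,  0.2031,  0.9488],
       [ 0.6428, -0.766 ,  0.    ]]))
dist 463.8505020386405 ang 57.181319068767536
([0.08, 0.011, -0.075], [0.035, -0.095, -0.091])
([0.076, 0.013, -0.079], [0.035, -0.095, -0.091])
([0.071, 0.015, -0.083], [0.035, -0.095, -0.091])
([0.066, 0.017, -0.087], [0.035, -0.095, -0.091])
([0.061, 0.018, -0.09], [0.035, -0.095, -0.091])
([0.056, 0.019, -0.093], [0.035, -0.095, -0.091])
([0.05, 0.02, -0.096], [0.035, -0.095, -0.091])
([0.044, 0.02, -0.099], [0.035, -0.095, -0.091])
([0.038, 0.021, -0.102], [0.035, -0.095, -0.091])
([0.032, 0.02, -0.104], [0.035, -0.095, -0.091])
([0.026, 0.02, -0.105], [0.035, -0.095, -0.091])
([0.02, 0.019, -0.107], [0.035, -0.095, -0.091])
([0.013, 0.018, -0.108], [0.035, -0.095, -0.091])
([0.007, 0.016, -0.109], [0.035, -0.095, -0.091])
```

>>> arm_command(
  steps=[
    {"hand": 0.3, "travel": [0.08, 0.011, -0.075], "rotation": [0.035, -0.095, -0.091]},
    {"hand": 0.3, "travel": [0.076, 0.013, -0.079], "rotation": [0.035, -0.095, -0.091]},
    {"hand": 0.3, "travel": [0.071, 0.015, -0.083], "rotation": [0.035, -0.095, -0.091]},
    {"hand": 0.3, "travel": [0.066, 0.017, -0.087], "rotation": [0.035, -0.095, -0.091]},
    {"hand": 0.3, "travel": [0.061, 0.018, -0.09], "rotation": [0.035, -0.095, -0.091]},
    {"hand": 0.3, "travel": [0.056, 0.019, -0.093], "rotation": [0.035, -0.095, -0.091]},
    {"hand": 0.3, "travel": [0.05, 0.02, -0.096], "rotation": [0.035, -0.095, -0.091]},
    {"hand": 0.3, "travel": [0.044, 0.02, -0.099], "rotation": [0.035, -0.095, -0.091]},
    {"hand": 0.3, "travel": [0.038, 0.021, -0.102], "rotation": [0.035, -0.095, -0.091]},
    {"hand": 0.3, "travel": [0.032, 0.02, -0.104], "rotation": [0.035, -0.095, -0.091]},
  ],
)

```text
time: 2.15
eef_pos: [0.4061, 0.3131, 0.1923]
tcp_rot: [-0.65, -0.223, -0.139, 0.712]
contact_force: [0.8, 0.1, -0.3]
opening: 0.301
```

```bash
python3 - <<'E'
from plan import *
T=rackpose(.09,.12);err(*T);show(*T,6)
E
```

```text
t 2.15 pos [0.4061 0.3131 0.1923] errTool(mm) [  3.5991 -36.5962 124.7011] rot deg [-3.5286 10.4107  9.6599] F [ 0.757   0.0669 -0.2889] open 0.3008286244228434 q [ 0.5362 -0.3027  2.2831 -0.2461  0.6698 -1.0026]
dist 130.01028687771895 ang 14.63382638398788
([0.014, 0.024, -0.067], [0.02, -0.058, -0.054])
([0.011, 0.023, -0.067], [0.02, -0.058, -0.054])
([0.009, 0.023, -0.068], [0.02, -0.058, -0.054])
([0.006, 0.022, -0.068], [0.02, -0.058, -0.054])
([0.003, 0.022, -0.069], [0.02, -0.058, -0.054])
([0.001, 0.021, -0.069], [0.02, -0.058, -0.054])
```

>>> arm_command(
  steps=[
    {"hand": 0.3, "travel": [0.014, 0.024, -0.067], "rotation": [0.02, -0.058, -0.054]},
    {"hand": 0.3, "travel": [0.011, 0.023, -0.067], "rotation": [0.02, -0.058, -0.054]},
    {"hand": 0.3, "travel": [0.009, 0.023, -0.068], "rotation": [0.02, -0.058, -0.054]},
    {"hand": 0.3, "travel": [0.006, 0.022, -0.068], "rotation": [0.02, -0.058, -0.054]},
    {"hand": 0.3, "travel": [0.003, 0.022, -0.069], "rotation": [0.02, -0.058, -0.054]},
    {"hand": 0.3, "travel": [0.001, 0.021, -0.069], "rotation": [0.02, -0.058, -0.054]},
  ],
)

```text
time: 2.9
eef_pos: [0.4672, 0.1971, 0.1636]
tcp_rot: [-0.615, -0.351, -0.134, 0.693]
contact_force: [-0.7, -0.3, -0.8]
opening: 0.299
```

```bash
cat > wr.py <<'E'
from plan import *
def wproj(P,p,M):
    c=ctrl.camera_params('wrist');E=np.array(c['tool_from_camera'])
    q=(np.atleast_2d(P)-p)@M; q=(q-E[:3,3])@E[:3,:3]
    th=np.arctan2(np.linalg.norm(q[:,:2],axis=1),q[:,2]);ph=np.arctan2(q[:,1],q[:,0])
    return np.c_[c['cx']+c['fx']*th*np.cos(ph),c['cy']+c['fy']*th*np.sin(ph)]
def wray(uv,z):
    "pixel+depth -> tool frame point"
    c=ctrl.camera_params('wrist');E=np.array(c['tool_from_camera'])
    d=np.atleast_2d(uv)-[c['cx'],c['cy']];r=np.linalg.norm(d,axis=1);th=r/c['fx']
    q=np.c_[d/r[:,None]*np.tan(th)[:,None],np.ones(len(d))]*np.atleast_1d(z)[:,None]
    return q@E[:3,:3].T+E[:3,3]
E
python3 - <<'E'
from wr import *
T=rackpose(.09,.12);err(*T)
p,M,_=cur();im,d=snap('wrist','w1.png')
for y in (.09,.03,-.03,-.09):
    S=tr+Rr@np.array([-.017,y,.07]);print(y,'expect px',wproj(S,p,M))
hsv=cv2.cvtColor(im,cv2.COLOR_BGR2HSV)
for nm,lo,hi in (('o',(3,170,110),(16,255,255)),('b',(105,150,80),(125,255,255))):
    k,l,st,c=cv2.connectedComponentsWithStats(cv2.inRange(hsv,lo,hi))
    for i in range(1,k):
        if st[i,4]>60:
            g=l==i;P=wray(np.argwhere(g)[:,::-1],d[g]);P=P[d[g]>0]
            W=p+M@np.median(P,0) if len(P) else None
            print(nm,c[i],st[i,4],'world',W, 'rack', (W-tr)@Rr if W is not None else None)
E
```

```text
t 2.9 pos [0.4672 0.1971 0.1636] errTool(mm) [ 1.4695 -0.8979 -4.6376] rot deg [ 0.0778 -0.392  -0.7031] F [-0.7401 -0.312  -0.7874] open 0.2989443435992547 q [ 0.1346 -0.3969  2.4603  0.324   0.3953 -2.0207]
0.09 expect px [[325.1182 217.0152]]
0.03 expect px [[247.559  216.7345]]
-0.03 expect px [[175.5529 216.9438]]
-0.09 expect px [[113.0783 217.5078]]
o [325.1724 214.5494] 435 world [0.5381 0.2256 0.0681] rack [-0.0173  0.0899  0.0681]
o [178.1455 214.3709] 426 world [0.5755 0.1137 0.0681] rack [-0.0172 -0.028   0.0681]
b [248.9305 214.3453] 446 world [0.557  0.1697 0.0682] rack [-0.0171  0.0309  0.0682]
b [116.7614 215.2234] 394 world [0.5944 0.0581 0.0681] rack [-0.0169 -0.0867  0.0681]
```

View pics/w1.png

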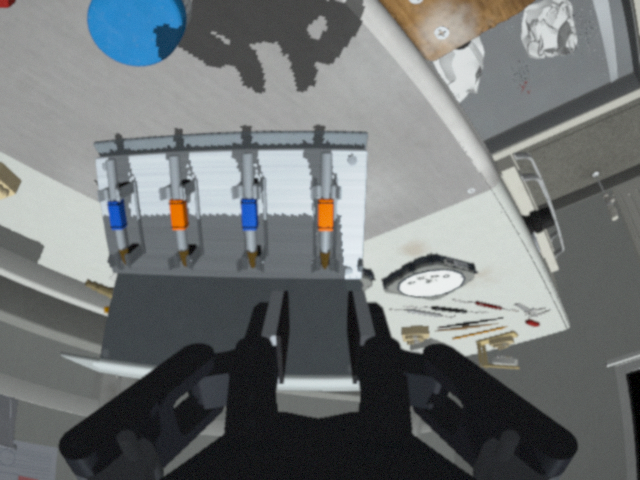

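The wrist view shows orange sleeves at (325,215) and (178,214), and blue at (249,214) and (117,215), matching what I expected. Depth puts the sleeve tops a few mm low, so I'll check depth bias against known surfaces.

```bash
python3 - <<'E'
from wr import *
p,M,_=cur();im,d=snap('wrist','w2.png')
def wat(u,v,r=3):
    vv,uu=np.mgrid[v-r:v+r+1,u-r:u+r+1];uv=np.c_[uu.ravel(),vv.ravel()];z=d[uv[:,1],uv[:,0]]
    return np.median(p+wray(uv[z>0],z[z>0])@M.T,0)
print('bench wrist',wat(60,100),wat(410,200),wat(200,100))
print('tin top',wat(120,25))
for u,v in ((286,190),(290,240),(215,190),(300,200)):
    W=(wat(u,v)-tr)@Rr; print('face',W,'n-dist from cutter row',(W-[-.017,W[1],.07])@n)
print('shield edge px?',wat(150,340),(wat(150,340)-tr)@Rr)
for cam in('side','top'):
    D=np.load(cam+'0.npy')
    for P in ([.45,.15,0],[.40,.1,0],[.434,.068,.028],[.50,.0,0]):
        u,v=np.round(proj(cam,P)[0]).astype(int)
        vv,uu=np.mgrid[v-2:v+3,u-2:u+3];print(cam,P,np.median(world(cam,np.c_[uu.ravel(),vv.ravel()],D[vv,uu].ravel()),0))
E
```

```text
bench wrist [ 0.5315 -0.015   0.0023] [0.5737 0.3304 0.0023] [0.5091 0.1119 0.0024]
tin top [0.4353 0.0583 0.0293]
face [-0.0078  0.0558  0.0354] n-dist from cutter row -0.03247546599608239
face [0.0268 0.0587 0.0638] n-dist from cutter row -0.03292833720029037
face [-0.0079 -0.0058  0.0349] n-dist from cutter row -0.03268628532470208
face [-0.0005  0.0675  0.0406] n-dist from cutter row -0.03313475460702821
shield edge px? [0.6676 0.0971 0.1511] [ 0.0649 -0.0728  0.1511]
side [0.45, 0.15, 0] [0.4498 0.1491 0.0013]
side [0.4, 0.1, 0] [0.3993 0.0989 0.0014]
side [0.434, 0.068, 0.028] [0.4345 0.0677 0.0284]
side [0.5, 0.0, 0] [ 0.5003 -0.0005  0.0007]
top [0.45, 0.15, 0] [0.4492 0.1491 0.0015]
top [0.4, 0.1, 0] [0.401  0.101  0.0014]
top [0.434, 0.068, 0.028] [0.4344 0.0684 0.0288]
top [0.5, 0.0, 0] [0.4984 0.0005 0.0015]
```

```bash
python3 - <<'E'
from wr import *
p,M,_=cur();d=ctrl.read_camera('wrist')[1];im=cv2.imread('pics/w2.png')
a=im[120:285,90:370];cv2.imwrite('pics/w2c.png',cv2.resize(a,None,fx=2.8,fy=2.8,interpolation=cv2.INTER_CUBIC))
# profile down column through right cutter
for v in range(135,285,4):
    row=[]
    for u in (322,325,328):
        W=(p+M@wray([[u,v]],[d[v,u]])[0]-tr)@Rr; q=W-[-.017,.09,.07]
        row.append('%6.1f %6.1f %6.1f'%(1000*q@[.766,0,.6428],1000*q[1],1000*q@n))
    print(v,row,im[v,325])
E
```

```text
135 [' -61.9   -3.5  -32.2', ' -61.8   -1.0  -33.2', ' -61.9    1.4  -32.3'] [85 81 73]
139 [' -58.4   -3.5  -34.0', ' -58.4   -1.0  -34.9', ' -58.4    1.5  -35.1'] [87 85 80]
143 [' -54.9   -3.4  -36.3', ' -54.8   -0.9  -37.5', ' -54.9    1.6  -37.3'] [100  94  86]
147 [' -51.2   -3.4  -40.2', ' -51.0   -0.8  -41.8', ' -51.2    1.7  -39.8'] [74 71 64]
151 [' -48.5   -3.4  -33.3', ' -48.4   -0.9  -34.3', ' -48.3    1.6  -35.5'] [106 102  96]
155 [' -48.4   -3.7   -7.1', ' -48.9   -1.5   -3.3', ' -48.9    0.7   -3.1'] [122 115 108]
159 [' -45.5   -3.7   -5.6', ' -45.9   -1.5   -2.6', ' -45.9    0.7   -2.8'] [137 132 124]
163 [' -42.5   -3.7   -5.6', ' -43.0   -1.5   -2.4', ' -42.9    0.7   -3.0'] [142 136 126]
167 [' -39.4   -3.7   -5.5', ' -40.0   -1.5   -1.7', ' -40.0    0.7   -2.2'] [141 135 128]
171 [' -36.5   -3.7   -4.9', ' -36.8   -1.5   -2.9', ' -37.1    0.7   -1.1'] [144 139 129]
175 [' -33.3   -3.7   -5.2', ' -33.8   -1.4   -3.0', ' -33.9    0.8   -2.2'] [146 140 133]
179 [' -30.2   -3.6   -5.4', ' -30.6   -1.4   -3.3', ' -30.5    0.9   -3.9'] [144 138 131]
183 [' -27.2   -3
[... 1633 characters left out ...]
   -3.3   -4.9', '  30.9   -0.9   -3.1', '  31.7    1.6   -5.0'] [60 81 93]
259 ['  35.3   -3.2   -5.3', '  34.5   -0.8   -3.4', '  34.7    1.6   -3.8'] [31 71 90]
263 ['  37.4   -3.2   -1.8', '  38.4   -0.8   -4.2', '  39.0    1.7   -5.5'] [31 67 86]
267 ['  41.4   -3.2   -2.9', '  42.5   -0.7   -5.4', '  42.9    1.8   -6.3'] [45 75 89]
271 ['  58.6   -2.8  -32.3', '  58.9   -0.1  -33.0', '  58.3    2.6  -31.8'] [107 105 102]
275 ['  62.9   -2.7  -33.0', '  63.3   -0.0  -33.7', '  63.1    2.7  -33.3'] [118 113 108]
279 ['  67.3   -2.7  -33.7', '  66.9    0.0  -32.9', '  67.4    2.8  -33.9'] [106 102  98]
283 ['  74.0   -2.6  -38.9', '  73.9    0.2  -38.7', '  74.0    3.0  -38.8'] [75 72 67]
```

View pics/w2c.png

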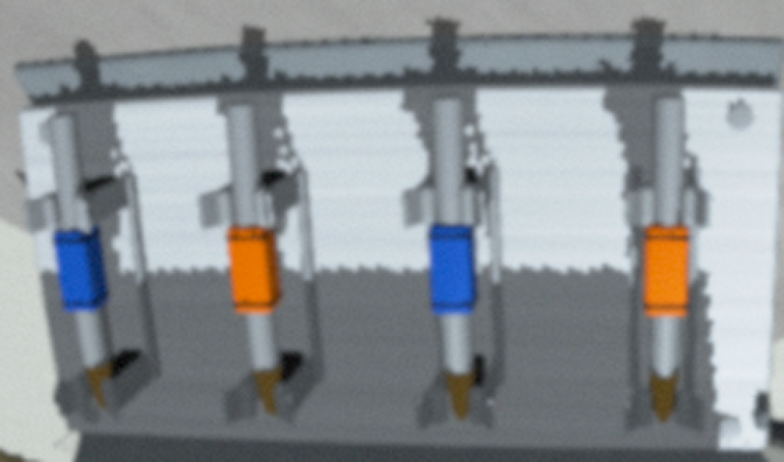

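```bash
python3 - <<'E'
from wr import *
p,M,_=cur();im,d=snap('wrist','w3.png')
# finger tips: scan rows near v 285-390
for u in (262,268,274,280,286,350,356,362,368,374):
    out=[]
    for v in range(284,330,5):
        if d[v,u]>0:
            q=wray([[u,v]],[d[v,u]])[0]*1000
            if q[1]<60: out.append((v,q.round(1).tolist()))
    print(u,out[:5])
D=np.load('top0.npy')
for Pr in ([.0,0,.188],[.02,.06,.188],[.02,-.06,.188],[-.008,.0,.188]):
    u,v=np.round(proj('top',tr+Rr@np.array(Pr))[0]).astype(int)
    vv,uu=np.mgrid[v-1:v+2,u-1:u+2];W=np.median(world('top',np.c_[uu.ravel(),vv.ravel()],D[vv,uu].ravel()),0);print('shield',(W-tr)@Rr)
E
```

```text
262 [(304, [-6.0, -19.6, -24.2]), (309, [-5.3, -22.4, -23.9]), (314, [-5.9, -27.4, -23.1]), (319, [-5.3, -30.2, -22.8]), (324, [-5.5, -34.2, -22.3])]
268 [(304, [-5.2, -18.0, -21.9]), (309, [-9.9, -30.3, -20.2]), (314, [-9.4, -33.1, -19.9]), (319, [-9.4, -36.7, -19.4]), (324, [-9.8, -40.9, -18.9])]
274 [(294, [-10.0, -18.1, -19.1]), (299, [-10.0, -22.4, -18.7]), (304, [-9.5, -25.6, -18.4]), (309, [-9.9, -30.2, -17.9]), (314, [-9.7, -33.6, -17.5])]
280 [(294, [-9.5, -17.0, -16.8]), (299, [-9.3, -21.1, -16.4]), (304, [-10.2, -26.8, -15.9]), (309, [-9.3, -29.1, -15.7]), (314, [-9.7, -33.6, -15.3])]
286 [(294, [-9.7, -17.4, -14.2]), (299, [-8.5, -19.6, -14.1]), (304, [-7.0, -21.0, -14.1]), (309, [-5.0, -21.6, -14.1]), (314, [-2.6, -21.7, -14.2])]
350 [(294, [-10.2, -18.3, 12.0]), (299, [-10.0, -22.3, 11.7]), (304, [-9.1, -24.8, 11.5]), (309, [-7.5, -25.9, 11.5]), (314, [-5.4, -26.3, 11.5])]
356 [(294, [-9.0, -16.2, 14.7]), (299, [-9.9, -22.1, 14.1]), (304, [-10.2, -26.7, 13.7]), (309, [-9.3, -29.1, 13.5]), (314, [-10.1, -34.2, 13.0])]
362 [(294, [-9.5, -17.2, 17.1]), (299, [-9.8, -21.9, 16.6]), (304, [-9.2, -25.1, 16.2]), (309, [-9.8, -30.1, 15.7]), (314, [-9.9, -33.9, 15.3])]
368 [(304, [-5.2, -18.1, 19.7]), (309, [-10.5, -31.3, 17.8]), (314, [-9.1, -32.7, 17.7]), (319, [-9.4, -36.8, 17.2]), (324, [-10.0, -41.1, 16.7])]
374 [(304, [-5.9, -19.5, 22.0]), (309, [-5.5, -22.7, 21.6]), (314, [-6.0, -27.7, 20.9]), (319, [-5.8, -31.0, 20.5]), (324, [-5.2, -33.7, 20.2])]
shield [0.0349 0.0015 0.0732]
shield [0.0196 0.0599 0.1879]
shield [ 0.0209 -0.0597  0.1868]
shield [0.03   0.0025 0.0628]
```

View pics/w3.png

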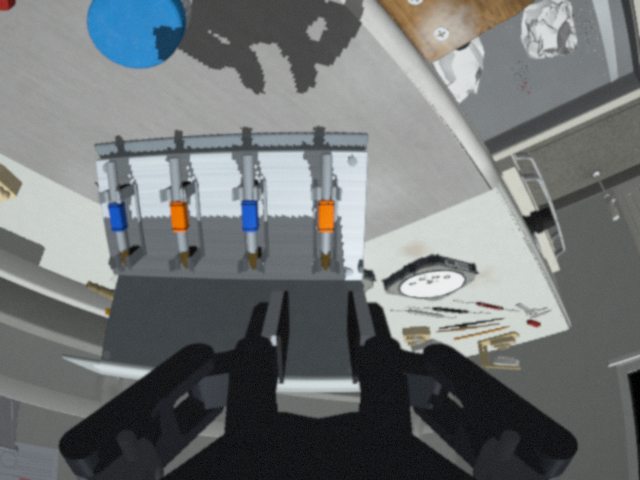

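```bash
python3 - <<'E'
from wr import *
p,M,_=cur()
for y in (-40,-20,-15,0,10,20,25):
    print(y,wproj(p+M@np.array([-.011,y/1000,-.017]),p,M),wproj(p+M@np.array([-.011,y/1000,.015]),p,M))
# face plane from side/top, unconstrained
for cam in('side','top'):
    D=np.load(cam+'0.npy');pts=[]
    for y in (0,.06,-.06,.005,.055,-.055,-.005,.065,-.065):
        for s in np.arange(-.035,.03,.003):
            P=tr+Rr@(np.array([-.017,y,.07])-n*.030+np.array([.766,0,.6428])*s)
            u,v=np.round(proj(cam,P)[0]).astype(int);pts.append(((world(cam,[[u,v]],[D[v,u]])[0]-tr)@Rr))
    pts=np.array(pts);pts=pts[abs(pts[:,0])<.08]
    A=np.c_[pts[:,:2],np.ones(len(pts))];k=np.linalg.lstsq(A,pts[:,2],rcond=None)[0]
    r=pts[:,2]-A@k;g=abs(r)<.008;k=np.linalg.lstsq(A[g],pts[g,2],rcond=None)[0]
    print(cam,g.sum(),'slope deg',np.degrees(np.arctan(k[0])),k,'z at x=0 expect 0.0504')
E
```

```text
-40 [[273.379  320.0824]] [[363.1994 320.0658]]
-20 [[278.6263 294.0796]] [[357.7994 294.0742]]
-15 [[279.7662 288.4909]] [[356.6264 288.4873]]
0 [[282.8455 273.4962]] [[353.4577 273.4968]]
10 [[284.6517 264.7691]] [[351.599  264.7717]]
20 [[286.29  256.896]] [[349.9131 256.9001]]
25 [[287.0529 253.2437]] [[349.1281 253.2483]]
side 170 slope deg 38.56396189011807 [0.7973 0.0039 0.0426] z at x=0 expect 0.0504
top 193 slope deg 39.25539392618909 [ 0.8172 -0.0024  0.0394] z at x=0 expect 0.0504
```

```bash
python3 - <<'E'
import cv2,numpy as np
a=cv2.imread('pics/w3.png')[230:430,200:430]
a=np.clip(255*(a/255.)**.45,0,255).astype(np.uint8)
cv2.imwrite('pics/w3c.png',cv2.resize(a,None,fx=3,fy=3,interpolation=cv2.INTER_CUBIC))
from wr import *
d=ctrl.read_camera('wrist')[1]
dd=np.clip((d[230:430,200:430]-.05)/.35*255,0,255).astype(np.uint8)
cv2.imwrite('pics/w3d.png',cv2.resize(cv2.applyColorMap(dd,cv2.COLORMAP_JET),None,fx=3,fy=3,interpolation=cv2.INTER_NEAREST))
E
```

```text
(no output)
```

View pics/w3c.png

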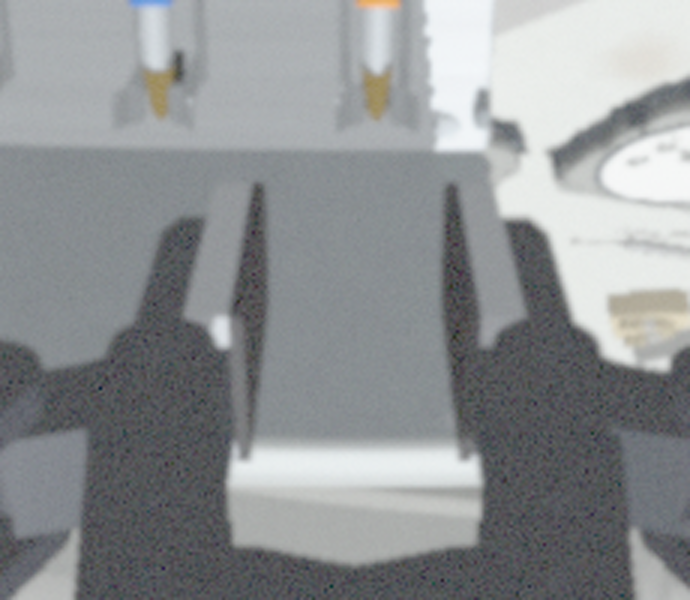

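View pics/w3d.png

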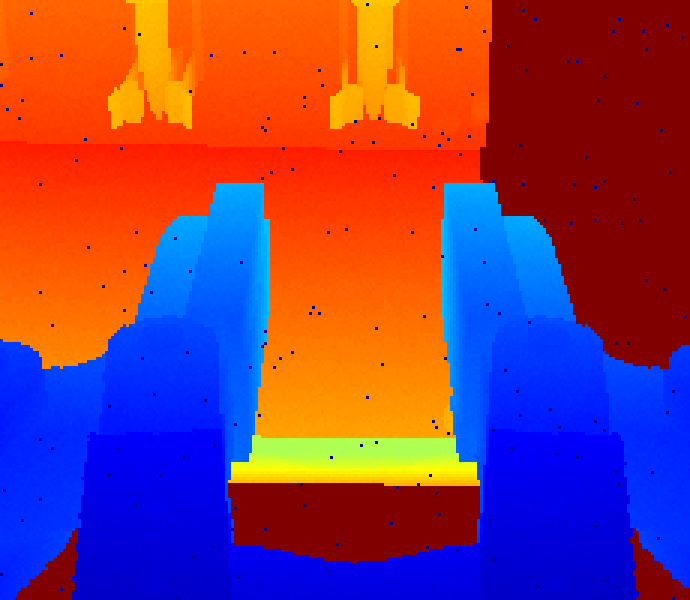

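Something doesn't fit: the wrist depth puts the fingertips about 16 mm behind the TCP, while the text says 25 mm ahead. I'll check this against the side and top cameras before going closer.

```bash
python3 - <<'E'
from wr import *
p,M,_=cur()
for cam in('side','top'):
    im,d=snap(cam,cam+'1.png');np.save(cam+'1.npy',d)
    vis=im.copy();pts=[]
    for y in (-60,-16,0,25):
        q=proj(cam,p+M@np.array([0,y/1000,0]))[0];pts.append(q);print(cam,y,q)
    u,v=np.int32(pts[2]);a=im[v-60:v+60,u-60:u+60].copy();a=cv2.resize(a,None,fx=5,fy=5,interpolation=cv2.INTER_CUBIC)
    for q,c in zip(pts,((255,0,0),(0,255,255),(0,255,0),(0,0,255))): cv2.circle(a,tuple(np.int32((q-[u-60,v-60])*5)),5,c,-1)
    cv2.imwrite(f'pics/{cam}1c.png',a)
    # points within the tool-frame neighbourhood
    vv,uu=np.mgrid[v-60:v+60,u-60:u+60];W=world(cam,np.c_[uu.ravel(),vv.ravel()],d[vv,uu].ravel());q=(W-p)@M*1000
    g=(abs(q[:,2])<40)&(abs(q[:,0])<14)&(q[:,1]<60)&(q[:,1]>-100);
    h,e=np.histogram(q[g,1],bins=np.arange(-100,61,8));print(list(zip(e[:-1],h)))
E
```

```text
side -60 [251.0227 169.9249]
side -16 [262.8499 172.0528]
side 0 [266.8829 172.7784]
side 25 [272.923  173.8651]
[(np.int64(-100), np.int64(9)), (np.int64(-92), np.int64(5)), (np.int64(-84), np.int64(35)), (np.int64(-76), np.int64(11)), (np.int64(-68), np.int64(38)), (np.int64(-60), np.int64(22)), (np.int64(-52), np.int64(6)), (np.int64(-44), np.int64(9)), (np.int64(-36), np.int64(11)), (np.int64(-28), np.int64(20)), (np.int64(-20), np.int64(17)), (np.int64(-12), np.int64(0)), (np.int64(-4), np.int64(0)), (np.int64(4), np.int64(0)), (np.int64(12), np.int64(0)), (np.int64(20), np.int64(0)), (np.int64(28), np.int64(0)), (np.int64(36), np.int64(0)), (np.int64(44), np.int64(0)), (np.int64(52), np.int64(0))]
top -60 [231.2743 271.1313]
top -16 [229.7583 260.6868]
top 0 [229.2303 257.0499]
top 25 [228.429  251.5292]
[(np.int64(-100), np.int64(16)), (np.int64(-92), np.int64(16)), (np.int64(-84), np.int64(10)), (np.int64(-76), np.int64(31)), (np.int64(-68), np.int64(124)), (np.int64(-60), np.int64(45)), (np.int64(-52), np.int64(25)), (np.int64(-44), np.int64(22)), (np.int64(-36), np.int64(30)), (np.int64(-28), np.int64(24)), (np.int64(-20), np.int64(24)), (np.int64(-12), np.int64(2)), (np.int64(-4), np.int64(0)), (np.int64(4), np.int64(0)), (np.int64(12), np.int64(0)), (np.int64(20), np.int64(0)), (np.int64(28), np.int64(0)), (np.int64(36), np.int64(0)), (np.int64(44), np.int64(0)), (np.int64(52), np.int64(0))]
```

View pics/side1c.png

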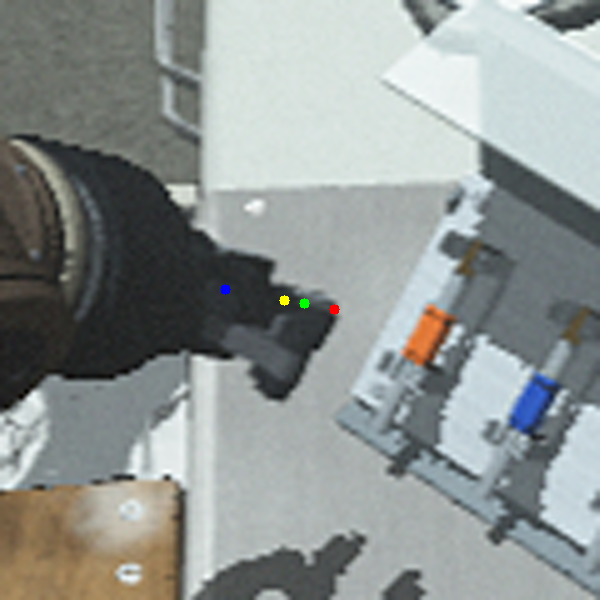

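View pics/top1c.png

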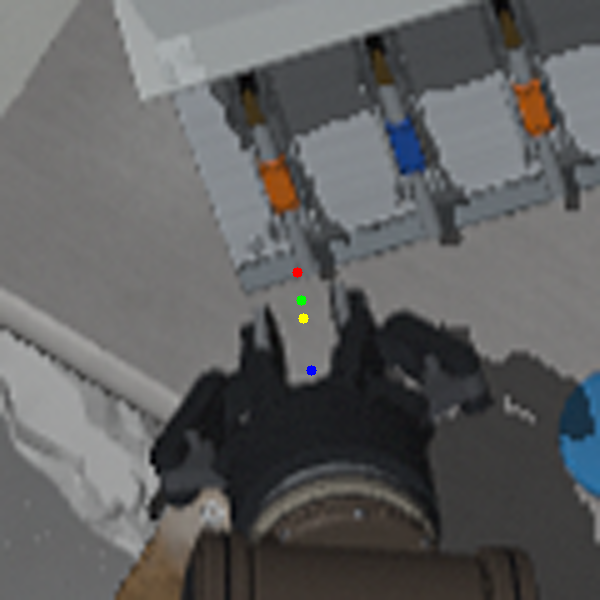

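```bash
python3 - <<'E'
from wr import *
p,M,_=cur()
for cam in('side','top'):
    d=np.load(cam+'1.npy')
    u,v=np.int32(proj(cam,p)[0])
    vv,uu=np.mgrid[v-40:v+40,u-40:u+40];W=world(cam,np.c_[uu.ravel(),vv.ravel()],d[vv,uu].ravel());q=(W-p)@M*1000
    g=(abs(q[:,2])<45)&(abs(q[:,0])<45)&(q[:,1]<50)&(q[:,1]>-30)&(W[:,2]>.09)
    o=np.argsort(-q[g,1])[:25];print(cam);print(np.c_[q[g][o],uu.ravel()[g][o],vv.ravel()[g][o]].round(0)[::2])
show(*rackpose(.0905,.06),4)
show(*rackpose(.0905,.045),5)
E
```

```text
side
[[  6. -14. -19. 272. 174.]
 [  6. -15.  14. 259. 166.]
 [  7. -16. -17. 271. 173.]
 [ 10. -17. -19. 272. 172.]
 [ 10. -18. -11. 269. 170.]
 [ 10. -18.  17. 258. 163.]
 [ -8. -19. -23. 269. 181.]
 [ -5. -20. -24. 270. 180.]
 [  9. -20. -18. 271. 172.]
 [  6. -21.  15. 257. 165.]
 [ 10. -22. -16. 270. 171.]
 [ -3. -22. -24. 270. 179.]
 [ 10. -22.  16. 257. 163.]]
top
[[  5.  -9.  12. 223. 259.]
 [ -1. -13.  12. 224. 262.]
 [ 11. -14.  15. 221. 258.]
 [ -7. -14.  12. 225. 265.]
 [ 10. -14.  13. 222. 258.]
 [  6. -15. -20. 238. 255.]
 [ 10. -16. -19. 237. 254.]
 [ 12. -17. -20. 237. 253.]
 [  6. -17.  23. 218. 262.]
 [ -7. -19.  12. 225. 266.]
 [ 10. -19.  13. 222. 259.]
 [ 12. -19. -17. 236. 254.]
 [ 12. -20.  15. 221. 259.]]
dist 61.18166302679474 ang 0.7268431038508695
([-0.002, 0.051, 0.003], [-0.001, 0.003, 0.005])
([-0.002, 0.051, 0.003], [-0.001, 0.003, 0.005])
([-0.002, 0.051, 0.003], [-0.001, 0.003, 0.005])
([-0.002, 0.051, 0.003], [-0.001, 0.003, 0.005])
dist 76.15331778409116 ang 0.7268431038508695
([-0.002, 0.051, 0.002], [-0.001, 0.002, 0.004])
([-0.002, 0.051, 0.002], [-0.001, 0.002, 0.004])
([-0.002, 0.051, 0.002], [-0.001, 0.002, 0.004])
([-0.001, 0.051, 0.002], [-0.001, 0.002, 0.004])
([-0.001, 0.051, 0.002], [-0.001, 0.002, 0.004])
```

All three cameras put the fingertips at about −14 mm along tool y, not +25 mm. I'll approach in stages that are safe under either reading and look again.

>>> arm_command(
  steps=[
    {"hand": 0.3, "travel": [-0.002, 0.051, 0.003], "rotation": [-0.001, 0.003, 0.005]},
    {"hand": 0.3, "travel": [-0.002, 0.051, 0.003], "rotation": [-0.001, 0.002, 0.004]},
    {"hand": 0.3, "travel": [-0.002, 0.051, 0.003], "rotation": [-0.001, 0.002, 0.004]},
    {"hand": 0.3, "travel": [-0.001, 0.051, 0.002], "rotation": [-0.001, 0.002, 0.004]},
    {"hand": 0.3, "travel": [-0.001, 0.051, 0.002], "rotation": [-0.001, 0.002, 0.004]},
    {"hand": 0.3, "travel": [0, 0, 0], "rotation": [0, 0, 0]},
  ],
)

```text
time: 4.0
eef_pos: [0.5117, 0.2222, 0.1108]
tcp_rot: [-0.615, -0.347, -0.128, 0.697]
contact_force: [-0.7, -0.2, 0.7]
opening: 0.298
```

```bash
cat > look.py <<'E'
from wr import *
import sys
def look(f,ry):
    err(*rackpose(ry,.0))
    p,M,_=cur();im,d=snap('wrist',f)
    hsv=cv2.cvtColor(im,cv2.COLOR_BGR2HSV)
    for nm,lo,hi in (('o',(3,170,110),(16,255,255)),):
        k,l,st,c=cv2.connectedComponentsWithStats(cv2.inRange(hsv,lo,hi))
        for i in range(1,k):
            if st[i,4]>60:
                g=l==i;P=wray(np.argwhere(g)[:,::-1],d[g])[d[g]>0]*1000
                print(nm,c[i],st[i,4],'tool med',np.median(P,0),np.percentile(P,3,axis=0),np.percentile(P,97,axis=0))
    # fingertip : points of dark pads
    vv,uu=np.mgrid[235:330,250:390];z=d[vv,uu].ravel();P=wray(np.c_[uu.ravel(),vv.ravel()],z)*1000
    g=(z>0)&(P[:,0]>-13)&(P[:,0]<-5)&(abs(P[:,2])<35)&(abs(P[:,2])>7)&(P[:,1]<30)
    for sg in (-1,1):
        h=g&(P[:,2]*sg>0); 
        if h.any(): print('tip',sg,'ymax',np.percentile(P[h,1],99.5),'inner z',np.percentile(sg*P[h&(P[:,1]>np.percentile(P[h,1],99.5)-12),2],3))
E
python3 - <<'E'
from look import *
look('w4.png',.09)
E
```

```text
t 4.0 pos [0.5117 0.2222 0.1108] errTool(mm) [  5.9772 -48.196    5.0917] rot deg [ 0.5659 -0.3838  0.1679] F [-0.6718 -0.1796  0.7314] open 0.29823561448458447 q [ 0.1805 -0.1318  2.3682  0.4379  0.2377 -2.1133]
o [125.8267 241.4077] 704 tool med [  -8.2897   48.615  -122.8055] [ -19.7169   47.2927 -129.7802] [   2.9673   56.6692 -118.9828]
o [310.4644 242.8359] 786 tool med [-7.824  49.4759 -5.5885] [-19.099   48.1719 -10.8106] [ 4.2817 50.7866  0.1206]
tip -1 ymax -14.069990346576477 inner z 14.080996626767687
tip 1 ymax -14.087625893050332 inner z 11.513801733347565
```

View pics/w4.png

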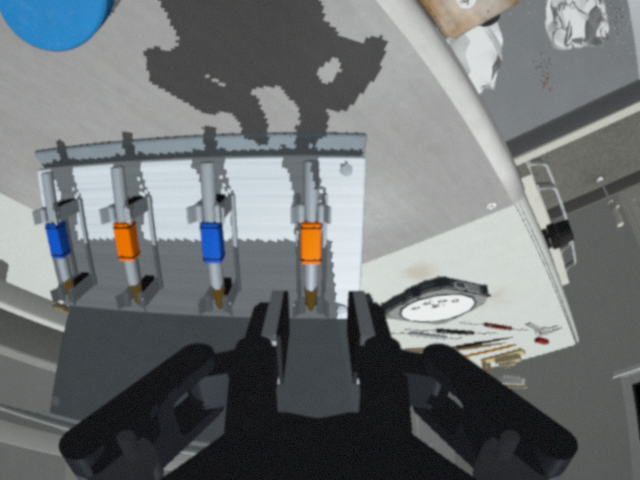

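The wrist view shows the sleeve at (310,243), still about 63 mm ahead of the tips. Joint 5 has reached its lower limit of 0.24, which held the move back. I'll fit a kinematic model from the logged states to choose a pose the arm can reach.

```bash
cat > kin.py <<'E'
import numpy as np
from scipy.spatial.transform import Rotation as R
from scipy.optimize import least_squares
data=[([1.014,.2872,1.5782,0,1.2786,-.15],[.2666,.6194,.2201],[.6933,-.1431,.1425,-.6917]),
([.5362,-.3027,2.2831,-.2461,.6698,-1.0026],[.4061,.3131,.1923],[-.65,-.223,-.139,.712]),
([.1346,-.3969,2.4603,.324,.3953,-2.0207],[.4672,.1971,.1636],[-.615,-.351,-.134,.693]),
([.1805,-.1318,2.3682,.4379,.2377,-2.1133],[.5117,.2222,.1108],[-.615,-.347,-.128,.697])]
rz=lambda a:R.from_euler('z',a).as_matrix()
ry=lambda a:R.from_euler('y',a).as_matrix()
B0=np.array([[0,0,1.],[1,0,0],[0,1,0]]) # tool axes: y along flange z, z along flange x(?)
def fk(q,k,s4=1,s6=1):
    h,a1,L1,a3,L2,dl,L3=k
    M=rz(q[0]);p=np.array([0,0,h])+M@[a1,dl,0]
    M=M@ry(q[1]);p=p+M@[0,0,L1]
    M=M@ry(q[2]);p=p+M@[a3,0,L2]
    M=M@rz(s4*q[3])@ry(q[4]);p=p+M@[0,0,L3]
    M=M@rz(s6*q[5])
    return p,M
def fit(s4,s6):
    # tool = flange * C, C from first sample
    _,F0=fk(data[0][0],np.zeros(7),s4,s6);C=F0.T@R.from_quat(data[0][2]).as_matrix()
    rot=[np.degrees(R.from_matrix((fk(d[0],np.zeros(7),s4,s6)[1]@C).T@R.from_quat(d[2]).as_matrix()).magnitude()) for d in data]
    f=lambda k:np.concatenate([fk(d[0],k,s4,s6)[0]-d[1] for d in data]+[1e-3*(k-k0)])
    k0=np.array([.15,0,.4,0,.4,.1,.25])
    s=least_squares(f,k0);return s,C,rot
if __name__=='__main__':
    for a in(1,-1):
        for b in(1,-1):
            s,C,rot=fit(a,b);print(a,b,np.round(rot,2),np.round(s.x,4),np.round(s.fun*1000,1))
            print(np.round(C,2).tolist())
E
python3 kin.py
```

```text
1 1 [0.   0.05 0.05 0.06] [2.404e-01 2.000e-04 4.429e-01 2.070e-02 5.723e-01 1.009e-01 2.590e-01] [ 0.1 -0.1  0.  -0.   0.  -0.  -0.   0.  -0.  -0.   0.   0.   0.1  0.
  0.   0.   0.2  0.   0. ]
[[-0.0, 0.0, -1.0], [-1.0, 0.0, 0.0], [0.0, 1.0, 0.0]]
1 -1 [  0.    97.7  145.65 135.08] [2.404e-01 2.000e-04 4.429e-01 2.070e-02 5.723e-01 1.009e-01 2.590e-01] [ 0.1 -0.1  0.  -0.   0.  -0.  -0.   0.  -0.  -0.   0.   0.   0.1  0.
  0.   0.   0.2  0.   0. ]
[[-0.3, 0.0, -0.96], [-0.96, 0.0, 0.3], [0.0, 1.0, 0.0]]
-1 1 [ 0.   28.17 37.14 50.23] [-0.3164  0.502   0.1112 -0.2463  0.0607  0.1015 -0.2249] [ -2.   -2.3  13.1   2.    8.   -6.4  -3.9  -4.1 -18.7   2.2  -2.4  12.
  -0.5   0.5  -0.3  -0.2  -0.3   0.   -0.5]
[[-0.0, 0.0, -1.0], [-1.0, 0.0, 0.0], [0.0, 1.0, 0.0]]
-1 -1 [  0.   120.73 179.92 176.  ] [-0.3164  0.502   0.1112 -0.2463  0.0607  0.1015 -0.2249] [ -2.   -2.3  13.1   2.    8.   -6.4  -3.9  -4.1 -18.7   2.2  -2.4  12.
  -0.5   0.5  -0.3  -0.2  -0.3   0.   -0.5]
[[-0.3, 0.0, -0.96], [-0.96, 0.0, 0.3], [0.0, 1.0, 0.0]]
```

```bash
cat > ik.py <<'E'
from kin import *
_s,C,_=fit(1,1);K=_s.x
lo=np.array([-2.77,-.9,.21,-1.53,.24,-2.84]);hi=np.array([2.77,2.22,2.48,4.67,2.81,2.84])
rng=np.random.default_rng(0)
def fkt(q):
    p,M=fk(q,K);return p,M@C
def ik(p,M,q0=None,n=12):
    def f(q):
        pp,MM=fkt(q);return np.r_[(pp-p)*5,R.from_matrix(M.T@MM).as_rotvec()]
    sols=[]
    for i in range(n):
        x0=np.clip(q0,lo+.01,hi-.01) if (i==0 and q0 is not None) else rng.uniform(lo,hi)
        s=least_squares(f,x0,bounds=(lo,hi))
        sols.append((np.linalg.norm(s.fun),s.x))
    sols.sort(key=lambda t:round(t[0],3));return sols
E
python3 - <<'E'
from ik import *
from plan import *
q0=[ 0.1805,-0.1318,2.3682,0.4379,0.2377,-2.1133]
def tilt(M,deg): # rotate about tool z (positive or negative)
    return M@R.from_euler('z',deg,degrees=True).as_matrix()
for y in (.09,-.03):
  for out in (.1,.05,.0,-.026):
    for dt in (-15,-10,-5,0,5):
      p,M=rackpose(y,out); 
      s=ik(p,tilt(M,dt),q0,6)
      ok=[x for x in s if x[0]<1e-3]
      print(y,out,dt,'res',round(s[0][0],4),[x[1].round(2).tolist() for x in ok[:1]], len({tuple(x[1].round(1)) for x in ok}), 'ydir z',tilt(M,dt)[2,1])
E
```

```text
0.09 0.1 -15 res 0.1454 [] 0 ydir z -0.5735303007455258
0.09 0.1 -10 res 0.0753 [] 0 ydir z -0.6427416902030485
0.09 0.1 -5 res 0.006 [] 0 ydir z -0.7070614273000824
0.09 0.1 0 res 0.0 [[0.16, -0.32, 2.44, 0.31, 0.35, -1.99]] 1 ydir z -0.7659999999999999
0.09 0.1 5 res 0.0 [[0.17, -0.29, 2.39, 0.21, 0.45, -1.89]] 1 ydir z -0.8191088501764717
0.09 0.05 -15 res 0.0543 [] 0 ydir z -0.5735303007455258
0.09 0.05 -10 res 0.0667 [] 0 ydir z -0.6427416902030485
0.09 0.05 -5 res 0.0642 [] 0 ydir z -0.7070614273000824
0.09 0.05 0 res 0.008 [] 0 ydir z -0.7659999999999999
0.09 0.05 5 res 0.0 [[0.18, -0.12, 2.34, 0.25, 0.33, -1.93]] 1 ydir z -0.8191088501764717
0.09 0.0 -15 res 0.0 [[0.17, 0.05, 2.43, 2.72, 0.32, 1.88]] 1 ydir z -0.5735303007455258
0.09 0.0 -10 res 0.0295 [] 0 ydir z -0.6427416902030485
0.09 0.0 -5 res 0.0895 [] 0 ydir z -0.7070614273000824
0.09 0.0 0 res 0.071 [] 0 ydir z -0.7659999999999999
0.09 0.0 5 res 0.002 [] 0 ydir z -0.8191088501764717
0.09 -0.026 -15 res 0.0 [[0.17, 0.14, 2.39, 2.79, 0.36, 1.81]] 1 ydir z -0.5735303007455258
0.09 -0.026 -10 res 0.0055 [] 0 ydir z -0.64
[... 1006 characters left out ...]
0 [[-0.13, 0.04, 2.39, 1.86, 0.36, 2.53]] 1 ydir z -0.6427416902030485
-0.03 0.0 -5 res 0.0107 [] 0 ydir z -0.7070614273000824
-0.03 0.0 0 res 0.0251 [] 0 ydir z -0.7659999999999999
-0.03 0.0 5 res 0.0 [[-0.08, 0.04, 2.27, 0.73, 0.34, -2.61]] 1 ydir z -0.8191088501764717
-0.03 -0.026 -15 res 0.0 [[-0.13, 0.15, 2.37, 2.22, 0.47, 2.17]] 1 ydir z -0.5735303007455258
-0.03 -0.026 -10 res 0.0 [[-0.12, 0.13, 2.35, 2.0, 0.37, 2.39]] 1 ydir z -0.6427416902030485
-0.03 -0.026 -5 res 0.0 [[-0.1, 0.12, 2.31, 1.66, 0.3, 2.74]] 1 ydir z -0.7070614273000824
-0.03 -0.026 0 res 0.0452 [] 0 ydir z -0.7659999999999999
-0.03 -0.026 5 res 0.0 [[-0.07, 0.12, 2.23, 0.81, 0.31, -2.68]] 1 ydir z -0.8191088501764717
```

```bash
python3 - <<'E'
from ik import *
from plan import *
q0=np.array([ 0.1805,-0.1318,2.3682,0.3,0.3377,-2.1133])
for y in (.09,-.03):
  for dt in (8,10,12,14,16):
    q=q0.copy();o=[]
    for out in (.1,.06,.03,.0,-.026):
      p,M=rackpose(y,out)
      s=ik(p,M@R.from_euler('z',dt,degrees=True).as_matrix(),q,1)[0]
      if s[0]<1e-3: q=s[1]
      o.append((round(s[0],4),s[1].round(2).tolist()))
    print(y,dt,*o,sep='\n   ')
E
```

```text
0.09
   8
   (np.float64(0.0), [0.17, -0.27, 2.36, 0.17, 0.51, -1.84])
   (np.float64(0.0), [0.18, -0.14, 2.32, 0.19, 0.42, -1.86])
   (np.float64(0.0), [0.19, -0.05, 2.29, 0.21, 0.36, -1.88])
   (np.float64(0.0), [0.19, 0.04, 2.25, 0.23, 0.3, -1.9])
   (np.float64(0.0), [0.2, 0.12, 2.21, 0.26, 0.26, -1.93])
0.09
   10
   (np.float64(0.0), [0.17, -0.25, 2.34, 0.14, 0.55, -1.82])
   (np.float64(0.0), [0.18, -0.13, 2.3, 0.16, 0.46, -1.83])
   (np.float64(0.0), [0.19, -0.04, 2.27, 0.17, 0.4, -1.84])
   (np.float64(0.0), [0.19, 0.05, 2.23, 0.19, 0.35, -1.86])
   (np.float64(0.0), [0.2, 0.13, 2.19, 0.2, 0.31, -1.87])
0.09
   12
   (np.float64(0.0), [0.18, -0.24, 2.32, 0.12, 0.58, -1.8])
   (np.float64(0.0), [0.19, -0.12, 2.28, 0.13, 0.5, -1.81])
   (np.float64(0.0), [0.19, -0.03, 2.25, 0.14, 0.44, -1.81])
   (np.float64(0.0), [0.2, 0.06, 2.21, 0.15, 0.39, -1.82])
   (np.float64(0.0), [0.2, 0.13, 2.18, 0.16, 0.35, -1.83])
0.09
   14
   (np.float64(0.0), [0.18, -0.22, 2.3, 0.11, 0.62, -1.79])
   (np.float64(0.0), [0.19, -0.11, 2.26, 0.11, 0.54, -1.79])
   (np.float64(0.0), [0.19, -0.02, 2.2
[... 1332 characters left out ...]
 -2.29])
   (np.float64(0.0), [-0.05, 0.14, 2.17, 0.44, 0.41, -2.31])
-0.03
   14
   (np.float64(0.0), [-0.11, -0.21, 2.29, 0.3, 0.67, -2.2])
   (np.float64(0.0), [-0.09, -0.09, 2.25, 0.32, 0.59, -2.21])
   (np.float64(0.0), [-0.07, -0.01, 2.22, 0.33, 0.53, -2.22])
   (np.float64(0.0), [-0.05, 0.08, 2.18, 0.35, 0.48, -2.23])
   (np.float64(0.0), [-0.04, 0.15, 2.15, 0.37, 0.44, -2.24])
-0.03
   16
   (np.float64(0.0), [-0.1, -0.2, 2.26, 0.26, 0.7, -2.16])
   (np.float64(0.0), [-0.08, -0.08, 2.23, 0.28, 0.62, -2.17])
   (np.float64(0.0), [-0.06, 0.0, 2.2, 0.29, 0.57, -2.17])
   (np.float64(0.0), [-0.05, 0.09, 2.16, 0.3, 0.52, -2.17])
   (np.float64(0.0), [-0.03, 0.16, 2.13, 0.31, 0.48, -2.18])
```

```bash
cat > g.py <<'E'
from look import *
def tool(dt): 
    return rackpose(0,0)[1]@R.from_euler('z',dt,degrees=True).as_matrix()
NW=Rr@n
def gp(c,dt,out,ys=-.020,zs=-.0013):
    "TCP pose so that point c+out*normal sits at tool (0,ys,zs)"
    M=tool(dt);return c+NW*out-M@np.array([0,ys,zs]),M
E
python3 - <<'E'
from g import *
p,M,_=cur();c=p+M@np.array([-.0076,.0555,-.0056]);np.save('cA.npy',c);print(c,(c-tr)@Rr)
T1=gp(c,10,.05);show(*T1,3);T2=gp(c,10,.015);show(*T2,2,*T1)
E
```

```text
[0.5414 0.2267 0.0634] [-0.0139  0.09    0.0634]
dist 27.8590803651854 ang 9.867911683816997
([-0.012, 0.028, -0.004], [-0.006, 0.005, 0.109])
([-0.011, 0.029, -0.004], [-0.006, 0.005, 0.109])
([-0.009, 0.029, -0.004], [-0.006, 0.005, 0.109])
dist 34.99908718809678 ang 3.2500136677826767e-15
([0.01, 0.057, -0.0], [-0.0, 0.0, 0.0])
([0.01, 0.057, -0.0], [-0.0, 0.0, 0.0])
```

>>> arm_command(
  steps=[
    {"hand": 0.3, "travel": [-0.012, 0.028, -0.004], "rotation": [-0.006, 0.005, 0.109]},
    {"hand": 0.3, "travel": [-0.011, 0.029, -0.004], "rotation": [-0.006, 0.005, 0.109]},
    {"hand": 0.3, "travel": [-0.009, 0.029, -0.004], "rotation": [-0.006, 0.005, 0.109]},
    {"hand": 0.3, "travel": [0, 0, 0], "rotation": [0, 0, 0]},
  ],
)

```text
time: 4.55
eef_pos: [0.519, 0.2229, 0.086]
tcp_rot: [-0.645, -0.29, -0.07, 0.703]
contact_force: [0.5, -0.0, 0.3]
opening: 0.304
```

```bash
python3 - <<'E'
from g import *
c=np.load('cA.npy');err(*gp(c,10,.05));look('w5.png',.09);snap('side','s5.png')
p,M,_=cur();print('pred c',(c-p)@M*1000)
a=cv2.imread('pics/s5.png')[110:250,240:420];cv2.imwrite('pics/s5c.png',cv2.resize(a,None,fx=4,fy=4,interpolation=cv2.INTER_CUBIC))
E
```

```text
t 4.55 pos [0.519  0.2229 0.086 ] errTool(mm) [ 0.5619 -1.5692  2.1118] rot deg [-0.0089 -0.1155  0.0685] F [ 0.4523 -0.0153  0.315 ] open 0.30382628033850795 q [ 0.1972 -0.0245  2.2674  0.1654  0.3843 -1.8343]
t 4.55 pos [0.519  0.2229 0.086 ] errTool(mm) [ -4.4833 -24.686    3.4297] rot deg [ 0.0012 -0.116  10.0685] F [ 0.4523 -0.0153  0.315 ] open 0.30382628033850795 q [ 0.1972 -0.0245  2.2674  0.1654  0.3843 -1.8343]
o [116.5902 279.535 ] 815 tool med [   7.6681   25.6261 -120.6534] [  -4.0151   22.9337 -127.7518] [  18.9587   33.5667 -116.7972]
o [313.5886 285.0717] 948 tool med [ 7.4284 25.1396 -3.2008] [-3.9673 22.7076 -9.0358] [19.0045 27.3568  2.1393]
tip -1 ymax 28.513370224572558 inner z 7.339426890299239
tip 1 ymax 23.03784476097414 inner z 7.085588262689631
pred c [ 9.0264 30.8804 -3.4955]
```

View pics/w5.png

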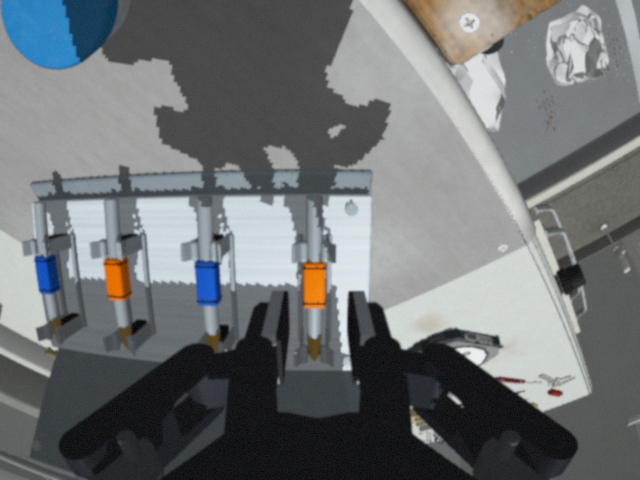

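View pics/s5c.png

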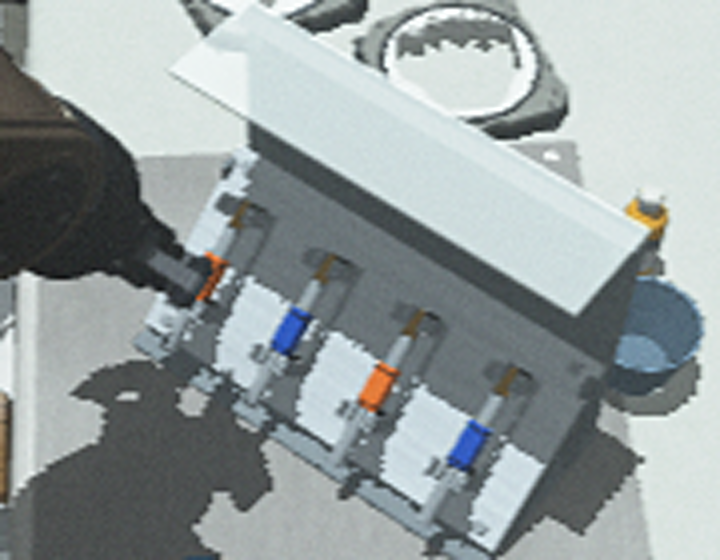

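```bash
python3 - <<'E'
from g import *
c=np.load('cA.npy');T1=gp(c,10,.025);show(*T1,2);T2=gp(c,10,.012);show(*T2,1,*T1)
E
```

```text
dist 26.770413563591745 ang 0.13640393839885917
([0.008, 0.044, -0.004], [-0.0, 0.002, -0.001])
([0.008, 0.044, -0.004], [-0.0, 0.002, -0.001])
dist 12.9996609555788 ang 3.2500136677826767e-15
([0.008, 0.043, -0.0], [-0.0, 0.0, 0.0])
```

>>> arm_command(
  steps=[
    {"hand": 0.3, "travel": [0.008, 0.044, -0.004], "rotation": [0, 0.002, -0.001]},
    {"hand": 0.3, "travel": [0.008, 0.044, -0.004], "rotation": [0, 0.002, -0.001]},
    {"hand": 0.3, "travel": [0, 0, 0], "rotation": [0, 0, 0]},
  ],
)

```text
time: 5.03
eef_pos: [0.5348, 0.2262, 0.0653]
tcp_rot: [-0.645, -0.291, -0.072, 0.704]
contact_force: [-0.5, -0.4, -0.5]
opening: 0.298
```

```bash
python3 - <<'E'
from g import *
c=np.load('cA.npy');err(*gp(c,10,.025));look('w6.png',.09)
for cam in ('side','top'):snap(cam,cam+'6.png')
a=cv2.imread('pics/side6.png')[110:250,240:420];cv2.imwrite('pics/s6c.png',cv2.resize(a,None,fx=4,fy=4,interpolation=cv2.INTER_CUBIC))
a=cv2.imread('pics/top6.png')[180:280,190:290];cv2.imwrite('pics/t6c.png',cv2.resize(a,None,fx=5,fy=5,interpolation=cv2.INTER_CUBIC))
E
```

```text
t 5.025 pos [0.5348 0.2262 0.0653] errTool(mm) [-0.1993 -0.2019  0.2828] rot deg [ 0.0229 -0.0037 -0.1007] F [-0.4734 -0.4256 -0.4501] open 0.29755916406341837 q [ 0.1971  0.0525  2.2389  0.1923  0.334  -1.8606]
t 5.025 pos [0.5348 0.2262 0.0653] errTool(mm) [-5.4704  1.527   1.6007] rot deg [ 0.0232 -0.0017  9.8993] F [-0.4734 -0.4256 -0.4501] open 0.29755916406341837 q [ 0.1971  0.0525  2.2389  0.1923  0.334  -1.8606]
o [ 97.0681 294.2389] 1013 tool med [   4.4182   -0.2968 -118.1745] [  -7.4218   -3.063  -125.7541] [  15.5225    7.5431 -114.9036]
o [317.0515 302.269 ] 1223 tool med [ 3.4169 -0.8271 -1.5273] [-7.7637 -3.0267 -7.0544] [15.4131  1.6108  4.0023]
tip -1 ymax 29.394761757214543 inner z 8.347194758278931
tip 1 ymax 28.993052195469016 inner z 7.483386902796363
```

View pics/w6.png

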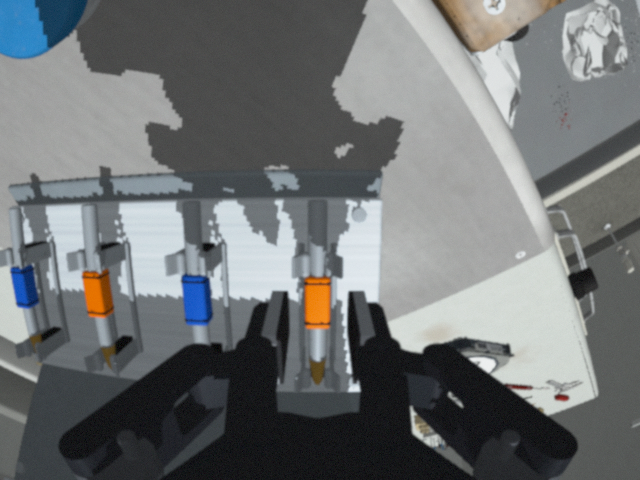

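View pics/s6c.png

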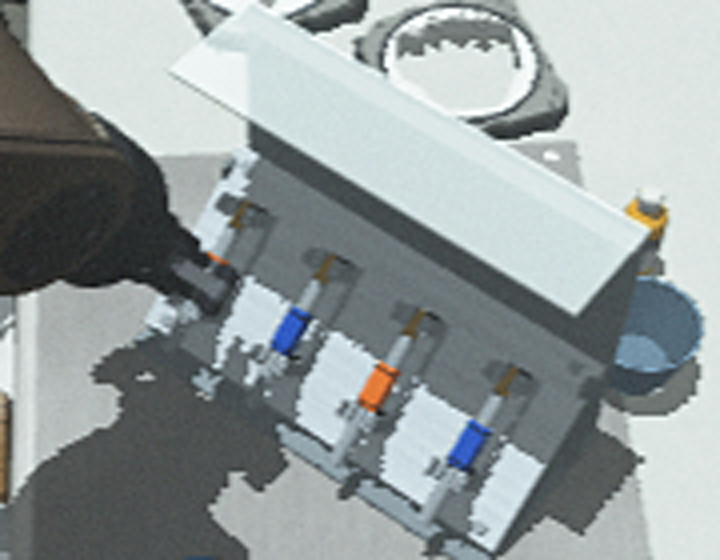

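View pics/t6c.png

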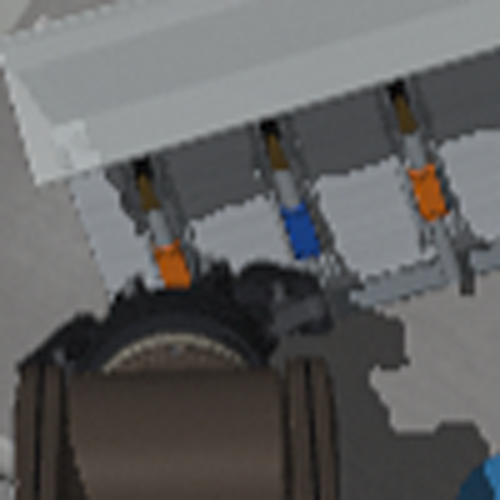

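Vision says the tips are still about 13 mm short of the sleeve top, while the text would put them already past it. Closing the fingers here settles it without risk.

>>> arm_command(
  steps=[
    {"hand": 0.08, "travel": [0, 0, 0], "rotation": [0, 0, 0]},
    {"hand": 0.08, "travel": [0, 0, 0], "rotation": [0, 0, 0]},
    {"hand": 0.08, "travel": [0, 0, 0], "rotation": [0, 0, 0]},
  ],
  grip_force=25,
)

```text
time: 5.55
eef_pos: [0.5351, 0.2264, 0.0671]
tcp_rot: [-0.644, -0.292, -0.073, 0.703]
contact_force: [-0.2, -1.0, 0.4]
opening: 0.081
```

```bash
python3 - <<'E'
from g import *
c=np.load('cA.npy');err(*gp(c,10,.025));look('w7.png',.09)
E
```

```text
t 5.55 pos [0.5351 0.2264 0.0671] errTool(mm) [ 0.9915 -1.5766  0.3468] rot deg [ 0.0109 -0.0252 -0.2564] F [-0.2329 -0.9562  0.3525] open 0.08066481234979649 q [ 0.1973  0.049   2.2391  0.192   0.3345 -1.8603]
t 5.55 pos [0.5351 0.2264 0.0671] errTool(mm) [-4.059   0.38    1.6647] rot deg [ 0.0131 -0.0241  9.7436] F [-0.2329 -0.9562  0.3525] open 0.08066481234979649 q [ 0.1973  0.049   2.2391  0.192   0.3345 -1.8603]
o [ 97.6893 290.968 ] 1001 tool med [   3.0528    1.1091 -118.2545] [  -8.6677   -1.4721 -126.0015] [  14.1783    8.7978 -114.9871]
o [317.0167 297.6722] 897 tool med [-0.0709  0.5692 -1.5301] [ -9.3501 -19.9754  -6.175 ] [13.8968  2.9228  2.6347]
tip -1 ymax 3.3376912643556476 inner z 7.0266784702713565
tip 1 ymax -0.7402934497308086 inner z 7.058062135599668
```

View pics/w7.png

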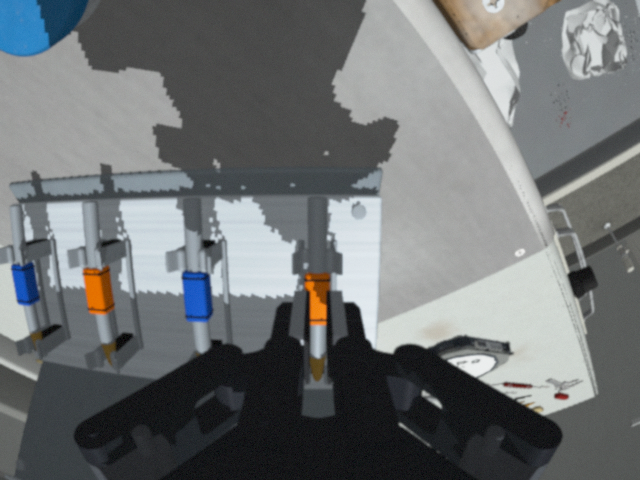

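Closed to 0.08 without contact, so vision is right. Now I'll measure the tip when nearly shut.

```bash
python3 - <<'E'
from g import *
p,M,_=cur();d=ctrl.read_camera('wrist')[1]
for u in (294,297,300,303,331,334,337,340):
    o=[]
    for v in range(266,300,3):
        if d[v,u]>0: o.append((v,*wray([[u,v]],[d[v,u]])[0].__mul__(1000).round(0).astype(int)))
    print(u,o)
E
```

```text
294 [(266, np.int64(-16), np.int64(-3), np.int64(-12)), (269, np.int64(-14), np.int64(-2), np.int64(-12)), (272, np.int64(-13), np.int64(-2), np.int64(-12)), (275, np.int64(4), np.int64(32), np.int64(-14)), (278, np.int64(6), np.int64(32), np.int64(-14)), (281, np.int64(9), np.int64(33), np.int64(-14)), (284, np.int64(10), np.int64(31), np.int64(-14)), (287, np.int64(12), np.int64(31), np.int64(-14)), (290, np.int64(13), np.int64(30), np.int64(-14)), (293, np.int64(-10), np.int64(-18), np.int64(-11)), (296, np.int64(-10), np.int64(-20), np.int64(-11)), (299, np.int64(-10), np.int64(-22), np.int64(-11))]
297 [(266, np.int64(-15), np.int64(0), np.int64(-11)), (269, np.int64(-14), np.int64(-1), np.int64(-10)), (272, np.int64(-13), np.int64(-2), np.int64(-10)), (275, np.int64(5), np.int64(33), np.int64(-13)), (278, np.int64(6), np.int64(31), np.int64(-13)), (281, np.int64(8), np.int64(32), np.int64(-13)), (284, np.int64(10), np.int64(31), np.int64(-13)), (287, np.int64(11), np.int64(29), np.int64(-13)), (290, np.int64(13), np.int64(30), np.int64(-13)), (293, np.int64(-10), np.int64(-18),
[... 2857 characters left out ...]
64(9)), (293, np.int64(-10), np.int64(-17), np.int64(7)), (296, np.int64(-11), np.int64(-21), np.int64(7)), (299, np.int64(-9), np.int64(-21), np.int64(7))]
340 [(266, np.int64(-16), np.int64(-2), np.int64(9)), (269, np.int64(-14), np.int64(-2), np.int64(9)), (272, np.int64(-13), np.int64(-3), np.int64(9)), (275, np.int64(5), np.int64(33), np.int64(11)), (278, np.int64(6), np.int64(31), np.int64(11)), (281, np.int64(9), np.int64(33), np.int64(11)), (284, np.int64(10), np.int64(31), np.int64(11)), (287, np.int64(11), np.int64(31), np.int64(11)), (293, np.int64(-10), np.int64(-17), np.int64(8)), (296, np.int64(-10), np.int64(-19), np.int64(8)), (299, np.int64(-10), np.int64(-21), np.int64(8))]
```

```bash
python3 - <<'E'
from g import *
c=np.load('cA.npy')
p=np.array([.5348,.2262,.0653]);M=R.from_quat([-.645,-.291,-.072,.704]).as_matrix()
c6=p+M@np.array([.0036,-.0008,-.0015])-.006*NW
p,M,_=cur();c7=p+M@np.array([.0027,.0010,-.0015])-.006*NW
print(c,c6,c7,(c6-tr)@Rr,(c7-tr)@Rr)
c=(c6+c7)/2;np.save('cA.npy',c)
T1=gp(c,10,.010,ys=-.0195);show(*T1,2);T2=gp(c,10,.0,ys=-.0195);show(*T2,2,*T1)
E
```

```text
[0.5414 0.2267 0.0634] [0.5415 0.2269 0.0632] [0.5419 0.2271 0.0629] [-0.0137  0.0901  0.0632] [-0.0132  0.0902  0.0629]
dist 16.405915920696316 ang 0.24801535469333494
([0.003, 0.027, -0.0], [-0.0, 0.0, 0.004])
([0.003, 0.027, -0.0], [-0.0, 0.0, 0.004])
dist 9.999739196599108 ang 3.2500136677826767e-15
([0.003, 0.016, -0.0], [-0.0, 0.0, 0.0])
([0.003, 0.016, -0.0], [-0.0, 0.0, 0.0])
```

Open to 0.3 first, then advance.

>>> arm_command(
  steps=[
    {"hand": 0.3, "travel": [0, 0, 0], "rotation": [0, 0, 0]},
    {"hand": 0.3, "travel": [0, 0, 0], "rotation": [0, 0, 0]},
    {"hand": 0.3, "travel": [0.003, 0.027, 0], "rotation": [0, 0, 0.004]},
    {"hand": 0.3, "travel": [0.003, 0.027, 0], "rotation": [0, 0, 0.004]},
    {"hand": 0.3, "travel": [0.003, 0.016, 0], "rotation": [0, 0, 0]},
    {"hand": 0.3, "travel": [0.003, 0.016, 0], "rotation": [0, 0, 0]},
    {"hand": 0.3, "travel": [0, 0, 0], "rotation": [0, 0, 0]},
  ],
)

```text
time: 6.52
eef_pos: [0.5514, 0.2318, 0.0444]
tcp_rot: [-0.645, -0.29, -0.071, 0.704]
contact_force: [-0.0, 0.4, -0.2]
opening: 0.303
```

```bash
python3 - <<'E'
from g import *
c=np.load('cA.npy');T=gp(c,10,.0,ys=-.0195);err(*T);look('w8.png',.09);show(*T,1)
E
```

```text
t 6.525 pos [0.5514 0.2318 0.0444] errTool(mm) [-0.07    2.0442  0.1968] rot deg [ 0.0137 -0.0152  0.0674] F [-0.0245  0.4205 -0.2284] open 0.3025269521514754 q [ 0.2021  0.133   2.2007  0.2071  0.2945 -1.8731]
t 6.525 pos [0.5514 0.2318 0.0444] errTool(mm) [-5.552  28.8146  1.6225] rot deg [ 0.015  -0.014  10.0674] F [-0.0245  0.4205 -0.2284] open 0.3025269521514754 q [ 0.2021  0.133   2.2007  0.2071  0.2945 -1.8731]
o [ 69.4104 309.8132] 1306 tool med [  -0.6872  -26.8605 -117.4011] [ -12.1644  -29.9403 -125.8376] [  10.462   -18.1008 -114.869 ]
o [316.8145 324.6001] 1558 tool med [ -1.218  -27.7425  -1.4867] [-12.6975 -29.9354  -6.8887] [ 10.6406 -25.2667   3.7643]
tip -1 ymax 7.558457460782187 inner z 13.246913975018229
tip 1 ymax 7.542742625931577 inner z 10.64909239174163
dist 1.8928093821815688 ang 0.06104911322834498
([0.0, -0.006, -0.001], [-0.0, 0.001, -0.002])
```

View pics/w8.png

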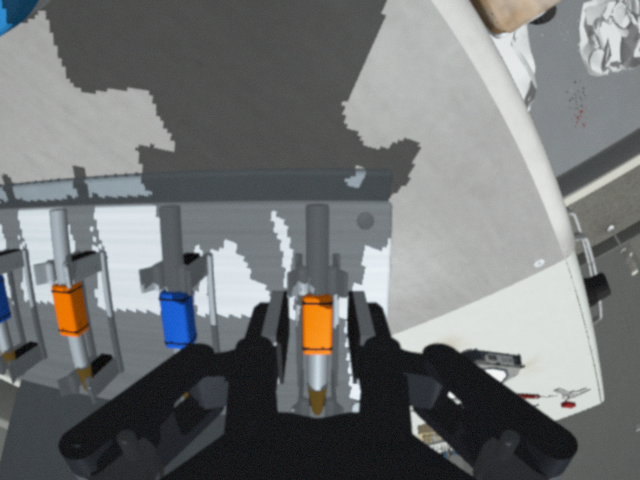

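The sleeve at (317,324) sits centred between the pads, with the tips about 6 mm past its centre. I'll back off 2 mm and close.

>>> arm_command(
  steps=[
    {"hand": 0.3, "travel": [0, -0.007, 0], "rotation": [0, 0, 0]},
    {"hand": 0.05, "travel": [0, 0, 0], "rotation": [0, 0, 0]},
    {"hand": 0.05, "travel": [0, 0, 0], "rotation": [0, 0, 0]},
    {"hand": 0.05, "travel": [0, 0, 0], "rotation": [0, 0, 0]},
    {"hand": 0.05, "travel": [0, 0, 0], "rotation": [0, 0, 0]},
  ],
  grip_force=70,
)

```text
time: 7.2
eef_pos: [0.5503, 0.2313, 0.0471]
tcp_rot: [-0.645, -0.29, -0.071, 0.703]
contact_force: [0.2, -0.7, -0.5]
opening: 0.117
```

```bash
python3 - <<'E'
from g import *
c=np.load('cA.npy');T=gp(c,10,.0,ys=-.0195);err(*T)
p,M,_=cur();T1=gp(c,10,.1,ys=-.0195);print('delta pure normal per 25mm',M.T@(NW*.02)/.3)
E
```

```text
t 7.2 pos [0.5503 0.2313 0.0471] errTool(mm) [ 0.2521 -0.8851  0.0843] rot deg [-0.0044 -0.034  -0.0036] F [ 0.173  -0.7226 -0.4752] open 0.11679383029352128 q [ 0.2017  0.1248  2.2037  0.2046  0.2984 -1.8711]
delta pure normal per 25mm [-0.0116 -0.0657  0.    ]
```

>>> arm_command(
  steps=[
    {"hand": 0.05, "travel": [-0.005, -0.03, 0], "rotation": [0, 0, 0]},
    {"hand": 0.05, "travel": [-0.005, -0.03, 0], "rotation": [0, 0, 0]},
    {"hand": 0.05, "travel": [-0.005, -0.03, 0], "rotation": [0, 0, 0]},
    {"hand": 0.05, "travel": [-0.007, -0.04, 0], "rotation": [0, 0, 0]},
    {"hand": 0.05, "travel": [-0.009, -0.05, 0], "rotation": [0, 0, 0]},
    {"hand": 0.05, "travel": [-0.009, -0.05, 0], "rotation": [0, 0, 0]},
    {"hand": 0.05, "travel": [-0.009, -0.05, 0], "rotation": [0, 0, 0]},
    {"hand": 0.05, "travel": [-0.005, -0.03, 0], "rotation": [0, 0, 0]},
    {"hand": 0.05, "travel": [0, 0, 0], "rotation": [0, 0, 0]},
  ],
  grip_force=70,
)

```text
time: 8.32
eef_pos: [0.4879, 0.2111, 0.1246]
tcp_rot: [-0.645, -0.291, -0.071, 0.703]
contact_force: [0.4, -0.4, -0.5]
opening: 0.117
```

```bash
python3 - <<'E'
from g import *
c=np.load('cA.npy');T=gp(c,10,.0,ys=-.0195);err(*T);look('w9.png',.09);snap('side','s9.png')
a=cv2.imread('pics/s9.png')[110:250,240:420];cv2.imwrite('pics/s9c.png',cv2.resize(a,None,fx=4,fy=4,interpolation=cv2.INTER_CUBIC))
E
```

```text
t 8.325 pos [0.4879 0.2111 0.1246] errTool(mm) [ -17.7793 -100.8059    0.6658] rot deg [ 0.0192 -0.0566 -0.0265] F [ 0.3817 -0.4467 -0.5266] open 0.1172960154593408 q [ 0.1828 -0.183   2.3253  0.15    0.484  -1.8251]
t 8.325 pos [0.4879 0.2111 0.1246] errTool(mm) [ -5.1326 -75.5482   2.0915] rot deg [ 0.0241 -0.0548  9.9735] F [ 0.3817 -0.4467 -0.5266] open 0.1172960154593408 q [ 0.1828 -0.183   2.3253  0.15    0.484  -1.8251]
o [151.9615 262.1064] 545 tool med [  16.9259   75.356  -119.8405] [   5.6262   72.747  -126.3761] [  27.7559   81.4472 -115.5351]
o [316.8205 320.8235] 1354 tool med [ -1.3869 -24.9553  -1.4922] [-12.8735 -27.3373  -6.2467] [ 10.3226 -22.5013   3.3024]
tip -1 ymax -14.639741844562423 inner z 7.360554398915091
tip 1 ymax -14.64672092993327 inner z 7.238281132566707
```

View pics/w9.png

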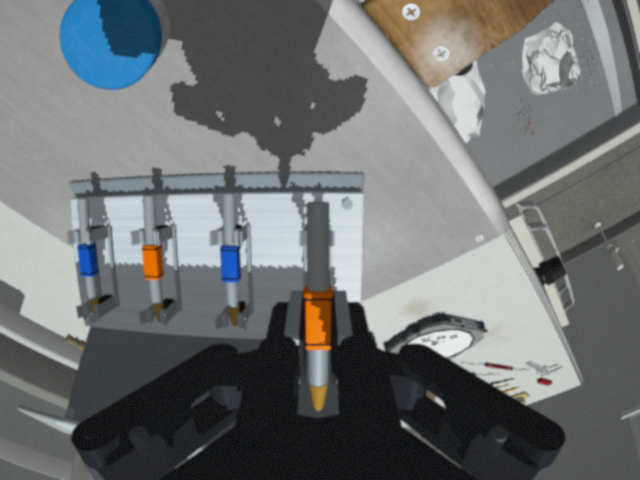

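View pics/s9c.png

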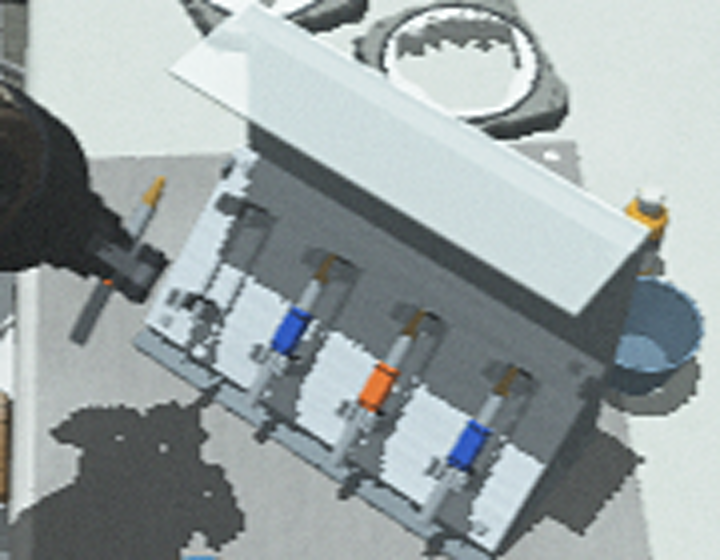

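```bash
cat > pl.py <<'E'
from g import *
from ik import *
OFF=np.array([-.0013,-.019,0])
def place(x,y,z,lean,off=OFF):
    M=boxpose(0,0,0)[1]@R.from_euler('z',lean,degrees=True).as_matrix()
    return tb+Rb@np.array([x,y,z])-M@off,M
def chk(wps,k=6):
    s=ctrl.get_state();q=s['qpos'];p0,M0=s['eef_pos'],R.from_quat(s['tcp_rot']).as_matrix()
    for p1,M1 in wps:
        rv=R.from_matrix(M0.T@M1).as_rotvec()
        for i in range(1,k+1):
            s=ik(p0+(p1-p0)*i/k,M0@R.from_rotvec(rv*i/k).as_matrix(),q,1)[0]
            if s[0]>1e-3: print('  BAD',i,round(s[0],4),s[1].round(2))
            q=s[1]
        print(p1.round(3),q.round(3));p0,M0=p1,M1
E
python3 - <<'E'
from pl import *
p,M,_=cur()
up=(np.array([.455,.16,.215]),M)
for lean in (8,10):
  for y in (.032,-.032):
    print(lean,y);chk([up,place(-.003,y,.12,lean),place(-.003,y,.011,lean)])
# floor depth
for cam in('side','top'):
    D=np.load(cam+'0.npy')
    for P in ([0,.032,.005],[0,-.032,.005],[-.02,0,.005]):
        u,v=np.round(proj(cam,tb+Rb@np.array(P))[0]).astype(int)
        vv,uu=np.mgrid[v-2:v+3,u-2:u+3];print(cam,P,np.median(world(cam,np.c_[uu.ravel(),vv.ravel()],D[vv,uu].ravel()),0))
# rod dir in tool from wrist depth
d=ctrl.read_camera('wrist')[1]
for v in list(range(205,290,10))+list(range(350,410,10)):
    print(v,(wray([[317,v]],[d[v,317]])[0]*1000).round(1))
E
```

```text
8 0.032
[0.455 0.16  0.215] [ 0.054 -0.469  2.353  0.193  0.76  -1.946]
[ 0.466 -0.196  0.101] [-0.589  0.132  1.999 -0.023  1.148 -1.714]
[ 0.466 -0.196 -0.008] [-0.589  0.312  2.03  -0.026  0.938 -1.708]
8 -0.032
[0.455 0.16  0.215] [ 0.054 -0.469  2.353  0.193  0.76  -1.946]
[ 0.439 -0.255  0.101] [-0.706  0.136  1.995 -0.041  1.145 -1.823]
[ 0.439 -0.255 -0.008] [-0.706  0.314  2.026 -0.046  0.936 -1.812]
10 0.032
[0.455 0.16  0.215] [ 0.054 -0.469  2.353  0.193  0.76  -1.946]
[ 0.465 -0.196  0.101] [-0.586  0.152  1.98  -0.028  1.182 -1.709]
[ 0.465 -0.196 -0.008] [-0.586  0.329  2.01  -0.032  0.976 -1.702]
10 -0.032
[0.455 0.16  0.215] [ 0.054 -0.469  2.353  0.193  0.76  -1.946]
[ 0.438 -0.254  0.101] [-0.702  0.155  1.976 -0.05   1.179 -1.815]
[ 0.438 -0.254 -0.008] [-0.702  0.332  2.006 -0.055  0.973 -1.803]
side [0, 0.032, 0.005] [ 0.4704 -0.1974  0.0041]
side [0, -0.032, 0.005] [ 0.4428 -0.2567  0.0053]
side [-0.02, 0, 0.005] [ 0.4393 -0.2197  0.0042]
top [0, 0.032, 0.005] [ 0.4703 -0.198   0.0035]
top [0, -0.032, 0.005] [ 0.4426 -0.2579  0.0042]
top [-0.02, 0, 0.005] [ 0.4374 -0.2177  0.0046]
205 [-46.7 -15.3  -1.5]
215 [-43.1 -16.3  -1.5]
225 [-39.6 -18.   -1.5]
235 [-35.4 -17.6  -1.5]
245 [-31.7 -18.7  -1.5]
255 [-27.9 -19.5  -1.5]
265 [-24.  -20.2  -1.5]
275 [-19.5 -19.8  -1.5]
285 [-15.6 -20.8  -1.5]
350 [ 12.8 -25.7  -1.5]
360 [ 17.6 -26.5  -1.5]
370 [ 22.7 -27.1  -1.5]
380 [ 27.5 -28.2  -1.5]
390 [ 32.9 -28.9  -1.5]
400 [ 39.6 -28.5  -1.5]
```

```bash
python3 - <<'E'
from pl import *
p,M,_=cur()
up=(np.array([.455,.16,.215]),M)
show(*up,4)
T=place(-.004,.032,.19,9.5);chk([up,T])
show(*T,11,*up)
E
```

```text
dist 109.89100183108718 ang 0.0
([0.004, -0.086, -0.032], [0.0, 0.0, 0.0])
([0.004, -0.086, -0.032], [0.0, 0.0, 0.0])
([0.004, -0.086, -0.032], [0.0, 0.0, 0.0])
([0.004, -0.086, -0.032], [0.0, 0.0, 0.0])
[0.455 0.16  0.215] [ 0.054 -0.468  2.352  0.193  0.76  -1.946]
[ 0.465 -0.196  0.171] [-0.587  0.057  1.942 -0.026  1.307 -1.714]
dist 358.70033526118 ang 57.971725449901044
([-0.034, -0.004, -0.103], [-0.024, 0.132, 0.114])
([-0.027, -0.001, -0.105], [-0.024, 0.132, 0.114])
([-0.019, 0.002, -0.107], [-0.024, 0.132, 0.114])
([-0.012, 0.004, -0.108], [-0.024, 0.132, 0.114])
([-0.004, 0.006, -0.108], [-0.024, 0.132, 0.114])
([0.004, 0.007, -0.108], [-0.024, 0.132, 0.114])
([0.012, 0.008, -0.108], [-0.024, 0.132, 0.114])
([0.02, 0.008, -0.107], [-0.024, 0.132, 0.114])
([0.027, 0.008, -0.105], [-0.024, 0.132, 0.114])
([0.035, 0.008, -0.103], [-0.024, 0.132, 0.114])
([0.042, 0.007, -0.1], [-0.024, 0.132, 0.114])
```

>>> arm_command(
  steps=[
    {"hand": 0.05, "travel": [0.004, -0.086, -0.032], "rotation": [0, 0, 0]},
    {"hand": 0.05, "travel": [0.004, -0.086, -0.032], "rotation": [0, 0, 0]},
    {"hand": 0.05, "travel": [0.004, -0.086, -0.032], "rotation": [0, 0, 0]},
    {"hand": 0.05, "travel": [0.004, -0.086, -0.032], "rotation": [0, 0, 0]},
    {"hand": 0.05, "travel": [-0.034, -0.004, -0.103], "rotation": [-0.024, 0.132, 0.114]},
    {"hand": 0.05, "travel": [-0.027, -0.001, -0.105], "rotation": [-0.024, 0.132, 0.114]},
    {"hand": 0.05, "travel": [-0.019, 0.002, -0.107], "rotation": [-0.024, 0.132, 0.114]},
    {"hand": 0.05, "travel": [-0.012, 0.004, -0.108], "rotation": [-0.024, 0.132, 0.114]},
    {"hand": 0.05, "travel": [-0.004, 0.006, -0.108], "rotation": [-0.024, 0.132, 0.114]},
    {"hand": 0.05, "travel": [0.004, 0.007, -0.108], "rotation": [-0.024, 0.132, 0.114]},
    {"hand": 0.05, "travel": [0.012, 0.008, -0.108], "rotation": [-0.024, 0.132, 0.114]},
    {"hand": 0.05, "travel": [0.02, 0.008, -0.107], "rotation": [-0.024, 0.132, 0.114]},
    {"hand": 0.05, "travel": [0.027, 0.008, -0.105], "rotation": [-0.024, 0.132, 0.114]},
    {"hand": 0.05, "travel": [0.035, 0.008, -0.103], "rotation": [-0.024, 0.132, 0.114]},
  ],
)

```text
time: 10.22
eef_pos: [0.4597, -0.1748, 0.1691]
tcp_rot: [-0.679, 0.183, -0.089, 0.705]
contact_force: [0.5, -0.5, -0.5]
opening: 0.122
```

```bash
python3 - <<'E'
from pl import *
T=place(-.004,.032,.15,9.5);err(*T);show(*T,5)
T2=place(-.004,.032,.03,9.5);show(*T2,5,*T)
E
```

```text
t 10.225 pos [ 0.4597 -0.1748  0.1691] errTool(mm) [-19.3845 -35.3382  17.0377] rot deg [ 0.1664 -2.7434 -1.5789] F [ 0.5335 -0.5461 -0.5427] open 0.12156066209274449 q [-0.5624  0.0135  1.9876 -0.0146  1.2782 -1.7408]
dist 43.758752374005134 ang 3.169682700821861
([0.012, 0.024, -0.012], [-0.001, 0.018, 0.011])
([0.012, 0.024, -0.012], [-0.001, 0.018, 0.011])
([0.012, 0.024, -0.012], [-0.001, 0.018, 0.011])
([0.012, 0.024, -0.012], [-0.001, 0.018, 0.011])
([0.013, 0.024, -0.011], [-0.001, 0.018, 0.011])
dist 120.00000000000001 ang 0.0
([0.013, 0.079, 0.0], [0.0, 0.0, 0.0])
([0.013, 0.079, 0.0], [0.0, 0.0, 0.0])
([0.013, 0.079, 0.0], [0.0, 0.0, 0.0])
([0.013, 0.079, 0.0], [0.0, 0.0, 0.0])
([0.013, 0.079, 0.0], [0.0, 0.0, 0.0])
```

>>> arm_command(
  steps=[
    {"hand": 0.05, "travel": [0.015, 0.015, -0.015], "rotation": [-0.001, 0.022, 0.013]},
    {"hand": 0.05, "travel": [0.015, 0.03, -0.015], "rotation": [-0.001, 0.022, 0.013]},
    {"hand": 0.05, "travel": [0.015, 0.03, -0.015], "rotation": [-0.001, 0.022, 0.013]},
    {"hand": 0.05, "travel": [0.016, 0.04, -0.012], "rotation": [-0.001, 0.022, 0.013]},
    {"hand": 0.05, "travel": [0, 0, 0], "rotation": [0, 0, 0]},
  ],
)

```text
time: 10.85
eef_pos: [0.4647, -0.1954, 0.1269]
tcp_rot: [-0.674, 0.211, -0.093, 0.702]
contact_force: [-0.5, 0.4, -1.5]
opening: 0.118
```

```bash
python3 - <<'E'
from pl import *
T=place(-.004,.032,.15,9.5);err(*T);snap('wrist','w10.png');snap('side','s10.png')
T=place(-.004,.032,.05,9.5);show(*T,5)
E
```

```text
t 10.85 pos [ 0.4647 -0.1954  0.1269] errTool(mm) [0.5312 4.16   0.4399] rot deg [0.151  0.0013 0.3132] F [-0.4607  0.4303 -1.4699] open 0.11787991125753547 q [-0.5874  0.1126  1.97   -0.0247  1.2288 -1.7128]
dist 97.15898785094623 ang 0.21879577579758921
([0.01, 0.064, -0.0], [-0.001, 0.0, -0.001])
([0.01, 0.064, -0.0], [-0.001, 0.0, -0.001])
([0.01, 0.064, -0.0], [-0.001, 0.0, -0.001])
([0.01, 0.064, -0.0], [-0.001, 0.0, -0.001])
([0.01, 0.064, -0.0], [-0.001, 0.0, -0.001])
```

View pics/w10.png

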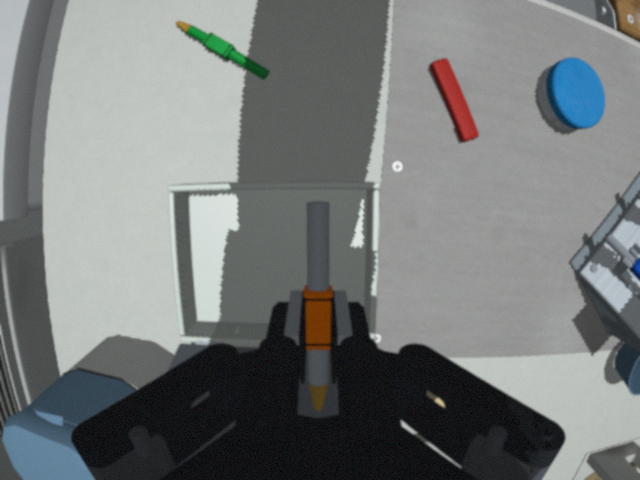

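View pics/s10.png

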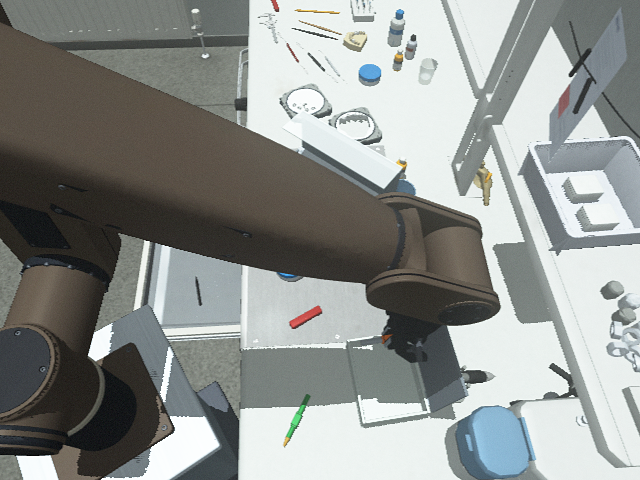

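```bash
python3 - <<'E'
from pl import *
p,M,_=cur()
for P in ([-.06,-.075,.04],[-.06,.075,.04],[-.055,-.07,.04],[-.055,.07,.04],[-.055,.07,.005],[-.055,-.07,.005]): print(P,wproj(tb+Rb@np.array(P),p,M))
a=cv2.imread('pics/w10.png')[160:360,150:400];cv2.imwrite('pics/w10c.png',cv2.resize(a,None,fx=3,fy=3,interpolation=cv2.INTER_CUBIC))
E
```

```text
[-0.06, -0.075, 0.04] [[168.1795 178.8485]]
[-0.06, 0.075, 0.04] [[380.048  176.2336]]
[-0.055, -0.07, 0.04] [[174.6317 185.5538]]
[-0.055, 0.07, 0.04] [[372.8076 183.387 ]]
[-0.055, 0.07, 0.005] [[366.1023 182.4703]]
[-0.055, -0.07, 0.005] [[190.4952 184.2103]]
```

View pics/w10c.png

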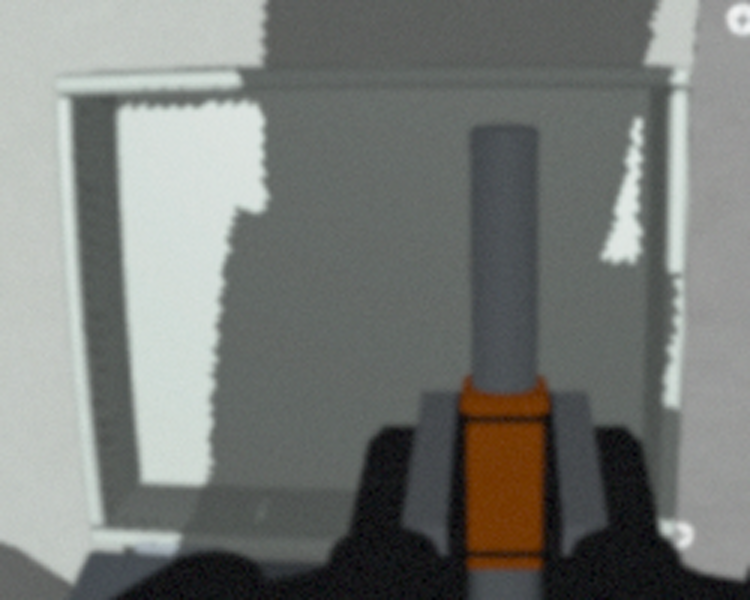

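```bash
python3 - <<'E'
from pl import *
T=place(.002,.032,.05,9.5);show(*T,4)
T2=place(.002,.032,.022,9.5);show(*T2,2,*T);show(*place(.002,.032,.020,9.5),1,*T2)
E
```

```text
dist 97.30639846457183 ang 0.21879577579758921
([0.018, 0.079, -0.001], [-0.001, 0.0, -0.001])
([0.018, 0.079, -0.001], [-0.001, 0.0, -0.001])
([0.018, 0.079, -0.0], [-0.001, 0.0, -0.001])
([0.018, 0.079, -0.0], [-0.001, 0.0, -0.001])
dist 28.000000000000004 ang 0.0
([0.008, 0.046, 0.0], [0.0, 0.0, 0.0])
([0.008, 0.046, 0.0], [0.0, 0.0, 0.0])
dist 1.9999999999999982 ang 0.0
([0.001, 0.007, 0.0], [0.0, 0.0, 0.0])
```

>>> arm_command(
  steps=[
    {"hand": 0.05, "travel": [0.018, 0.079, 0], "rotation": [-0.001, 0, -0.001]},
    {"hand": 0.05, "travel": [0.018, 0.079, 0], "rotation": [-0.001, 0, -0.001]},
    {"hand": 0.05, "travel": [0.018, 0.079, 0], "rotation": [-0.001, 0, -0.001]},
    {"hand": 0.05, "travel": [0.018, 0.079, 0], "rotation": [-0.001, 0, -0.001]},
    {"hand": 0.05, "travel": [0.008, 0.046, 0], "rotation": [0, 0, 0]},
    {"hand": 0.05, "travel": [0, 0, 0], "rotation": [0, 0, 0]},
  ],
)

```text
time: 11.7
eef_pos: [0.4747, -0.1991, 0.0195]
tcp_rot: [-0.677, 0.205, -0.098, 0.7]
contact_force: [0.4, -0.5, -0.4]
opening: 0.117
```

```bash
python3 - <<'E'
from pl import *
T=place(.002,.032,.036,9.5);err(*T);snap('wrist','w11.png')
p,M,_=cur()
for P in ([-.06,-.075,.04],[-.06,.075,.04]): print(P,wproj(tb+Rb@np.array(P),p,M))
d=ctrl.read_camera('wrist')[1]
for u,v in ((230,270),(250,240),(230,300)): print('floor',(p+M@wray([[u,v]],[np.median(d[v-2:v+3,u-2:u+3])])[0]))
print('rod', [(( p+M@wray([[317,v]],[d[v,317]])[0]-tb)@Rb*1000).round(1) for v in (215,240,270,365,380)])
E
```

```text
t 11.7 pos [ 0.4747 -0.1991  0.0195] errTool(mm) [ 4.0587 -3.1241  1.3524] rot deg [-0.0886 -0.1331 -0.606 ] F [ 0.3701 -0.5063 -0.4308] open 0.11680292750749907 q [-0.5819  0.2876  1.9953 -0.0285  1.0123 -1.7034]
[-0.06, -0.075, 0.04] [[ 78.3382 160.3339]]
[-0.06, 0.075, 0.04] [[424.3343 151.5884]]
floor [ 0.4495 -0.2369  0.0064]
floor [ 0.4401 -0.2205  0.0061]
floor [ 0.4639 -0.2447  0.0062]
rod [array([-34.6,  32.5,  43.5]), array([-25. ,  32.5,  44. ]), array([-13.1,  32.6,  44.1]), array([29. , 32.7, 44.8]), array([36.6, 32.7, 45.1])]
```

View pics/w11.png

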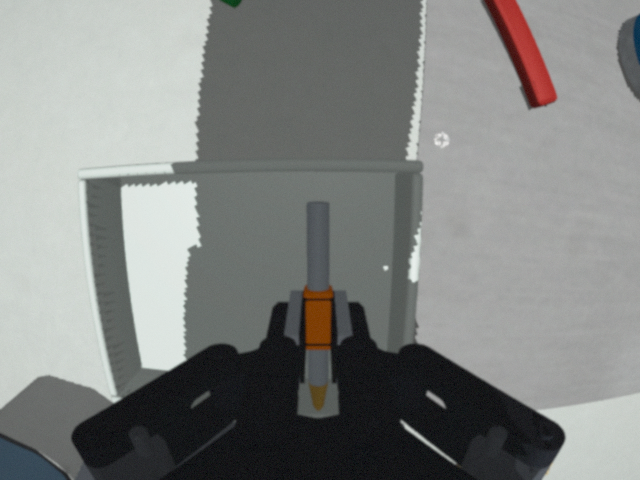

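```bash
python3 - <<'E'
from pl import *
T=place(.005,.032,.016,10.5);show(*T,2)
show(*place(.005,.032,.011,10.5),2,*T)
E
```

```text
dist 23.867889081604158 ang 1.7722980945972513
([0.001, 0.04, -0.002], [0.002, 0.002, 0.029])
([0.002, 0.04, -0.002], [0.002, 0.002, 0.029])
dist 5.000000000000001 ang 0.0
([0.002, 0.008, 0.0], [0.0, 0.0, 0.0])
([0.002, 0.008, 0.0], [0.0, 0.0, 0.0])
```

>>> arm_command(
  steps=[
    {"hand": 0.05, "travel": [0.002, 0.027, -0.002], "rotation": [0.001, 0.001, 0.02]},
    {"hand": 0.05, "travel": [0.002, 0.027, -0.002], "rotation": [0.001, 0.001, 0.02]},
    {"hand": 0.05, "travel": [0.002, 0.02, 0], "rotation": [0, 0, 0]},
    {"hand": 0.05, "travel": [0, 0, 0], "rotation": [0, 0, 0]},
  ],
)

```text
time: 12.3
eef_pos: [0.4747, -0.201, -0.001]
tcp_rot: [-0.675, 0.211, -0.092, 0.701]
contact_force: [0.1, 0.8, 0.1]
opening: 0.118
```

```bash
cat > st.py <<'E'
from pl import *
import sys
x,y,z,l=map(float,sys.argv[1:5]);T=place(x,y,z,l);err(*T);show(*T,1)
p,M,_=cur();print('pos in box, of sleeve centre',(p+M@OFF-tb)@Rb*1000)
E
python3 st.py .005 .032 .011 10.5
```

```text
t 12.3 pos [ 0.4747 -0.201  -0.001 ] errTool(mm) [ 1.3334 -7.2928 -0.428 ] rot deg [-0.083  -0.0572 -0.6953] F [0.1219 0.8293 0.1021] open 0.11806822769300292 q [-0.5839  0.3332  1.9859 -0.0319  0.9918 -1.7013]
dist 7.426041188304701 ang 0.7026185108387867
([-0.005, 0.024, 0.001], [0.003, 0.002, 0.023])
pos in box, of sleeve centre [ 7.4103 31.5981 17.9528]
```

>>> arm_command(
  steps=[
    {"hand": 0.05, "travel": [-0.003, 0.014, 0], "rotation": [0, 0, 0.015]},
    {"hand": 0.05, "travel": [0, 0, 0], "rotation": [0, 0, 0]},
  ],
)

```text
time: 12.55
eef_pos: [0.4751, -0.2014, -0.0026]
tcp_rot: [-0.675, 0.213, -0.091, 0.701]
contact_force: [-0.3, 0.5, -2.1]
opening: 0.119
```

```bash
python3 st.py .005 .032 .011 10.5
```

```text
t 12.55 pos [ 0.4751 -0.2014 -0.0026] errTool(mm) [ 2.1135 -5.844  -0.6467] rot deg [-0.0971 -0.0438 -0.3938] F [-0.3351  0.487  -2.0744] open 0.11867865503966513 q [-0.5837  0.3397  1.9814 -0.033   0.9949 -1.7002]
dist 6.247962260742842 ang 0.4079664647600617
([-0.007, 0.019, 0.002], [0.003, 0.001, 0.013])
pos in box, of sleeve centre [ 8.0129 31.3845 16.3755]
```

>>> arm_command(
  steps=[
    {"hand": 0.05, "travel": [-0.01, 0.016, 0], "rotation": [0, 0, 0.01]},
    {"hand": 0.05, "travel": [0, 0, 0], "rotation": [0, 0, 0]},
  ],
)

```text
time: 12.8
eef_pos: [0.4756, -0.2018, -0.0025]
tcp_rot: [-0.675, 0.212, -0.092, 0.701]
contact_force: [-1.8, 0.5, -0.6]
opening: 0.117
```

```bash
python3 st.py .005 .032 .011 10.5; python3 - <<'E'
from pl import *
snap('wrist','w12.png');p,M,_=cur();d=ctrl.read_camera('wrist')[1]
print('rod', [(( p+M@wray([[317,v]],[d[v,317]])[0]-tb)@Rb*1000).round(1) for v in (215,240,270,365,380)])
for u,v in ((230,270),(250,240),(230,300)): print('floor',(p+M@wray([[u,v]],[np.median(d[v-2:v+3,u-2:u+3])])[0]))
E
```

```text
t 12.8 pos [ 0.4756 -0.2018 -0.0025] errTool(mm) [ 2.7406 -6.0693 -0.7054] rot deg [-0.1015 -0.0165 -0.5559] F [-1.7896  0.4787 -0.6328] open 0.11677525394218806 q [-0.5838  0.3392  1.9816 -0.0327  0.9925 -1.7   ]
dist 6.6966486064876625 ang 0.565357574683535
([-0.009, 0.02, 0.002], [0.003, 0.001, 0.019])
pos in box, of sleeve centre [ 8.6171 31.3279 16.4886]
rod [array([-33.1,  30.6,  21.4]), array([-23.5,  30.6,  21.9]), array([-11.5,  30.6,  21.4]), array([31.3, 30.6, 20.2]), array([38. , 30.6, 21.7])]
floor [ 0.4465 -0.2316  0.006 ]
floor [ 0.4383 -0.2172  0.0062]
floor [ 0.4589 -0.2382  0.0061]
```

View pics/w12.png

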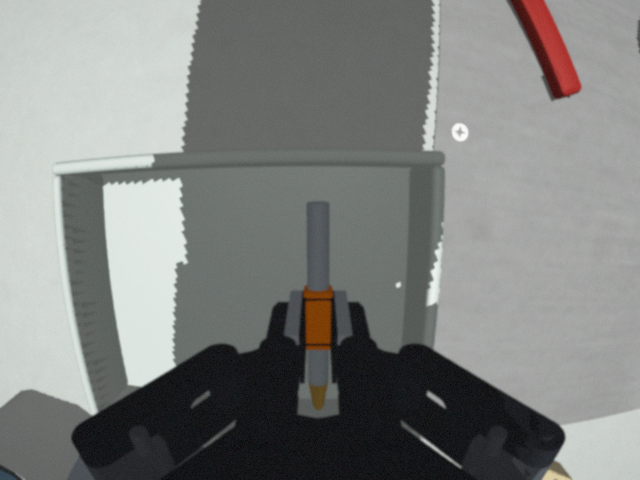

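>>> arm_command(
  steps=[
    {"hand": 0.05, "travel": [-0.01, 0.008, 0], "rotation": [0, 0, 0.01]},
    {"hand": 0.05, "travel": [-0.01, 0.008, 0], "rotation": [0, 0, 0.01]},
  ],
)

```text
time: 13.15
eef_pos: [0.4754, -0.2018, -0.0031]
tcp_rot: [-0.676, 0.211, -0.094, 0.7]
contact_force: [3.2, 0.5, 7.9]
opening: 0.117
```

```bash
python3 st.py .005 .032 .011 10.5
```

```text
t 13.15 pos [ 0.4754 -0.2018 -0.0031] errTool(mm) [ 2.6842 -5.4127 -0.8072] rot deg [-0.0792  0.0755 -0.8593] F [3.1821 0.4521 7.9488] open 0.11654174496996979 q [-0.5845  0.3371  1.9854 -0.0316  0.9855 -1.6996]
dist 6.095425547651924 ang 0.8662073913705001
([-0.009, 0.018, 0.003], [0.003, -0.003, 0.029])
pos in box, of sleeve centre [ 8.3417 31.2209 15.8635]
```

>>> arm_command(
  steps=[
    {"hand": 0.05, "travel": [0, 0, 0], "rotation": [0, 0, 0]},
  ],
)

```text
time: 13.28
eef_pos: [0.4756, -0.2018, -0.0029]
tcp_rot: [-0.676, 0.21, -0.094, 0.7]
contact_force: [-2.0, 0.7, 1.1]
opening: 0.118
```

```bash
python3 st.py .005 .032 .011 10.5;python3 - <<'E'
from pl import *
p,M,s=cur();print(s['wrist_torque'],s['contact_force'])
for c in('wrist','top','side'):
    im,d=snap(c,c+'13.png');np.save(c+'13.npy',d)
d=np.load('wrist13.npy')
# finger lowest points: all wrist points with tool y in (-40,5)
vv,uu=np.mgrid[240:420,230:410];z=d[vv,uu].ravel();P=wray(np.c_[uu.ravel(),vv.ravel()],z)*1000
g=(z>0)&(abs(P[:,2])<30)&(abs(P[:,2])>7)&(P[:,1]<-8);
o=np.argsort(-P[g,1])[:30:3];print(np.c_[P[g][o],uu.ravel()[g][o],vv.ravel()[g][o]].round(0))
a=cv2.imread('pics/wrist13.png')[260:440,220:420];a=np.clip(255*(a/255.)**.5,0,255).astype(np.uint8);cv2.imwrite('pics/w13c.png',cv2.resize(a,None,fx=3.5,fy=3.3,interpolation=cv2.INTER_CUBIC))
E
```

```text
t 13.275 pos [ 0.4756 -0.2018 -0.0029] errTool(mm) [ 2.8003 -5.6608 -0.7435] rot deg [-0.0742  0.0759 -0.8728] F [-2.0152  0.6865  1.0974] open 0.11839655328634428 q [-0.5844  0.3369  1.9851 -0.0315  0.9858 -1.6996]
dist 6.359185447787421 ang 0.879276535754111
([-0.01, 0.019, 0.002], [0.002, -0.003, 0.029])
pos in box, of sleeve centre [ 8.4965 31.283  16.0868]
[0.1205 0.2267 0.0401] [-2.0152  0.6865  1.0974]
[[ -2.  -8. -27. 258. 298.]
 [ -4.  -8. -28. 255. 295.]
 [ -1.  -8. -19. 275. 300.]
 [-10.  -8. -16. 282. 282.]
 [ -4.  -8. -24. 264. 294.]
 [ -9.  -8.  19. 361. 285.]
 [ -6.  -8.  30. 386. 290.]
 [ -9.  -8.   9. 340. 284.]
 [ -6.  -8. -19. 276. 290.]
 [  0.  -8. -25. 264. 303.]]
```

View pics/w13c.png

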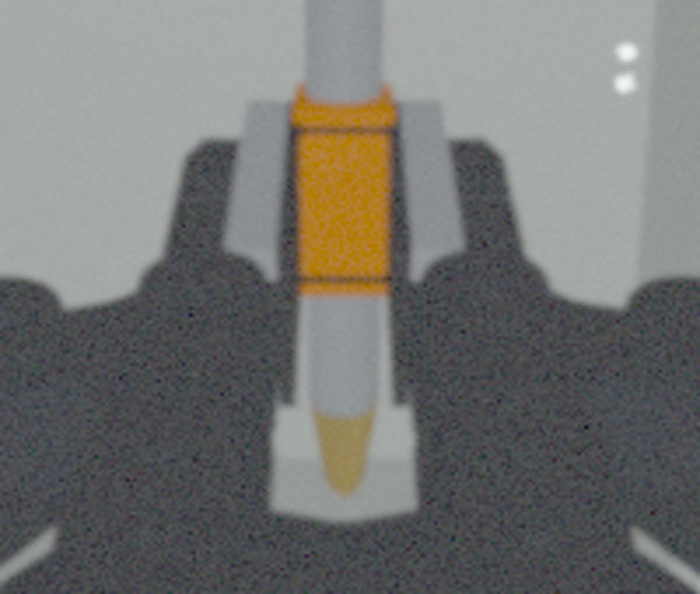

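View pics/side13.png

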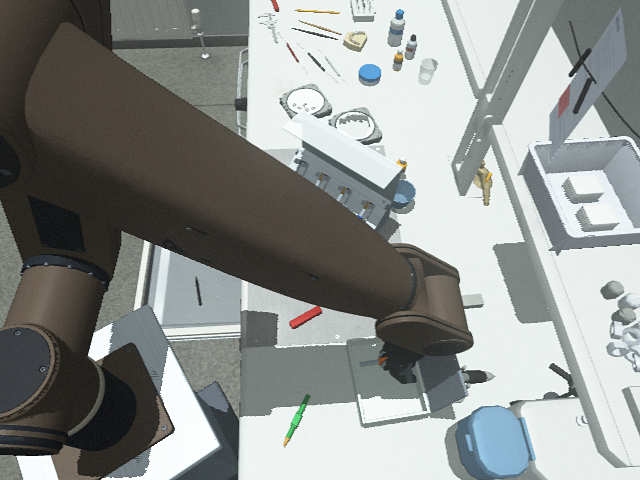

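The descent stops about 5 mm early. The rod's front end may be touching the far wall, or the hand the lid. I'll lift slightly, shift toward −x and try again.

```bash
python3 - <<'E'
from pl import *
T=place(.0,.032,.022,9.5);show(*T,3);show(*place(.0,.032,.010,9.5),4,*T)
E
```

```text
dist 10.366686029079744 ang 0.1693601134471121
([-0.01, -0.005, 0.001], [0.001, -0.001, -0.001])
([-0.01, -0.005, 0.001], [0.001, -0.001, -0.001])
([-0.01, -0.005, 0.001], [0.001, -0.001, -0.001])
dist 11.999999999999998 ang 0.0
([0.002, 0.01, 0.0], [0.0, 0.0, 0.0])
([0.002, 0.01, 0.0], [0.0, 0.0, 0.0])
([0.002, 0.01, 0.0], [0.0, 0.0, 0.0])
([0.002, 0.01, 0.0], [0.0, 0.0, 0.0])
```

>>> arm_command(
  steps=[
    {"hand": 0.05, "travel": [-0.009, -0.02, 0.001], "rotation": [0.001, -0.001, -0.001]},
    {"hand": 0.05, "travel": [-0.014, -0.005, 0.001], "rotation": [0.001, -0.001, -0.001]},
    {"hand": 0.05, "travel": [-0.014, 0, 0.001], "rotation": [0.001, -0.001, -0.001]},
  ],
)

```text
time: 13.8
eef_pos: [0.4647, -0.1957, 0.0047]
tcp_rot: [-0.675, 0.211, -0.093, 0.701]
contact_force: [-0.6, 0.1, -0.1]
opening: 0.118
```

```bash
python3 st.py .000 .032 .022 9.5
```

```text
t 13.8 pos [ 0.4647 -0.1957  0.0047] errTool(mm) [-4.263  -0.9436  0.2098] rot deg [ 0.0283 -0.0267  0.2859] F [-0.5685  0.0572 -0.0983] open 0.11823623207182626 q [-0.5868  0.3023  2.0133 -0.0301  0.9951 -1.7047]
dist 4.371245459186887 ang 0.2885754128172772
([0.014, 0.003, -0.001], [-0.001, 0.001, -0.01])
pos in box, of sleeve centre [-3.9542 32.1998 23.6248]
```

>>> arm_command(
  steps=[
    {"hand": 0.05, "travel": [0.002, 0.012, 0], "rotation": [0, 0, 0]},
    {"hand": 0.05, "travel": [0.002, 0.012, 0], "rotation": [0, 0, 0]},
  ],
)

```text
time: 14.05
eef_pos: [0.4639, -0.1953, -0.0032]
tcp_rot: [-0.675, 0.211, -0.093, 0.701]
contact_force: [-0.2, 0.5, 14.7]
opening: 0.116
```

```bash
python3 st.py .000 .032 .011 9.5
```

```text
t 14.05 pos [ 0.4639 -0.1953 -0.0032] errTool(mm) [-5.6589 -3.88    0.2303] rot deg [ 0.0301 -0.0252  0.3225] F [-0.2053  0.5201 14.7423] open 0.11621703831658824 q [-0.587   0.3152  2.0157 -0.0305  0.9805 -1.7042]
dist 6.865158686133728 ang 0.3248453912250657
([0.019, 0.013, -0.001], [-0.001, 0.001, -0.011])
pos in box, of sleeve centre [-4.8342 32.2198 15.7501]
```

>>> arm_command(
  steps=[
    {"hand": 0.05, "travel": [0.002, 0.012, 0], "rotation": [0, 0, 0]},
    {"hand": 0.05, "travel": [0.002, 0.012, 0], "rotation": [0, 0, 0]},
  ],
)

```text
time: 14.3
eef_pos: [0.464, -0.1953, -0.0033]
tcp_rot: [-0.674, 0.214, -0.089, 0.702]
contact_force: [-8.0, 4.7, 26.3]
opening: 0.116
```

```bash
python3 st.py .000 .032 .011 9.5
```

```text
t 14.3 pos [ 0.464  -0.1953 -0.0033] errTool(mm) [-5.516  -3.8013  0.2065] rot deg [ 0.0503 -0.0578  0.9034] F [-7.9826  4.7363 26.3041] open 0.11595750763599134 q [-0.5864  0.3211  2.0091 -0.0316  0.9913 -1.7037]
dist 6.702128610768896 ang 0.9066551950240843
([0.019, 0.012, -0.001], [-0.002, 0.002, -0.03])
pos in box, of sleeve centre [-4.5143 32.1886 15.628 ]
```

That is a solid stop at the same height, so the fingertips are on the floor and the sleeve is about 4–5 mm above it. I'll lift 2 mm, re-centre along x, and check the end clearances.

>>> arm_command(
  steps=[
    {"hand": 0.05, "travel": [0.012, -0.008, 0], "rotation": [0, 0, -0.02]},
    {"hand": 0.05, "travel": [0.012, 0.002, 0], "rotation": [0, 0, -0.01]},
  ],
)

```text
time: 14.55
eef_pos: [0.4715, -0.1989, -0.002]
tcp_rot: [-0.676, 0.208, -0.095, 0.701]
contact_force: [-0.5, 0.7, 0.1]
opening: 0.116
```

```bash
python3 st.py .003 .032 .016 9.5; python3 - <<'E'
from pl import *
p,M,_=cur();im,d=snap('wrist','w14.png')
def pt(u,v):
    z=d[v-1:v+2,u-1:u+2];z=np.median(z[z>0]);return ((p+M@wray([[u,v]],[z])[0]-tb)@Rb*1000).round(1)
print('down column of free floor')
for u in (250,360):
  for v in range(150,330,10): print(u,v,pt(u,v))
print('rod');[print(v,pt(317,v)) for v in list(range(196,216,3))+list(range(380,420,4))]
E
```

```text
t 14.55 pos [ 0.4715 -0.1989 -0.002 ] errTool(mm) [ 0.3922 -1.0711  0.1412] rot deg [ 0.0335 -0.0664 -0.1059] F [-0.5118  0.7225  0.1296] open 0.11606318123109702 q [-0.5853  0.3243  1.9995 -0.0288  0.9802 -1.7044]
dist 1.1493546432981159 ang 0.12946186378182756
([-0.001, 0.004, -0.0], [-0.001, 0.002, 0.004])
pos in box, of sleeve centre [ 3.5285 32.1285 16.9951]
down column of free floor
250 150 [-64.5   2.    1.1]
250 160 [-60.1   2.1   1.5]
250 170 [-55.2   9.2  40.9]
250 180 [-51.3   2.8   5.7]
250 190 [-47.1   2.8   6. ]
250 200 [-42.8   2.8   6.6]
250 210 [-38.5   2.6   6. ]
250 220 [-34.2   2.6   6.5]
250 230 [-29.9   2.5   6.3]
250 240 [-25.4   2.3   6.1]
250 250 [-21.1   2.2   6.3]
250 260 [-16.6   2.1   6.3]
250 270 [-12.    1.9   6.2]
250 280 [-7.3  1.6  5.6]
250 290 [-2.8  1.5  6.2]
250 300 [2.  1.2 6.1]
250 310 [6.9 1.  6.1]
250 320 [11.9  0.7  6. ]
360 150 [-64.3  50.    1.1]
360 160 [-59.9  50.1   0.9]
360 170 [-55.1  45.4  41.5]
360 180 [-51.3  49.5   6.1]
360 190 [-47.   49.5   6.9]
360 200 [-42.8  49.6   6.2]
360 210 [-38.5  49.6   6.4]
360 220 [-34.2  49.7   6.4]
360 230 [-29.9  49.8   6.3]
360 240 [-25.7  49.8   6.9]
360 250 [-21.2  50.    6.3]
360 260 [-16.7  50.1   6. ]
360 270 [-12.2  50.2   6.1]
360 280 [-7.4 50.4  5.4]
360 290 [-3.1 50.5  6.4]
360 300 [ 1.9 50.7  5.8]
360 310 [-0.1 48.7 23.5]
360 320 [ 1.4 48.  30.4]
rod
196 [-44.4  31.4   6. ]
199 [-43.1  31.4   5.9]
202 [-42.7  31.4  17.6]
205 [-41.9  31.4  22. ]
208 [-40.7  31.4  21.5]
211 [-39.6  31.4  22.3]
214 [-38.4  31.4  22.2]
380 [33.6 31.5 21.9]
384 [35.8 31.5 21.9]
388 [38.2 31.5 21.4]
392 [40.6 31.5 21. ]
396 [42.9 31.5 20.9]
400 [45.6 31.5 20.3]
404 [48.1 31.5 20. ]
408 [50.7 31.5 19.6]
412 [57.7 31.5 13.5]
416 [58.  31.5 16.4]
```

View pics/w14.png

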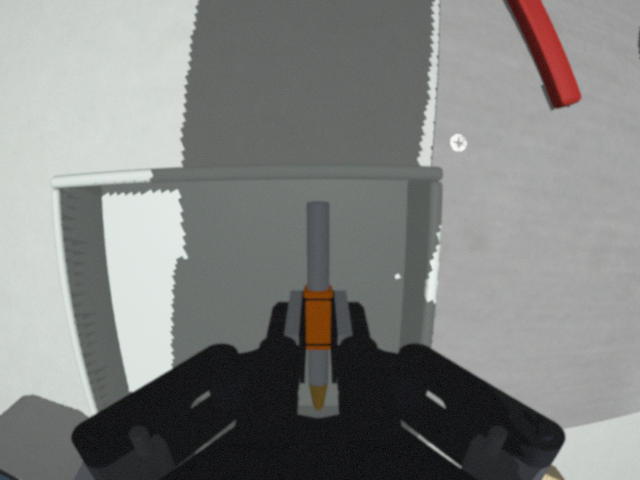

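The rod spans x −43 to +52 between inner walls at −52 and +58, so it fits. I'll lower 1.5 mm and open slowly.

>>> arm_command(
  steps=[
    {"hand": 0.05, "travel": [-0.002, 0.006, 0], "rotation": [0, 0, 0.003]},
    {"hand": 0.12, "travel": [0, 0, 0], "rotation": [0, 0, 0]},
    {"hand": 0.13, "travel": [0, 0, 0], "rotation": [0, 0, 0]},
    {"hand": 0.14, "travel": [0, 0, 0], "rotation": [0, 0, 0]},
    {"hand": 0.16, "travel": [0, 0, 0], "rotation": [0, 0, 0]},
    {"hand": 0.2, "travel": [0, 0, 0], "rotation": [0, 0, 0]},
    {"hand": 0.26, "travel": [0, 0, 0], "rotation": [0, 0, 0]},
    {"hand": 0.26, "travel": [0, -0.01, 0], "rotation": [0, 0, 0]},
  ],
  grip_force=20,
)

```text
time: 15.6
eef_pos: [0.4713, -0.1988, -0.001]
tcp_rot: [-0.675, 0.21, -0.094, 0.701]
contact_force: [-0.5, 0.2, -0.6]
opening: 0.261
```

```bash
python3 st.py .003 .032 .016 9.5; python3 - <<'E'
from pl import *
p,M,_=cur();im,d=snap('wrist','w15.png')
def pt(u,v):
    z=d[v-1:v+2,u-1:u+2];z=np.median(z[z>0]);return ((p+M@wray([[u,v]],[z])[0]-tb)@Rb*1000).round(1)
print('rod');[print(v,pt(317,v)) for v in list(range(200,420,12))]
E
```

```text
t 15.6 pos [ 0.4713 -0.1988 -0.001 ] errTool(mm) [-0.0203 -2.0027  0.196 ] rot deg [ 0.0752 -0.051   0.1357] F [-0.4693  0.2409 -0.5596] open 0.261454257899466 q [-0.5854  0.3244  1.9975 -0.0285  0.9864 -1.7044]
dist 2.0124016696464473 ang 0.16331525892278645
([0.0, 0.007, -0.001], [-0.003, 0.002, -0.005])
pos in box, of sleeve centre [ 3.3554 32.1699 17.9742]
rod
200 [-42.9  31.4   7. ]
212 [-38.7  31.4  16.5]
224 [-33.9  31.5  16.6]
236 [-28.9  31.5  16.2]
248 [-24.1  31.5  16.4]
260 [-19.2  31.5  16.9]
272 [-14.2  31.5  17.3]
284 [-8.8 31.5 16.4]
296 [-4.2 31.5 18.3]
308 [ 1.2 31.5 18.1]
320 [ 6.7 31.5 17.8]
332 [12.2 31.5 18.1]
344 [18.5 31.5 16.9]
356 [24.8 31.5 16.3]
368 [30.9 31.5 16.5]
380 [37.6 31.5 16.1]
392 [44.9 31.5 15.2]
404 [58.1 31.5  6.5]
416 [58.  31.5 16.9]
```

View pics/w15.png

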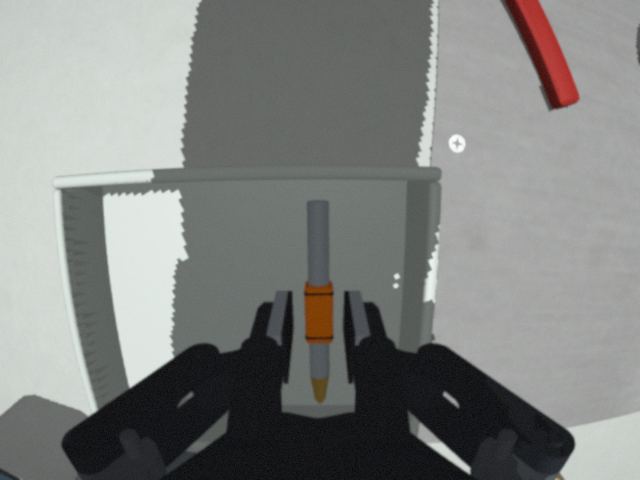

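The rod lies flat on the floor (top at 16.4 mm, level), released at (318,315) in the wrist view. On to the second cutter.

```bash
python3 - <<'E'
from pl import *
p,M,_=cur()
up=(p+np.array([-.01,.01,.2]),M)
c2=tr+Rr@np.array([-.0135,-.030,.063]);np.save('cB.npy',c2)
T=gp(c2,10,.09,ys=-.0155)
mid=(T[0]+np.array([-.02,-.01,.08]),M@R.from_rotvec(R.from_matrix(M.T@T[1]).as_rotvec()*.7).as_matrix())
chk([up,mid,T])
show(*up,5);show(*mid,9,*up);show(*T,4,*mid)
E
```

```text
[ 0.462 -0.189  0.2  ] [-0.58   0.016  1.929 -0.023  1.363 -1.71 ]
[0.512 0.088 0.199] [-0.08  -0.228  2.172  0.139  0.897 -1.809]
[0.532 0.098 0.119] [-0.107 -0.145  2.306  0.42   0.536 -2.314]
dist 200.49937655763424 ang 0.0
([-0.031, -0.13, 0.003], [0.0, 0.0, 0.0])
([-0.031, -0.13, 0.003], [0.0, 0.0, 0.0])
([-0.031, -0.13, 0.003], [0.0, 0.0, 0.0])
([-0.031, -0.13, 0.003], [0.0, 0.0, 0.0])
([-0.031, -0.13, 0.003], [0.0, 0.0, 0.0])
dist 281.8561108698251 ang 40.59880532727663
([-0.026, 0.005, 0.101], [0.02, -0.113, -0.098])
([-0.02, 0.005, 0.102], [0.02, -0.113, -0.098])
([-0.014, 0.005, 0.103], [0.02, -0.113, -0.098])
([-0.009, 0.005, 0.104], [0.02, -0.113, -0.098])
([-0.003, 0.006, 0.104], [0.02, -0.113, -0.098])
([0.003, 0.007, 0.104], [0.02, -0.113, -0.098])
([0.009, 0.009, 0.104], [0.02, -0.113, -0.098])
([0.014, 0.01, 0.103], [0.02, -0.113, -0.098])
([0.02, 0.012, 0.102], [0.02, -0.113, -0.098])
dist 83.06623862918073 ang 17.399487997404282
([-0.004, 0.069, 0.003], [0.019, -0.109, -0.094])
([-0.008, 0.069, 0.003], [0.019, -0.109, -0.094])
([-0.011, 0.068, 0.002], [0.019, -0.109, -0.094])
([-0.014, 0.068, 0.002], [0.019, -0.109, -0.094])
```

>>> arm_command(
  steps=[
    {"hand": 0.26, "travel": [-0.016, -0.09, 0], "rotation": [0, 0, 0]},
    {"hand": 0.26, "travel": [-0.031, -0.13, 0.003], "rotation": [0, 0, 0]},
    {"hand": 0.26, "travel": [-0.031, -0.13, 0.003], "rotation": [0, 0, 0]},
    {"hand": 0.26, "travel": [-0.031, -0.13, 0.003], "rotation": [0, 0, 0]},
    {"hand": 0.28, "travel": [-0.031, -0.13, 0.003], "rotation": [0, 0, 0]},
    {"hand": 0.28, "travel": [-0.026, -0.03, 0.101], "rotation": [0.02, -0.113, -0.098]},
    {"hand": 0.28, "travel": [-0.02, 0.005, 0.102], "rotation": [0.02, -0.113, -0.098]},
    {"hand": 0.28, "travel": [-0.014, 0.005, 0.103], "rotation": [0.02, -0.113, -0.098]},
    {"hand": 0.28, "travel": [-0.009, 0.005, 0.104], "rotation": [0.02, -0.113, -0.098]},
    {"hand": 0.28, "travel": [-0.003, 0.006, 0.104], "rotation": [0.02, -0.113, -0.098]},
    {"hand": 0.28, "travel": [0.003, 0.007, 0.104], "rotation": [0.02, -0.113, -0.098]},
    {"hand": 0.28, "travel": [0.009, 0.009, 0.104], "rotation": [0.02, -0.113, -0.098]},
    {"hand": 0.28, "travel": [0.014, 0.01, 0.103], "rotation": [0.02, -0.113, -0.098]},
    {"hand": 0.28, "travel": [0.02, 0.012, 0.102], "rotation": [0.02, -0.113, -0.098]},
  ],
)

```text
time: 17.4
eef_pos: [0.5111, 0.0931, 0.2001]
tcp_rot: [-0.67, -0.152, -0.08, 0.722]
contact_force: [0.1, 0.5, -0.0]
opening: 0.285
```

```bash
python3 - <<'E'
from pl import *
c2=np.load('cB.npy');T=gp(c2,10,.09,ys=-.0155);err(*T);show(*T,5);chk([T])
snap('side','s16.png');snap('top','t16.png')
a=cv2.imread('pics/t16.png')[200:320,370:490];cv2.imwrite('pics/t16c.png',cv2.resize(a,None,fx=4,fy=4,interpolation=cv2.INTER_CUBIC))
E
```

```text
t 17.4 pos [0.5111 0.0931 0.2001] errTool(mm) [ 22.4583 -81.1978   1.4968] rot deg [-2.1453 12.2467 10.5216] F [ 0.0715  0.4732 -0.0014] open 0.2846334604856804 q [-0.0719 -0.2371  2.1782  0.1435  0.8858 -1.8185]
dist 84.26188096272494 ang 16.28762982863276
([-0.005, 0.056, -0.001], [0.014, -0.082, -0.07])
([-0.007, 0.056, -0.001], [0.014, -0.082, -0.07])
([-0.009, 0.055, -0.001], [0.014, -0.082, -0.07])
([-0.011, 0.055, -0.001], [0.014, -0.082, -0.07])
([-0.013, 0.055, -0.001], [0.014, -0.082, -0.07])
[0.532 0.098 0.119] [-0.107 -0.145  2.306  0.42   0.536 -2.314]
```

View pics/t16c.png

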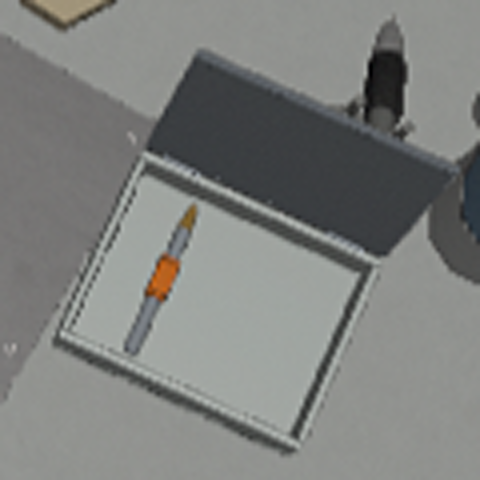

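The top view shows the first cutter flat in the box at about (410,270), with the lid untouched. Now the pre-grasp for the second.

>>> arm_command(
  steps=[
    {"hand": 0.28, "travel": [-0.005, 0.056, -0.001], "rotation": [0.014, -0.082, -0.07]},
    {"hand": 0.28, "travel": [-0.007, 0.056, -0.001], "rotation": [0.014, -0.082, -0.07]},
    {"hand": 0.28, "travel": [-0.009, 0.055, -0.001], "rotation": [0.014, -0.082, -0.07]},
    {"hand": 0.28, "travel": [-0.011, 0.055, -0.001], "rotation": [0.014, -0.082, -0.07]},
    {"hand": 0.28, "travel": [-0.013, 0.055, -0.001], "rotation": [0.014, -0.082, -0.07]},
    {"hand": 0.28, "travel": [0, 0, 0], "rotation": [0, 0, 0]},
  ],
)

```text
time: 18.25
eef_pos: [0.5307, 0.0956, 0.1153]
tcp_rot: [-0.646, -0.291, -0.069, 0.702]
contact_force: [-0.9, -0.1, -0.2]
opening: 0.286
```

```bash
python3 - <<'E'
from pl import *
c2=np.load('cB.npy');T=gp(c2,10,.09,ys=-.0155);err(*T);look('w17.png',-.03);p,M,_=cur();print('pred c',(c2-p)@M*1000)
T=gp(c2,10,.03,ys=-.0155);chk([T]);show(*T,4)
E
```

```text
t 18.25 pos [0.5307 0.0956 0.1153] errTool(mm) [-3.1668  1.9302 -2.3409] rot deg [-0.0731 -0.2652  0.1022] F [-0.9427 -0.1178 -0.2086] open 0.28551701144685426 q [-0.1133 -0.1417  2.3097  0.4243  0.532  -2.3294]
t 18.25 pos [0.5307 0.0956 0.1153] errTool(mm) [ -7.9638 -65.7688  -1.0409] rot deg [-0.0497 -0.2709 10.1021] F [-0.9427 -0.1178 -0.2086] open 0.28551701144685426 q [-0.1133 -0.1417  2.3097  0.4243  0.532  -2.3294]
o [321.2492 272.2508] 634 tool med [17.9598 64.7867  0.9396] [ 6.5435 62.538  -4.2201] [29.2385 67.1065  6.1311]
tip -1 ymax -13.591535058246846 inner z 12.936660818106077
tip 1 ymax -14.010964973380613 inner z 10.719338437001518
pred c [17.2024 71.9717  1.4687]
[0.568 0.111 0.073] [-0.071  0.037  2.238  0.487  0.421 -2.364]
dist 59.21794512643325 ang 0.32316318463654187
([0.01, 0.048, 0.002], [0.001, 0.002, 0.0])
([0.01, 0.048, 0.002], [0.001, 0.002, 0.0])
([0.01, 0.048, 0.002], [0.001, 0.002, 0.0])
([0.01, 0.048, 0.002], [0.001, 0.002, 0.0])
```

View pics/w17.png

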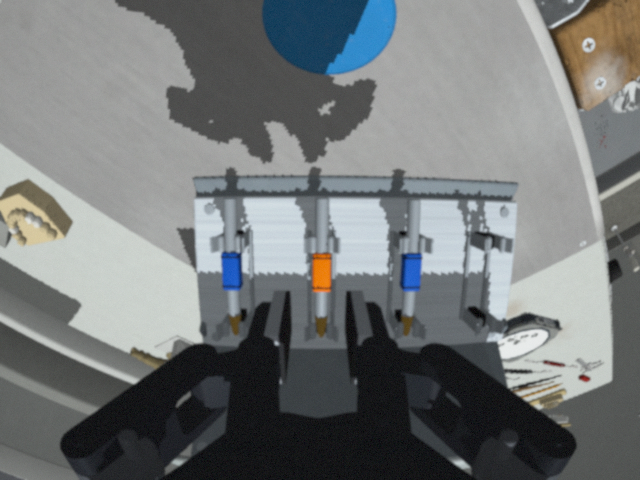

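```bash
python3 - <<'E'
from pl import *
p,M,_=cur();c2=p+M@np.array([.0179,.0648,.00094])-.006*NW;np.save('cB.npy',c2);print((c2-tr)@Rr)
T=gp(c2,10,.03,ys=-.0155);show(*T,4)
E
```

```text
[-0.0126 -0.0305  0.065 ]
dist 58.3457116857992 ang 0.32316318463654187
([0.011, 0.047, 0.002], [0.001, 0.002, 0.0])
([0.011, 0.047, 0.002], [0.001, 0.002, 0.0])
([0.011, 0.047, 0.002], [0.001, 0.002, 0.0])
([0.011, 0.047, 0.002], [0.001, 0.002, 0.0])
```

>>> arm_command(
  steps=[
    {"hand": 0.28, "travel": [0.011, 0.047, 0.002], "rotation": [0.001, 0.002, 0]},
    {"hand": 0.28, "travel": [0.011, 0.047, 0.002], "rotation": [0.001, 0.002, 0]},
    {"hand": 0.28, "travel": [0.011, 0.047, 0.002], "rotation": [0.001, 0.002, 0]},
    {"hand": 0.28, "travel": [0.011, 0.047, 0.002], "rotation": [0.001, 0.002, 0]},
    {"hand": 0.28, "travel": [0, 0, 0], "rotation": [0, 0, 0]},
  ],
)

```text
time: 18.92
eef_pos: [0.5755, 0.1087, 0.0815]
tcp_rot: [-0.645, -0.292, -0.076, 0.702]
contact_force: [-0.8, -0.1, 0.8]
opening: 0.282
```

```bash
python3 - <<'E'
from pl import *
c2=np.load('cB.npy');T=gp(c2,10,.03,ys=-.0155);err(*T);look('w18.png',-.03);p,M,_=cur();print('pred c',(c2-p)@M*1000)
E
```

```text
t 18.925 pos [0.5755 0.1087 0.0815] errTool(mm) [ 8.1797 -3.3753 -3.5672] rot deg [-0.3144  0.0946 -0.5092] F [-0.7855 -0.0919  0.7752] open 0.2820946242561968 q [-0.0725  0.0315  2.2247  0.4753  0.4278 -2.3507]
t 18.925 pos [0.5755 0.1087 0.0815] errTool(mm) [ 6.063  -9.97   -2.7757] rot deg [-0.3218  0.0669  9.4908] F [-0.7855 -0.0919  0.7752] open 0.2820946242561968 q [-0.0725  0.0315  2.2247  0.4753  0.4278 -2.3507]
o [325.8748 272.6859] 1022 tool med [-5.7796 12.2327  2.8285] [-17.4694  10.1893  -2.5169] [ 5.8237 14.6764  8.1242]
tip -1 ymax -13.575300828216468 inner z 12.94518150579397
tip 1 ymax 13.844713445241014 inner z 7.162766504004965
pred c [-3.5796 17.8196  2.5303]
```

View pics/w18.png

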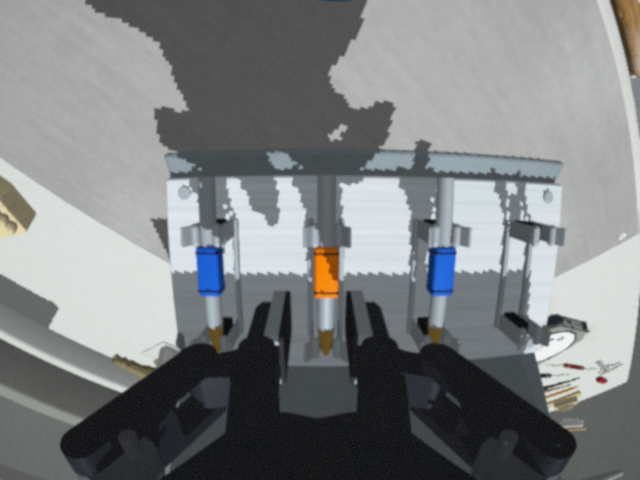

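```bash
python3 - <<'E'
from pl import *
p,M,_=cur();c=p+M@np.array([-.0058,.0122,.0028])-.006*NW;print((c-tr)@Rr,(np.load('cB.npy')-tr)@Rr)
c2=(c+np.load('cB.npy'))/2;np.save('cB.npy',c2)
T=gp(c2,10,.02,ys=-.0165);show(*T,2);T2=gp(c2,10,.0,ys=-.0165);chk([T,T2]);show(*T2,3,*T)
E
```

```text
[-0.0135 -0.0302  0.0641] [-0.0126 -0.0305  0.065 ]
dist 17.06047697101592 ang 0.6719695272057353
([-0.013, 0.025, 0.007], [0.006, -0.001, 0.01])
([-0.013, 0.025, 0.007], [0.006, -0.001, 0.01])
[0.575 0.113 0.066] [-0.065  0.067  2.223  0.498  0.406 -2.373]
[0.588 0.117 0.05 ] [-0.055  0.125  2.196  0.526  0.375 -2.395]
dist 19.999478393198157 ang 3.2500136677826767e-15
([0.004, 0.022, -0.0], [-0.0, 0.0, 0.0])
([0.004, 0.022, -0.0], [-0.0, 0.0, 0.0])
([0.004, 0.022, -0.0], [-0.0, 0.0, 0.0])
```

>>> arm_command(
  steps=[
    {"hand": 0.28, "travel": [-0.013, 0.025, 0.007], "rotation": [0.006, -0.001, 0.01]},
    {"hand": 0.28, "travel": [-0.013, 0.025, 0.006], "rotation": [0.006, -0.001, 0.01]},
    {"hand": 0.28, "travel": [0, 0, 0], "rotation": [0, 0, 0]},
  ],
)

```text
time: 19.35
eef_pos: [0.5756, 0.1125, 0.0659]
tcp_rot: [-0.645, -0.29, -0.072, 0.704]
contact_force: [0.3, 0.3, -0.2]
opening: 0.281
```

```bash
python3 - <<'E'
from pl import *
c2=np.load('cB.npy');T=gp(c2,10,.0,ys=-.0165);err(*T);look('w19.png',-.03);p,M,_=cur();print('pred c',(c2-p)@M*1000);show(*T,3)
E
```

```text
t 19.35 pos [0.5756 0.1125 0.0659] errTool(mm) [ -3.1467 -19.9004  -0.1674] rot deg [-0.0016  0.0284 -0.0357] F [ 0.3301  0.3167 -0.2155] open 0.2813491870696071 q [-0.0654  0.0661  2.2227  0.4984  0.4062 -2.373 ]
t 19.35 pos [0.5756 0.1125 0.0659] errTool(mm) [-3.0303  2.8194  0.7774] rot deg [-0.0041  0.0282  9.9643] F [ 0.3301  0.3167 -0.2155] open 0.2813491870696071 q [-0.0654  0.0661  2.2227  0.4984  0.4062 -2.373 ]
o [318.9472 298.0675] 1156 tool med [ 0.8085 -1.7897 -0.6014] [-10.6882  -4.0137  -6.0864] [12.5132  0.7006  4.6267]
tip -1 ymax 1.038680852594511 inner z 7.394054519575233
tip 1 ymax -13.623529905563501 inner z 10.742165404442709
pred c [ 2.6839  3.6458 -0.9825]
dist 20.3224725985216 ang 0.08326803742642958
([0.003, 0.022, 0.0], [0.0, -0.0, 0.001])
([0.003, 0.022, 0.0], [0.0, -0.0, 0.001])
([0.003, 0.022, 0.0], [0.0, -0.0, 0.001])
```

>>> arm_command(
  steps=[
    {"hand": 0.28, "travel": [0.002, 0.022, 0], "rotation": [0, 0, 0.001]},
    {"hand": 0.28, "travel": [0.002, 0.022, 0], "rotation": [0, 0, 0.001]},
    {"hand": 0.28, "travel": [0.002, 0.02, 0], "rotation": [0, 0, 0.001]},
    {"hand": 0.28, "travel": [0, 0, 0], "rotation": [0, 0, 0]},
  ],
)

```text
time: 19.9
eef_pos: [0.5874, 0.1162, 0.0496]
tcp_rot: [-0.645, -0.29, -0.071, 0.703]
contact_force: [-0.4, 0.0, 0.3]
opening: 0.277
```

```bash
python3 - <<'E'
from pl import *
c2=np.load('cB.npy');T=gp(c2,10,.0,ys=-.0165);err(*T);look('w20.png',-.03);p,M,_=cur();print('pred c',(c2-p)@M*1000)
E
```

```text
t 19.9 pos [0.5874 0.1162 0.0496] errTool(mm) [-0.575   0.3625 -0.3914] rot deg [-0.0291  0.0211  0.0057] F [-0.3829  0.0416  0.2854] open 0.2766494584507066 q [-0.0553  0.125   2.1971  0.5268  0.3736 -2.3969]
t 19.9 pos [0.5874 0.1162 0.0496] errTool(mm) [-4.0163 23.2211  0.5533] rot deg [-0.0309  0.0185 10.0057] F [-0.3829  0.0416  0.2854] open 0.2766494584507066 q [-0.0553  0.125   2.1971  0.5268  0.3736 -2.3969]
o [318.4773 313.8073] 903 tool med [ -4.0965 -21.7022  -1.4894] [-13.3886 -24.4315  -5.9828] [ 10.4115 -19.2202   5.0077]
tip -1 ymax 13.035929686114095 inner z 14.09158609225698
tip 1 ymax 13.169294603462948 inner z 13.391869466253246
pred c [  0.4804 -16.6864  -0.8743]
```

View pics/w20.png

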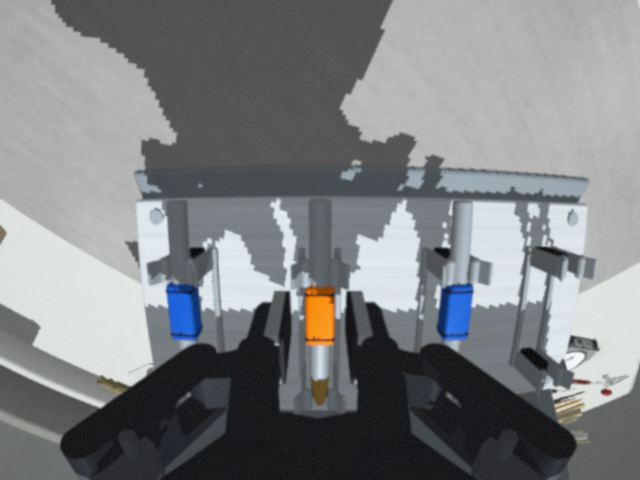

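The orange sleeve at (319,315) is centred between the pads. Closing, then pulling.

>>> arm_command(
  steps=[
    {"hand": 0.05, "travel": [0, 0, 0], "rotation": [0, 0, 0]},
    {"hand": 0.05, "travel": [0, 0, 0], "rotation": [0, 0, 0]},
    {"hand": 0.05, "travel": [0, 0, 0], "rotation": [0, 0, 0]},
    {"hand": 0.05, "travel": [0, 0, 0], "rotation": [0, 0, 0]},
  ],
  grip_force=80,
)

```text
time: 20.45
eef_pos: [0.5872, 0.1164, 0.0502]
tcp_rot: [-0.645, -0.29, -0.072, 0.704]
contact_force: [0.9, 0.1, -1.8]
opening: 0.113
```

>>> arm_command(
  steps=[
    {"hand": 0.05, "travel": [-0.005, -0.03, 0], "rotation": [0, 0, 0]},
    {"hand": 0.05, "travel": [-0.005, -0.03, 0], "rotation": [0, 0, 0]},
    {"hand": 0.05, "travel": [-0.005, -0.03, 0], "rotation": [0, 0, 0]},
    {"hand": 0.05, "travel": [-0.007, -0.04, 0], "rotation": [0, 0, 0]},
    {"hand": 0.05, "travel": [-0.009, -0.05, 0], "rotation": [0, 0, 0]},
    {"hand": 0.05, "travel": [-0.009, -0.05, 0], "rotation": [0, 0, 0]},
    {"hand": 0.05, "travel": [-0.009, -0.05, 0], "rotation": [0, 0, 0]},
    {"hand": 0.05, "travel": [-0.005, -0.03, 0], "rotation": [0, 0, 0]},
    {"hand": 0.05, "travel": [0, 0, 0], "rotation": [0, 0, 0]},
  ],
)

```text
time: 21.58
eef_pos: [0.5253, 0.0954, 0.1277]
tcp_rot: [-0.646, -0.291, -0.072, 0.703]
contact_force: [-0.0, -0.5, -0.2]
opening: 0.107
```

```bash
python3 - <<'E'
from pl import *
c2=np.load('cB.npy');T=gp(c2,10,.1,ys=-.0165);err(*T);look('w21.png',-.03)
d=ctrl.read_camera('wrist')[1]
for v in list(range(205,290,12))+list(range(350,410,12)):
    print(v,(wray([[317,v]],[d[v,317]])[0]*1000).round(1))
E
```

```text
t 21.575 pos [0.5253 0.0954 0.1277] errTool(mm) [-0.882  -1.5618 -0.4908] rot deg [-0.1315 -0.0245 -0.0793] F [-0.013  -0.4562 -0.2416] open 0.10720115922646233 q [-0.1157 -0.1804  2.3167  0.4076  0.5588 -2.3063]
t 21.575 pos [0.5253 0.0954 0.1277] errTool(mm) [ -3.9845 -78.7221   0.454 ] rot deg [-0.1291 -0.0359  9.9207] F [-0.013  -0.4562 -0.2416] open 0.10720115922646233 q [-0.1157 -0.1804  2.3167  0.4076  0.5588 -2.3063]
o [316.8744 315.2774] 1258 tool med [ -1.8407 -21.5675  -1.4964] [-13.5241 -23.8014  -6.0049] [  9.8483 -18.9368   3.0515]
tip -1 ymax -14.623292705727732 inner z 7.334657065950297
tip 1 ymax -14.930509945798384 inner z 7.241289803852816
205 [-46.2 -13.3  -1.5]
217 [-41.3 -13.   -1.5]
229 [-36.9 -14.8  -1.5]
241 [-32.3 -15.6  -1.5]
253 [-27.1 -15.4  -1.5]
265 [-22.4 -16.6  -1.5]
277 [-17.7 -17.9  -1.5]
289 [-13.2 -19.6  -1.5]
350 [ 15.2 -22.4  -1.5]
362 [ 20.9 -23.6  -1.5]
374 [ 27.5 -24.1  -1.5]
386 [ 33.  -26.1  -1.5]
398 [ 41.5 -25.3  -1.5]
```

View pics/w21.png

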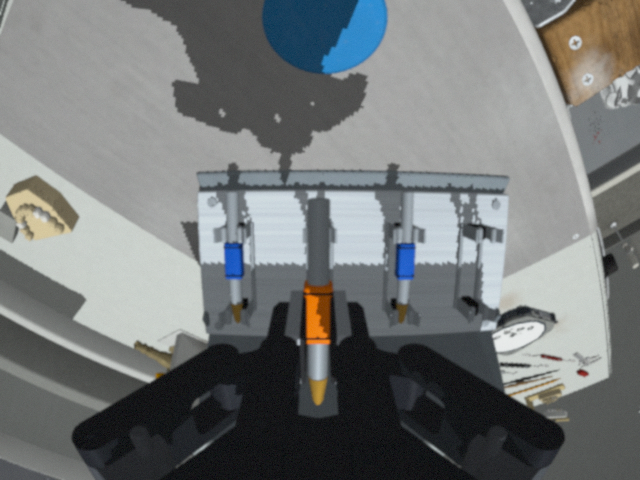

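```bash
cat >> pl.py <<'E'
tb=tb+Rb@np.array([.003,0,0])
E
python3 - <<'E'
from pl import *
import pl
pl.OFF[:]=[-.0015,-.0157,0]
p,M,_=cur()
up=(p+np.array([-.045,-.03,.09]),M)
T=place(.0,-.032,.17,9.3,pl.OFF);T2=place(.0,-.032,.05,9.3,pl.OFF)
chk([up,T,T2]);show(*up,4);show(*T,12,*up);show(*T2,4,*T)
E
sed -i 's/OFF=np.array(.*/OFF=np.array([-.0015,-.0157,0])/' pl.py
```

```text
[0.48  0.066 0.217] [-0.216 -0.454  2.34   0.354  0.826 -2.292]
[ 0.445 -0.257  0.154] [-0.7    0.094  1.934 -0.044  1.27  -1.82 ]
[ 0.445 -0.257  0.034] [-0.7    0.264  1.991 -0.049  1.043 -1.808]
dist 105.0 ang 0.0
([-0.0, -0.087, -0.012], [0.0, 0.0, 0.0])
([-0.0, -0.087, -0.012], [0.0, 0.0, 0.0])
([-0.0, -0.087, -0.012], [0.0, 0.0, 0.0])
([-0.0, -0.087, -0.012], [0.0, 0.0, 0.0])
dist 330.6508002118463 ang 57.86095669193897
([-0.041, -0.004, -0.082], [-0.022, 0.121, 0.104])
([-0.036, -0.001, -0.084], [-0.022, 0.121, 0.104])
([-0.031, 0.002, -0.087], [-0.022, 0.121, 0.104])
([-0.025, 0.005, -0.088], [-0.022, 0.121, 0.104])
([-0.019, 0.007, -0.09], [-0.022, 0.121, 0.104])
([-0.013, 0.009, -0.09], [-0.022, 0.121, 0.104])
([-0.007, 0.01, -0.091], [-0.022, 0.121, 0.104])
([-0.0, 0.012, -0.091], [-0.022, 0.121, 0.104])
([0.006, 0.013, -0.091], [-0.022, 0.121, 0.104])
([0.012, 0.013, -0.09], [-0.022, 0.121, 0.104])
([0.019, 0.013, -0.089], [-0.022, 0.121, 0.104])
([0.025, 0.013, -0.087], [-0.022, 0.121, 0.104])
dist 120.00000000000003 ang 0.0
([0.016, 0.099, 0.0], [0.0, 0.0, 0.0])
([0.016, 0.099, 0.0], [0.0, 0.0, 0.0])
([0.016, 0.099, 0.0], [0.0, 0.0, 0.0])
([0.016, 0.099, 0.0], [0.0, 0.0, 0.0])
```

>>> arm_command(
  steps=[
    {"hand": 0.05, "travel": [0, -0.087, -0.012], "rotation": [0, 0, 0]},
    {"hand": 0.05, "travel": [0, -0.087, -0.012], "rotation": [0, 0, 0]},
    {"hand": 0.05, "travel": [0, -0.087, -0.012], "rotation": [0, 0, 0]},
    {"hand": 0.05, "travel": [0, -0.087, -0.012], "rotation": [0, 0, 0]},
    {"hand": 0.05, "travel": [-0.041, -0.004, -0.082], "rotation": [-0.022, 0.121, 0.104]},
    {"hand": 0.05, "travel": [-0.036, -0.001, -0.084], "rotation": [-0.022, 0.121, 0.104]},
    {"hand": 0.05, "travel": [-0.031, 0.002, -0.087], "rotation": [-0.022, 0.121, 0.104]},
    {"hand": 0.05, "travel": [-0.025, 0.005, -0.088], "rotation": [-0.022, 0.121, 0.104]},
    {"hand": 0.05, "travel": [-0.019, 0.007, -0.09], "rotation": [-0.022, 0.121, 0.104]},
    {"hand": 0.05, "travel": [-0.013, 0.009, -0.09], "rotation": [-0.022, 0.121, 0.104]},
    {"hand": 0.05, "travel": [-0.007, 0.01, -0.091], "rotation": [-0.022, 0.121, 0.104]},
    {"hand": 0.05, "travel": [0, 0.012, -0.091], "rotation": [-0.022, 0.121, 0.104]},
    {"hand": 0.05, "travel": [0.006, 0.013, -0.091], "rotation": [-0.022, 0.121, 0.104]},
    {"hand": 0.05, "travel": [0.012, 0.013, -0.09], "rotation": [-0.022, 0.121, 0.104]},
    {"hand": 0.05, "travel": [0.019, 0.013, -0.089], "rotation": [-0.022, 0.121, 0.104]},
    {"hand": 0.05, "travel": [0.025, 0.013, -0.087], "rotation": [-0.022, 0.121, 0.104]},
  ],
)

```text
time: 23.68
eef_pos: [0.4376, -0.2655, 0.1454]
tcp_rot: [-0.673, 0.229, -0.091, 0.698]
contact_force: [0.7, 0.8, -0.4]
opening: 0.113
```

```bash
python3 - <<'E'
from pl import *
T=place(0,-.032,.13,9.3);err(*T);show(*T,4);show(*place(0,-.032,.04,9.3),4,*T)
E
```

```text
t 23.675 pos [ 0.4376 -0.2655  0.1454] errTool(mm) [ -7.9864 -30.2718 -10.5028] rot deg [-0.3524  1.3389  2.0827] F [ 0.6873  0.7639 -0.3623] open 0.1129559092184946 q [-0.713   0.1221  1.9245 -0.0623  1.2852 -1.8028]
dist 33.02235851104674 ang 2.50089382901294
([0.007, 0.025, 0.009], [0.003, -0.011, -0.017])
([0.007, 0.025, 0.009], [0.003, -0.011, -0.017])
([0.007, 0.025, 0.009], [0.003, -0.011, -0.017])
([0.007, 0.025, 0.009], [0.003, -0.011, -0.017])
dist 90.0 ang 0.0
([0.012, 0.074, 0.0], [0.0, 0.0, 0.0])
([0.012, 0.074, 0.0], [0.0, 0.0, 0.0])
([0.012, 0.074, 0.0], [0.0, 0.0, 0.0])
([0.012, 0.074, 0.0], [0.0, 0.0, 0.0])
```

>>> arm_command(
  steps=[
    {"hand": 0.05, "travel": [0.008, 0.025, 0.01], "rotation": [0.003, -0.011, -0.017]},
    {"hand": 0.05, "travel": [0.008, 0.025, 0.01], "rotation": [0.003, -0.011, -0.017]},
    {"hand": 0.05, "travel": [0.008, 0.025, 0.009], "rotation": [0.003, -0.011, -0.017]},
    {"hand": 0.05, "travel": [0.006, 0.025, 0.009], "rotation": [0.003, -0.011, -0.017]},
    {"hand": 0.05, "travel": [0.012, 0.06, 0], "rotation": [0, 0, 0]},
    {"hand": 0.05, "travel": [0.012, 0.06, 0], "rotation": [0, 0, 0]},
    {"hand": 0.05, "travel": [0.01, 0.06, 0], "rotation": [0, 0, 0]},
    {"hand": 0.05, "travel": [0, 0, 0], "rotation": [0, 0, 0]},
  ],
)

```text
time: 24.68
eef_pos: [0.4464, -0.2544, 0.0502]
tcp_rot: [-0.675, 0.208, -0.094, 0.702]
contact_force: [0.5, 0.2, -0.9]
opening: 0.112
```

```bash
cat > chkbox.py <<'E'
from pl import *
import sys
p,M,_=cur();im,d=snap('wrist',sys.argv[1])
def pt(u,v):
    z=d[v-1:v+2,u-1:u+2];z=np.median(z[z>0]);return ((p+M@wray([[u,v]],[z])[0]-tb)@Rb*1000).round(1)
print('floor col');[print(v,pt(int(sys.argv[2]),v)) for v in range(150,260,12)]
print('rod');[print(v,pt(317,v)) for v in list(range(198,216,4))+list(range(376,424,6))]
E
python3 st.py 0 -.032 .04 9.3; python3 chkbox.py w22.png 270
```

```text
t 24.675 pos [ 0.4464 -0.2544  0.0502] errTool(mm) [ -3.8912 -25.623    3.2733] rot deg [ 0.178  -0.1914  0.1771] F [ 0.5223  0.1705 -0.9258] open 0.11201497307570563 q [-0.6954  0.2403  1.9849 -0.0448  1.0775 -1.81  ]
dist 26.122716925164756 ang 0.31569080622631107
([0.013, 0.085, -0.011], [-0.006, 0.006, -0.006])
pos in box, of sleeve centre [  0.3495 -28.7804  65.9116]
floor col
150 [-70.3 -56.6   1.3]
162 [-63.3 -56.7   0.4]
174 [-56.2 -51.7  40.7]
186 [-49.6 -56.    6.6]
198 [-42.8 -56.1   6.2]
210 [-36.  -56.1   6.6]
222 [-29.1 -56.2   6.6]
234 [-22.2 -56.3   6.3]
246 [-15.1 -56.5   6.1]
258 [ -8.  -56.6   6.1]
rod
198 [-46.6 -29.6  68.6]
202 [-45.2 -29.6  71.1]
206 [-43.6 -29.6  71. ]
210 [-42.1 -29.6  71.4]
214 [-40.5 -29.6  70.6]
376 [ 31.  -29.4  70.8]
382 [ 34.6 -29.4  70.3]
388 [ 38.3 -29.4  69.6]
394 [ 42.  -29.4  69. ]
400 [ 45.5 -29.4  69.1]
406 [ 62.1 -29.3  50.8]
412 [ 62.8 -29.3  55.3]
418 [  4.7 -29.6 136.4]
```

View pics/w22.png

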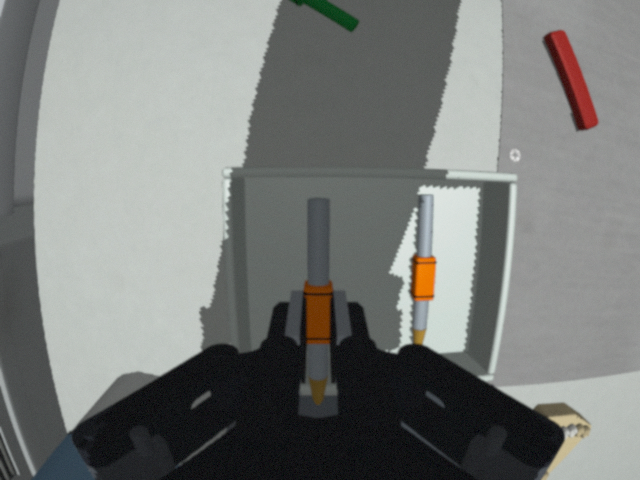

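>>> arm_command(
  steps=[
    {"hand": 0.05, "travel": [0.01, 0.05, -0.005], "rotation": [-0.002, 0.002, -0.002]},
    {"hand": 0.05, "travel": [0.009, 0.05, -0.003], "rotation": [-0.002, 0.002, -0.002]},
    {"hand": 0.05, "travel": [0.007, 0.045, -0.002], "rotation": [0, 0, 0]},
    {"hand": 0.05, "travel": [0, 0, 0], "rotation": [0, 0, 0]},
  ],
)

```text
time: 25.22
eef_pos: [0.447, -0.2588, 0.0046]
tcp_rot: [-0.676, 0.207, -0.097, 0.7]
contact_force: [0.2, 0.4, 0.0]
opening: 0.112
```

```bash
python3 st.py 0 -.032 .012 9.3; python3 chkbox.py w23.png 260
```

```text
t 25.225 pos [ 0.447  -0.2588  0.0046] errTool(mm) [ 1.3478 -8.7138 -0.5117] rot deg [-0.0046 -0.0357 -0.1611] F [0.2407 0.4096 0.0214] open 0.11220550528947755 q [-0.7001  0.3186  1.9905 -0.05    0.987  -1.8059]
dist 8.832239796939971 ang 0.16505488308913477
([-0.005, 0.029, 0.002], [0.0, 0.001, 0.005])
pos in box, of sleeve centre [  2.694  -32.5113  20.3844]
floor col
150 [-64.8 -59.1   1.5]
162 [-58.1 -52.9  41.5]
174 [-53.9 -58.4   6.3]
186 [-48.6 -58.5   6.1]
198 [-43.2 -58.6   5.7]
210 [-37.8 -58.7   5.4]
222 [-32.5 -58.7   6.3]
234 [-27.1 -58.8   6.4]
246 [-21.5 -59.1   5.6]
258 [-15.9 -59.2   5.6]
rod
198 [-44.3 -33.2  22.7]
202 [-42.9 -33.2  25. ]
206 [-41.3 -33.2  25.1]
210 [-39.8 -33.2  25.4]
214 [-38.2 -33.2  25.3]
376 [ 33.4 -33.2  25.3]
382 [ 36.7 -33.2  25.3]
388 [ 40.3 -33.2  24.8]
394 [ 44.4 -33.2  23.7]
400 [ 48.1 -33.2  23.4]
406 [ 54.9 -33.2  18.9]
412 [ 55.  -33.2  23.8]
418 [  6.9 -33.1  90.5]
```

>>> arm_command(
  steps=[
    {"hand": 0.05, "travel": [-0.007, 0.012, 0.001], "rotation": [0, 0, 0.002]},
    {"hand": 0.05, "travel": [-0.004, 0.01, 0.001], "rotation": [0, 0, 0.002]},
  ],
)

```text
time: 25.52
eef_pos: [0.4444, -0.2574, -0.0]
tcp_rot: [-0.677, 0.206, -0.097, 0.7]
contact_force: [-0.2, -0.5, -0.1]
opening: 0.108
```

```bash
python3 st.py 0 -.032 .012 9.3
```

```text
t 25.525 pos [ 0.4444 -0.2574 -0.    ] errTool(mm) [-0.7976 -3.6221 -0.2859] rot deg [-0.0599 -0.0338 -0.2334] F [-0.1991 -0.5211 -0.0945] open 0.10792312361092053 q [-0.7009  0.3208  1.9989 -0.0513  0.975  -1.8055]
dist 3.719846818166828 ang 0.24329705204035276
([0.003, 0.012, 0.001], [0.002, 0.001, 0.008])
pos in box, of sleeve centre [ -0.2658 -32.2704  15.7075]
```

>>> arm_command(
  steps=[
    {"hand": 0.05, "travel": [0.002, 0.009, 0.001], "rotation": [0, 0, 0.004]},
    {"hand": 0.05, "travel": [0.001, 0.008, 0], "rotation": [0, 0, 0]},
  ],
)

```text
time: 25.78
eef_pos: [0.4449, -0.2573, -0.0033]
tcp_rot: [-0.676, 0.208, -0.096, 0.7]
contact_force: [-3.8, 5.0, 17.1]
opening: 0.112
```

```bash
python3 st.py 0 -.032 .012 9.3
```

```text
t 25.775 pos [ 0.4449 -0.2573 -0.0033] errTool(mm) [ 0.11   -0.4841 -0.0236] rot deg [-0.0618 -0.0397 -0.0357] F [-3.7527  4.9996 17.0804] open 0.11246672285765928 q [-0.6998  0.3291  1.9961 -0.0523  0.9729 -1.8037]
dist 0.4970044465943287 ang 0.08162952987869569
([-0.0, 0.002, 0.0], [0.002, 0.001, 0.001])
pos in box, of sleeve centre [  0.177  -32.0077  12.4606]
```

Contact at the expected height. Opening slowly now.

>>> arm_command(
  steps=[
    {"hand": 0.11, "travel": [0, -0.003, 0], "rotation": [0, 0, 0]},
    {"hand": 0.13, "travel": [0, 0, 0], "rotation": [0, 0, 0]},
    {"hand": 0.15, "travel": [0, 0, 0], "rotation": [0, 0, 0]},
    {"hand": 0.2, "travel": [0, 0, 0], "rotation": [0, 0, 0]},
    {"hand": 0.26, "travel": [0, 0, 0], "rotation": [0, 0, 0]},
    {"hand": 0.26, "travel": [0, -0.008, 0], "rotation": [0, 0, 0]},
  ],
  grip_force=20,
)

```text
time: 26.52
eef_pos: [0.4457, -0.2577, 0.0001]
tcp_rot: [-0.676, 0.207, -0.096, 0.7]
contact_force: [0.8, -0.8, -0.7]
opening: 0.259
```

```bash
python3 st.py 0 -.032 .012 9.3; python3 chkbox.py w24.png 260
```

```text
t 26.525 pos [ 0.4457 -0.2577  0.0001] errTool(mm) [ 0.4533 -3.9971 -0.0389] rot deg [-0.0743 -0.0423 -0.0858] F [ 0.8349 -0.8209 -0.6666] open 0.2591324861058968 q [-0.6994  0.3241  1.9942 -0.052   0.9788 -1.8038]
dist 4.022884723581042 ang 0.12109116568747676
([-0.002, 0.013, 0.0], [0.002, 0.001, 0.003])
pos in box, of sleeve centre [  1.0697 -32.0196  15.8728]
floor col
150 [-66.2 -58.    1.1]
162 [-59.6 -51.9  40.3]
174 [-55.6 -51.9  40.5]
186 [-50.4 -57.3   5.9]
198 [-45.2 -57.4   6.2]
210 [-40.1 -57.3   6.9]
222 [-34.7 -57.6   6.1]
234 [-29.4 -57.7   6. ]
246 [-24.1 -57.8   6.1]
258 [-18.7 -58.    6.2]
rod
198 [-45.7 -32.8  15.6]
202 [-44.2 -32.8  16.7]
206 [-42.6 -32.8  17. ]
210 [-40.9 -32.8  16.1]
214 [-39.4 -32.8  16.6]
376 [ 34.6 -32.7  16.1]
382 [ 38.3 -32.7  15.5]
388 [ 42.2 -32.7  14.9]
394 [ 45.5 -32.7  15.1]
400 [ 54.9 -32.7   6.8]
406 [ 55.2 -32.7  11.7]
412 [ 55.  -32.7  17.1]
418 [  5.2 -32.5  86.3]
```

View pics/w24.png

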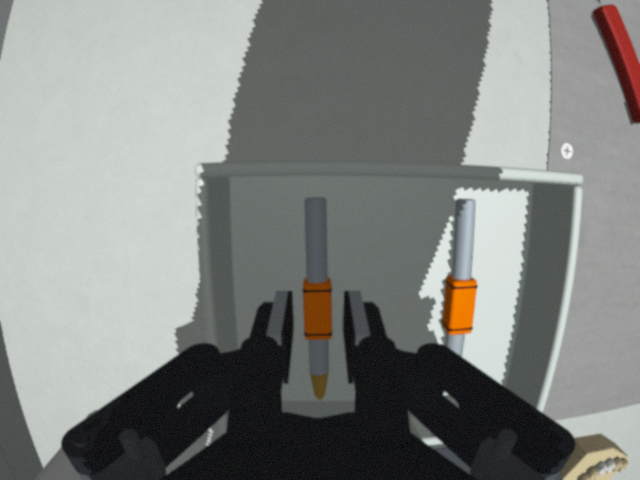

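Both cutters lie flat side by side, with sleeves at (317,309) and (461,305). Before closing the lid I'll check what stands behind it.

```bash
python3 - <<'E'
from pl import *
for cam in('top','side'):
    D=np.load(cam+'0.npy');vv,uu=np.mgrid[0:480,0:640];z=D.ravel();W=world(cam,np.c_[uu.ravel(),vv.ravel()],z);B=(W-tb)@Rb
    print(cam)
    for x0 in np.arange(.06,.24,.03):
        print('x%.2f'%x0,[ (lambda g: int(np.percentile(B[g,2],98)*1000) if g.sum()>3 else None)((z>0)&(B[:,0]>x0)&(B[:,0]<x0+.03)&(B[:,1]>y0)&(B[:,1]<y0+.03)) for y0 in np.arange(-.15,.15,.03)])
E
```

```text
top
x0.06 [156, 154, 157, 158, 157, 158, 157, 155, 6, 6]
x0.09 [160, 159, 138, 154, 156, 155, 152, 156, 4, 18]
x0.12 [160, 160, 5, 100, 98, 6, 3, 5, 5, 30]
x0.15 [154, 151, 6, 75, 73, 6, 4, 5, 5, 31]
x0.18 [154, 154, 54, 40, 42, 5, 5, 5, 17, 22]
x0.21 [240, 652, 678, 678, 678, 678, 678, 677, 675, 21]
side
x0.06 [156, 155, 157, 157, 157, 157, 157, 157, 4, 4]
x0.09 [159, 158, 2, 107, 100, None, None, None, 2, 20]
x0.12 [158, 158, 2, 97, 96, 3, 2, 2, 2, 27]
x0.15 [151, 151, 91, 71, 70, 2, 2, 2, 10, 26]
x0.18 [151, 151, 53, 29, 40, 2, 3, 2, 16, 17]
x0.21 [238, 238, 238, 238, 238, 238, 237, 237, 236, 233]
```

```bash
cat > lid.py <<'E'
from pl import *
H=np.array([.06,.043]);TIP=-.0103
def lidpose(th,y=0.,r=.10,gap=.003,half=.011,extra=(0,0)):
    d=np.array([-np.cos(th),np.sin(th)]);nr=np.array([np.sin(th),np.cos(th)])
    c=H+r*d+gap*nr
    return tippose(c[0]+half+extra[0],y,c[1]+extra[1])
def tippose(x,y,z):
    p,M=boxpose(0,0,0);return tb+Rb@np.array([x,y,z+TIP]),M
E
python3 - <<'E'
from lid import *
p,M,_=cur()
W=[(p+np.array([0,0,.23]),M),tippose(.0,0,.25),tippose(.15,0,.25),tippose(.14,0,.137)]+[lidpose(t) for t in (1.7,1.2,.8,.4,0)]
chk(W)
show(*W[0],5)
show(*W[1],3,*W[0]);show(*W[2],5,*W[1])
E
```

```text
[ 0.446 -0.258  0.231] [-0.699  0.02   1.865 -0.044  1.41  -1.826]
[ 0.459 -0.229  0.24 ] [-0.66  -0.091  1.95   0.     1.282 -1.796]
[ 0.595 -0.292  0.24 ] [-0.609  0.247  1.591  0.     1.304 -1.745]
[ 0.586 -0.288  0.127] [-0.611  0.326  1.707  0.     1.108 -1.747]
[ 0.538 -0.265  0.131] [-0.627  0.212  1.84   0.     1.09  -1.763]
[ 0.493 -0.244  0.127] [-0.644  0.113  1.962  0.     1.067 -1.78 ]
[ 0.462 -0.23   0.107] [-0.658  0.066  2.055  0.     1.021 -1.794]
[ 0.441 -0.22   0.074] [-0.669  0.064  2.126  0.     0.952 -1.805]
[ 0.433 -0.216  0.036] [-0.674  0.113  2.161  0.     0.868 -1.81 ]
dist 230.00000000000003 ang 0.0
([-0.024, -0.151, -0.0], [0.0, 0.0, 0.0])
([-0.024, -0.151, -0.0], [0.0, 0.0, 0.0])
([-0.024, -0.151, -0.0], [0.0, 0.0, 0.0])
([-0.024, -0.151, -0.0], [0.0, 0.0, 0.0])
([-0.024, -0.151, -0.0], [0.0, 0.0, 0.0])
dist 33.40460972906937 ang 9.166605731909444
([-0.002, -0.01, 0.036], [0.001, 0.001, -0.102])
([-0.002, -0.01, 0.036], [0.001, 0.001, -0.102])
([-0.001, -0.01, 0.036], [0.001, 0.001, -0.102])
dist 150.00000000000003 ang 0.0
([0.1, 0.0, -0.0], [0.0, 0.0, 0.0])
([0.1, 0.0, -0.0], [0.0, 0.0, 0.0])
([0.1, 0.0, -0.0], [0.0, 0.0, 0.0])
([0.1, 0.0, -0.0], [0.0, 0.0, 0.0])
([0.1, 0.0, -0.0], [0.0, 0.0, 0.0])
```

```bash
python3 - <<'E'
from lid import *
p,M,_=cur()
W=[(p+np.array([0,0,.23]),M),tippose(.12,.03,.245)]
chk(W)
show(*W[1],7,*W[0])
E
```

```text
[ 0.446 -0.258  0.231] [-0.699  0.02   1.865 -0.044  1.41  -1.826]
[ 0.581 -0.252  0.235] [-0.57   0.185  1.673  0.     1.284 -1.705]
dist 134.8006782357226 ang 9.166605731909444
([0.056, -0.011, 0.03], [0.0, 0.0, -0.044])
([0.056, -0.01, 0.03], [0.0, 0.0, -0.044])
([0.056, -0.008, 0.03], [0.0, 0.0, -0.044])
([0.057, -0.007, 0.03], [0.0, 0.0, -0.044])
([0.057, -0.006, 0.03], [0.0, 0.0, -0.044])
([0.057, -0.005, 0.03], [0.0, 0.0, -0.044])
([0.057, -0.003, 0.03], [0.0, 0.0, -0.044])
```

>>> arm_command(
  steps=[
    {"hand": 0.26, "travel": [-0.015, -0.09, 0], "rotation": [0, 0, 0]},
    {"hand": 0.26, "travel": [-0.024, -0.151, 0], "rotation": [0, 0, 0]},
    {"hand": 0.0, "travel": [-0.024, -0.151, 0], "rotation": [0, 0, 0]},
    {"hand": 0.0, "travel": [-0.024, -0.151, 0], "rotation": [0, 0, 0]},
    {"hand": 0.0, "travel": [-0.024, -0.151, 0], "rotation": [0, 0, 0]},
    {"hand": 0.0, "travel": [-0.01, -0.06, 0], "rotation": [0, 0, 0]},
  ],
)

```text
time: 27.32
eef_pos: [0.4452, -0.2569, 0.2348]
tcp_rot: [-0.676, 0.209, -0.095, 0.701]
contact_force: [0.4, -0.1, -2.0]
opening: -0.001
```

```bash
python3 - <<'E'
from lid import *
T=tippose(.12,.03,.245);err(*T);show(*T,7);chk([T])
for c in('top','side'):snap(c,c+'25.png')
E
```

```text
t 27.325 pos [ 0.4452 -0.2569  0.2348] errTool(mm) [-120.771    -0.0755  -61.5073] rot deg [-0.0045 -0.0444  9.4297] F [ 0.3882 -0.1142 -1.9638] open -0.001423162673639096 q [-0.6989  0.0172  1.861  -0.0434  1.4225 -1.8258]
dist 135.5314729028784 ang 9.429767241777304
([0.057, -0.009, 0.029], [0.0, 0.0, -0.045])
([0.057, -0.008, 0.029], [0.0, 0.0, -0.045])
([0.057, -0.007, 0.029], [0.0, 0.0, -0.045])
([0.057, -0.005, 0.029], [0.0, 0.0, -0.045])
([0.057, -0.004, 0.029], [0.0, 0.0, -0.045])
([0.057, -0.003, 0.029], [0.0, 0.0, -0.045])
([0.057, -0.001, 0.029], [0.0, 0.0, -0.045])
[ 0.581 -0.252  0.235] [-0.57   0.185  1.673  0.     1.284 -1.705]
```

View pics/side25.png

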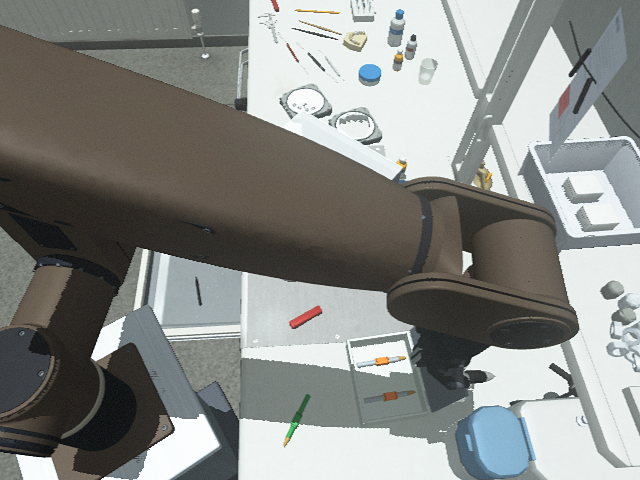

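>>> arm_command(
  steps=[
    {"hand": 0.0, "travel": [0.057, -0.009, 0.029], "rotation": [0, 0, -0.045]},
    {"hand": 0.0, "travel": [0.057, -0.008, 0.029], "rotation": [0, 0, -0.045]},
    {"hand": 0.0, "travel": [0.057, -0.007, 0.029], "rotation": [0, 0, -0.045]},
    {"hand": 0.0, "travel": [0.057, -0.005, 0.029], "rotation": [0, 0, -0.045]},
    {"hand": 0.0, "travel": [0.057, -0.004, 0.029], "rotation": [0, 0, -0.045]},
    {"hand": 0.0, "travel": [0.057, -0.003, 0.029], "rotation": [0, 0, -0.045]},
    {"hand": 0.0, "travel": [0.057, -0.001, 0.029], "rotation": [0, 0, -0.045]},
    {"hand": 0.0, "travel": [0, 0, 0], "rotation": [0, 0, 0]},
  ],
)

```text
time: 28.42
eef_pos: [0.5879, -0.2492, 0.2242]
tcp_rot: [-0.689, 0.152, -0.152, 0.692]
contact_force: [0.3, -0.7, 0.1]
opening: -0.001
```

```bash
python3 - <<'E'
from lid import *
T=tippose(.12,.03,.245);err(*T);T=tippose(.12,.03,.14);show(*T,4)
p,M,_=cur();im,d=snap('wrist','w26.png')
H3=lambda th,y,r:tb+Rb@np.array([H[0]-r*np.cos(th),y,H[1]+r*np.sin(th)])
for th in (1.75,1.8,1.87): print(th,wproj([H3(th,.075,.12),H3(th,-.075,.12)],p,M))
E
```

```text
t 28.425 pos [ 0.5879 -0.2492  0.2242] errTool(mm) [ 5.4731 10.5017  5.5398] rot deg [ 0.2131 -0.0911  0.0901] F [ 0.3221 -0.6548  0.0502] open -0.0006912312593153161 q [-0.5611  0.2062  1.6678  0.0037  1.2696 -1.6997]
dist 94.81864202655359 ang 0.24864876125451316
([-0.004, 0.079, -0.005], [-0.002, 0.001, -0.001])
([-0.004, 0.079, -0.005], [-0.002, 0.001, -0.001])
([-0.005, 0.079, -0.005], [-0.002, 0.001, -0.001])
([-0.005, 0.079, -0.005], [-0.002, 0.001, -0.001])
1.75 [[384.2976 177.3439]
 [143.9252 180.6913]]
1.8 [[383.5305 186.5734]
 [145.6235 189.3057]]
1.87 [[382.3147 198.8107]
 [148.3311 200.7482]]
```

View pics/w26.png

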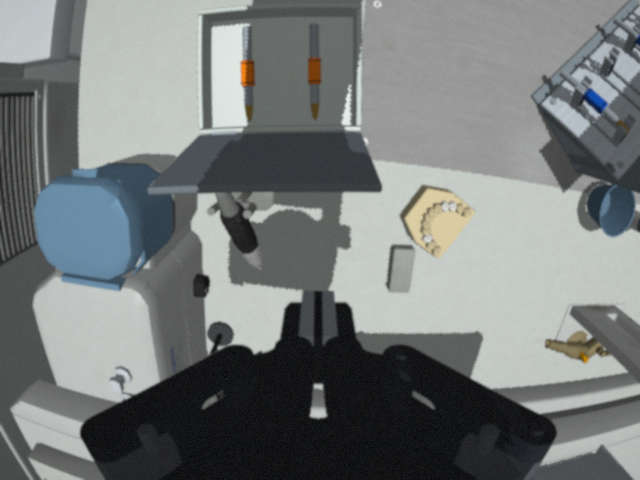

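The lid edge at row 190 matches an angle of about 1.82 rad, and both cutters lie in the box. Descending behind the lid.

>>> arm_command(
  steps=[
    {"hand": 0.0, "travel": [-0.003, 0.079, -0.005], "rotation": [-0.002, 0.001, -0.001]},
    {"hand": 0.0, "travel": [-0.003, 0.079, -0.005], "rotation": [-0.002, 0.001, -0.001]},
    {"hand": 0.0, "travel": [-0.003, 0.079, -0.005], "rotation": [-0.002, 0.001, -0.001]},
    {"hand": 0.0, "travel": [-0.003, 0.07, -0.005], "rotation": [-0.002, 0.001, -0.001]},
    {"hand": 0.0, "travel": [0, 0, 0], "rotation": [0, 0, 0]},
  ],
)

```text
time: 29.1
eef_pos: [0.5801, -0.2544, 0.1315]
tcp_rot: [0.691, -0.153, 0.154, -0.689]
contact_force: [0.7, -0.4, -0.8]
opening: 0.002
```

```bash
python3 - <<'E'
from lid import *
T=tippose(.12,.03,.14);err(*T)
def path(ths,k0=None):
    p0,M0,_=cur()
    for th,g in ths:
        T=lidpose(th,.03,gap=g)
        print(th,np.linalg.norm(T[0]-p0)*1000,end=' ');print(rows(p0,M0,*T,1)); p0,M0=T
path([(1.75,.003),(1.6,.003),(1.45,.003),(1.3,.003),(1.15,.003),(1.0,.003),(.85,.003),(.7,.003),(.55,.003),(.4,.003),(.28,.003),(.16,.002),(.05,.001),(0,-.002)])
E
```

```text
t 29.1 pos [ 0.5801 -0.2544  0.1315] errTool(mm) [ 0.541  -1.7746 -2.4777] rot deg [-0.1136  0.1504 -0.0761] F [ 0.7302 -0.44   -0.8359] open 0.0015222250597268685 q [-0.5726  0.2806  1.7557 -0.002   1.1037 -1.705 ]
1.75 28.88535123960995 [([-0.096, 0.003, 0.008], [0.004, -0.005, 0.003])]
1.6 14.992683611558837 [([-0.05, -0.007, -0.0], [0.0, 0.0, 0.0])]
1.45 14.992683611558839 [([-0.05, 0.001, 0.0], [0.0, 0.0, 0.0])]
1.3 14.992683611558833 [([-0.049, 0.008, -0.0], [0.0, 0.0, 0.0])]
1.15 14.992683611558894 [([-0.048, 0.016, 0.0], [0.0, 0.0, 0.0])]
1.0 14.992683611558839 [([-0.045, 0.022, 0.0], [0.0, 0.0, 0.0])]
0.85 14.992683611558842 [([-0.041, 0.029, -0.0], [0.0, 0.0, 0.0])]
0.7 14.992683611558874 [([-0.036, 0.035, -0.0], [0.0, 0.0, 0.0])]
0.55 14.992683611558848 [([-0.03, 0.04, 0.0], [0.0, 0.0, 0.0])]
0.4 14.992683611558869 [([-0.024, 0.044, -0.0], [0.0, 0.0, 0.0])]
0.28 11.998196842747058 [([-0.014, 0.037, 0.0], [0.0, 0.0, 0.0])]
0.16 12.994461156593301 [([-0.01, 0.042, 0.0], [0.0, 0.0, 0.0])]
0.05 11.994076731523403 [([-0.005, 0.04, -0.0], [0.0, 0.0, 0.0])]
0 7.998580793157122 [([-0.001, 0.027, 0.0], [0.0, 0.0, 0.0])]
```

>>> arm_command(
  steps=[
    {"hand": 0.0, "travel": [-0.05, 0.001, 0.004], "rotation": [0.002, -0.003, 0.002]},
    {"hand": 0.0, "travel": [-0.046, 0.001, 0.004], "rotation": [0.002, -0.002, 0.001]},
    {"hand": 0.0, "travel": [-0.05, -0.006, 0], "rotation": [0, 0, 0]},
    {"hand": 0.0, "travel": [-0.05, 0.001, 0], "rotation": [0, 0, 0]},
    {"hand": 0.0, "travel": [-0.049, 0.008, 0], "rotation": [0, 0, 0]},
    {"hand": 0.0, "travel": [-0.048, 0.016, 0], "rotation": [0, 0, 0]},
    {"hand": 0.0, "travel": [-0.045, 0.022, 0], "rotation": [0, 0, 0]},
  ],
)

```text
time: 29.98
eef_pos: [0.4885, -0.2103, 0.1252]
tcp_rot: [0.692, -0.148, 0.158, -0.688]
contact_force: [0.9, -0.5, -0.7]
opening: 0.003
```

```bash
cat > lidchk.py <<'E'
from lid import *
import sys
th=float(sys.argv[1]);err(*lidpose(th,.03));p,M,_=cur()
b=(p-tb)@Rb;print('tip box',b[0]-.011,b[1],b[2]-TIP)
im,d=snap('wrist',sys.argv[2])
def path(ths):
    p0,M0,_=cur()
    for t,g in ths:
        T=lidpose(t,.03,gap=g);print(t,np.round(np.linalg.norm(T[0]-p0)*1000,1),rows(p0,M0,*T,1)); p0,M0=T
path([(float(a),.003) for a in sys.argv[3:]])
E
python3 lidchk.py 1.0 w27.png .85 .7 .55 .4 .28
```

```text
t 29.975 pos [ 0.4885 -0.2103  0.1252] errTool(mm) [-0.5699 -6.7635 -1.0595] rot deg [-0.1134  0.0509 -0.8958] F [ 0.8508 -0.5273 -0.7463] open 0.003138143624044755 q [-0.5977  0.0653  2.0168  0.0007  1.0438 -1.7331]
tip box 0.007924232506267222 0.02894052616070624 0.13553151502171124
0.85 16.7 [([-0.032, 0.046, 0.003], [0.003, -0.001, 0.022])]
0.7 15.0 [([-0.036, 0.035, -0.0], [0.0, 0.0, 0.0])]
0.55 15.0 [([-0.03, 0.04, 0.0], [0.0, 0.0, 0.0])]
0.4 15.0 [([-0.024, 0.044, -0.0], [0.0, 0.0, 0.0])]
0.28 12.0 [([-0.014, 0.037, 0.0], [0.0, 0.0, 0.0])]
```

View pics/w27.png

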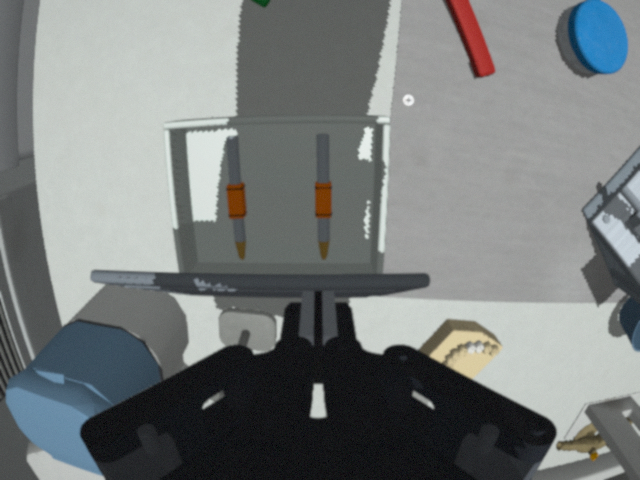

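>>> arm_command(
  steps=[
    {"hand": 0.0, "travel": [-0.034, 0.046, 0.002], "rotation": [0.002, -0.001, 0.015]},
    {"hand": 0.0, "travel": [-0.036, 0.036, 0], "rotation": [0, 0, 0.005]},
    {"hand": 0.0, "travel": [-0.03, 0.041, 0], "rotation": [0, 0, 0.005]},
    {"hand": 0.0, "travel": [-0.024, 0.044, 0], "rotation": [0, 0, 0]},
  ],
)

```text
time: 30.52
eef_pos: [0.4515, -0.1923, 0.072]
tcp_rot: [0.691, -0.153, 0.152, -0.69]
contact_force: [0.9, -0.2, 0.9]
opening: 0.0
```

```bash
python3 lidchk.py .4 w28.png .28 .16 .05 0
```

```text
t 30.525 pos [ 0.4515 -0.1923  0.072 ] errTool(mm) [-2.3235  2.4267 -0.2625] rot deg [-0.0546 -0.0032  0.0296] F [ 0.9464 -0.235   0.9005] open 4.673355322319983e-05 q [-0.6091  0.0631  2.132  -0.0013  0.9469 -1.7444]
tip box -0.033261328842157406 0.02973754426367198 0.08227835655231108
0.28 6.5 [([0.001, 0.022, -0.0], [0.0, 0.0, -0.01])]
0.16 12.0 [([-0.01, 0.039, 0.0], [0.0, 0.0, 0.0])]
0.05 11.0 [([-0.005, 0.036, -0.0], [0.0, 0.0, 0.0])]
0.0 5.0 [([-0.001, 0.017, 0.0], [0.0, 0.0, 0.0])]
```

View pics/w28.png

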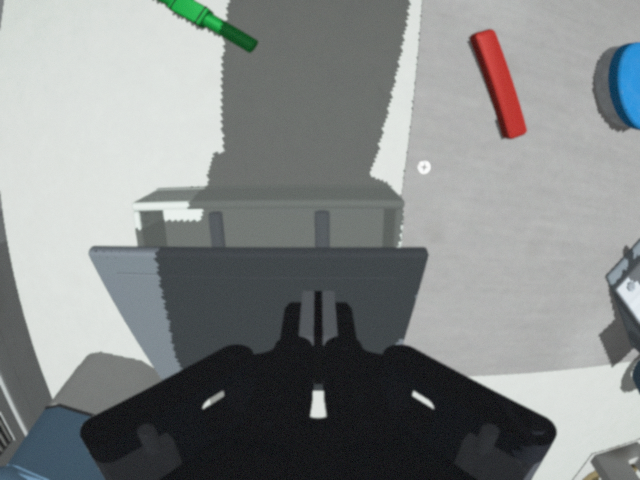

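>>> arm_command(
  steps=[
    {"hand": 0.0, "travel": [-0.004, 0.03, 0], "rotation": [0, 0, -0.005]},
    {"hand": 0.0, "travel": [-0.007, 0.036, 0], "rotation": [0, 0, 0]},
    {"hand": 0.0, "travel": [-0.005, 0.034, 0], "rotation": [0, 0, 0]},
  ],
)

```text
time: 30.95
eef_pos: [0.4448, -0.1888, 0.0377]
tcp_rot: [-0.69, 0.154, -0.152, 0.691]
contact_force: [0.5, 0.4, 0.7]
opening: 0.001
```

```bash
python3 lidchk.py 0 w29.png .05 0
```

```text
t 30.95 pos [ 0.4448 -0.1888  0.0377] errTool(mm) [-0.8057 -1.9711  0.0229] rot deg [-0.0054  0.0045  0.1627] F [0.5367 0.4161 0.6883] open 0.000579963243619041 q [-0.6115  0.1088  2.1604 -0.0008  0.8751 -1.7469]
tip box -0.04080570374950454 0.030022901969178815 0.047971081464781754
0.05 4.0 [([0.004, -0.013, -0.0], [-0.0, -0.0, -0.006])]
0.0 5.0 [([-0.001, 0.017, 0.0], [0.0, 0.0, 0.0])]
```

View pics/w29.png

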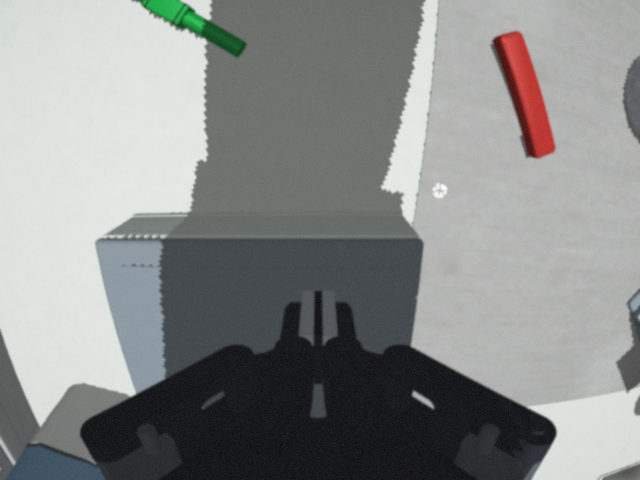

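>>> arm_command(
  steps=[
    {"hand": 0.0, "travel": [0, 0.015, 0], "rotation": [0, 0, 0]},
    {"hand": 0.0, "travel": [0, 0.012, 0], "rotation": [0, 0, 0]},
  ],
)

```text
time: 31.25
eef_pos: [0.4449, -0.1889, 0.0363]
tcp_rot: [-0.689, 0.157, -0.148, 0.692]
contact_force: [-12.5, 7.0, 28.3]
opening: 0.002
```

```bash
python3 lidchk.py 0 w30.png 0
```

```text
t 31.25 pos [ 0.4449 -0.1889  0.0363] errTool(mm) [-0.7062 -0.6283  0.0487] rot deg [ 0.0435 -0.0768  0.7624] F [-12.4559   6.9689  28.3097] open 0.0019600367751657615 q [-0.6109  0.1173  2.1542 -0.0021  0.8834 -1.7469]
tip box -0.04070624741114104 0.03004870588817207 0.046628306114130935
0.0 0.9 [([0.002, 0.002, -0.0], [-0.001, 0.003, -0.025])]
```

The lid is down on the walls with a firm stop at 28 N. Retreating straight up and checking.

>>> arm_command(
  steps=[
    {"hand": 0.0, "travel": [0, -0.02, 0], "rotation": [0, 0, -0.01]},
    {"hand": 0.0, "travel": [0, -0.1, 0], "rotation": [0, 0, 0]},
    {"hand": 0.0, "travel": [0, -0.15, 0], "rotation": [0, 0, 0]},
    {"hand": 0.0, "travel": [0, -0.15, 0], "rotation": [0, 0, 0]},
    {"hand": 0.0, "travel": [0, -0.15, 0], "rotation": [0, 0, 0]},
    {"hand": 0.0, "travel": [0, -0.1, 0.1], "rotation": [0, 0, 0]},
    {"hand": 0.0, "travel": [0, 0, 0.12], "rotation": [0, 0, 0]},
    {"hand": 0.0, "travel": [0, 0, 0.12], "rotation": [0, 0, 0]},
    {"hand": 0.0, "travel": [0, 0, 0.12], "rotation": [0, 0, 0]},
    {"hand": 0.0, "travel": [0, 0, 0], "rotation": [0, 0, 0]},
  ],
)

```text
time: 32.55
eef_pos: [0.5069, -0.0616, 0.2442]
tcp_rot: [-0.689, 0.154, -0.151, 0.692]
contact_force: [0.0, 0.0, -0.1]
opening: -0.004
```

```bash
python3 - <<'E'
from lid import *
err(*tippose(0,0,.2));
for cam in('top','side'):
    im,d=snap(cam,cam+'31.png')
    vv,uu=np.mgrid[0:480,0:640];z=d.ravel();B=(world(cam,np.c_[uu.ravel(),vv.ravel()],z)-tb)@Rb
    g=(z>0)&(abs(B[:,0])<.05)&(abs(B[:,1])<.06)&(B[:,2]<.08)
    if g.sum()>30:
        A=np.c_[B[g,:2],np.ones(g.sum())];k,res,*_=np.linalg.lstsq(A,B[g,2],rcond=None);print(cam,g.sum(),'lid plane slope x,y, z0',k)
    for t in ['polishing_tin','plaster_model','wax_block','good_a_mid']:
        for m in ctrl.masks_of(cam,t)[:3]:
            q=m['region'];P=world(cam,np.argwhere(q)[:,::-1],d[q]);P=P[d[q]>0];print(cam,t,round(m['score'],2),q.sum(),np.median(P,0))
E
```

```text
t 32.55 pos [ 0.5069 -0.0616  0.2442] errTool(mm) [-27.109  -54.4904 171.6145] rot deg [0.1304 0.0511 0.3017] F [ 0.0315  0.0007 -0.1127] open -0.0036102570640258397 q [-0.3212 -0.0969  1.9476  0.003   1.2959 -1.4571]
top 2323 lid plane slope x,y, z0 [ 0.0012 -0.0004  0.0471]
top polishing_tin 0.85 321 [0.4409 0.0771 0.0279]
top plaster_model 0.71 3580 [ 0.4583 -0.2283  0.0468]
top good_a_mid 0.73 122 [0.5599 0.1698 0.0691]
side 3773 lid plane slope x,y, z0 [-0.0023 -0.001   0.0473]
side polishing_tin 0.79 807 [0.4298 0.0651 0.028 ]
side plaster_model 0.8 914 [ 0.6534 -0.1458  0.0201]
side wax_block 0.73 289 [ 0.3992 -0.0457  0.0115]
side good_a_mid 0.51 179 [0.553  0.1696 0.063 ]
side good_a_mid 0.24 5789 [ 0.4541 -0.2315  0.047 ]
```

View pics/top31.png

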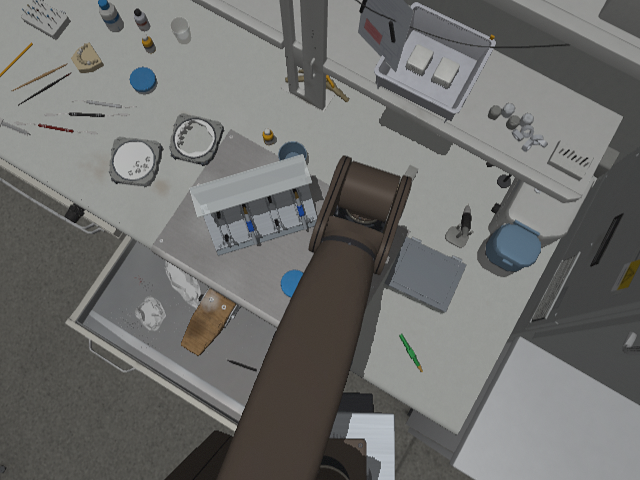

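View pics/side31.png

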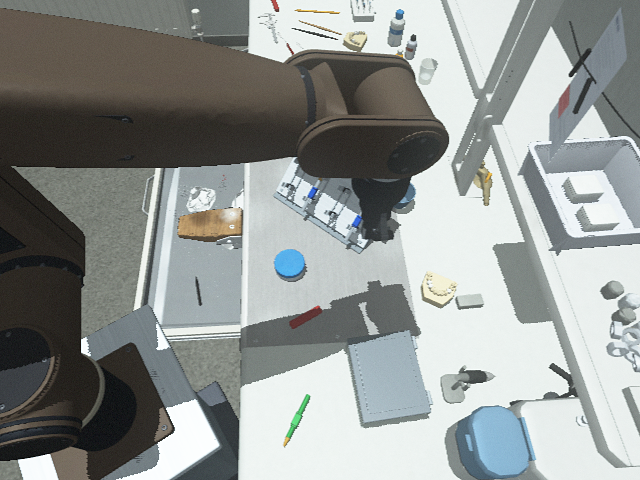

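The lid lies flat (slope under 0.003), the blue cutters, tin, plaster model and wax have not moved, and the arm is clear. Handing in.

```bash
python3 -c "
from plant import ctrl
print(ctrl.get_state()['time'],ctrl.get_state()['contact_force']);print(ctrl.sign_off())"
```

```text
33.05 [-0.23905494 -0.63740916  0.30733993]
the job is handed in; nothing more can be done
None
```

I pulled the two orange-sleeved cutters one at a time, laid each flat on the box floor, closed the lid and backed the arm clear. I handed the job in at about 33 s of the 64 s; no verdict was reported.

**Last checks**
- **Cutters:** before I closed the lid, both lay level and side by side on the box floor, at own y of about +32 and −33 mm. They can't be seen now that the lid is down.
- **Lid:** it stopped firmly against the walls. Afterwards its plane measured under 0.003 rad off flat, with its top at 47 mm.
- **Everything else:** the blue cutters look in place in the pictures. The tin, plaster model and wax stick measured within about 1 mm of their start positions in the side view. In the final top view the arm half-covered the tin, so its reading there was shifted, and the network mistook the closed lid for the plaster model.
- **Arm:** clear of everything, with no contact force at the end.

**What disagreed with the description**
- **Fingertips:** they sit about 10–15 mm behind the reported TCP, not 25 mm ahead. All three cameras showed this, and closing the fingers on nothing confirmed it, so I worked from vision.
- **First cutter:** because of that offset I gripped it a bit deep. It settled the last 4–5 mm on release, well under the drop limit.
- **Rack:** its face and cutters measured about 7 mm nearer to it along the normal than the nominal pose gave, so I used the measured positions.
- **Tilt:** the full 40° tilt would have passed joint 5's limit, so I used 30° and still drew each cutter out along the face's normal by about 100 mm.

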